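# Load the polishing tumbler and set its timer

### The arm

A 7-joint arm with a two-finger parallel gripper is mounted at the origin on the work surface. World frame = base frame: x ahead of the robot, y to its left, z up, the work surface at z = 0. Lengths are in mm, angles in rad, forces in N, time in s.
With the tool pointing down it reaches from about 400 to 875 mm from the base axis. Payload 4.4 kg.
Tool frame: the origin (TCP) lies midway between the tips of the shut fingers; the grasp point (between the pads) lies 19 mm behind it; x points along the fingers, z is the direction in which the jaws open and shut, and the axes are right-handed (so a half turn about x gives the same grasp; the last joint's range is limited). The gripper opens to 85 mm and grips with 20 to 120 N. Pads are 22 mm wide; open, the fingers measure 114 mm over their backs; the gripper's body (76 mm by 85 mm) begins 54 mm behind the grasp point. The pads swing forward as they close: fully open they stand 13 mm farther back than shut.
Start: joints at [1.256, 0.628, 0.038, 1.517, -0.027, 0.996, -0.02], TCP at [160.084, -629.993, 231.313] pointing down, gripper open.
Joint ranges: [-3.06, 3.06], [-0.37, 2.12], [-1.25, 1.32], [0.18, 2.47], [-1.1, 4.24], [0.23, 1.98], [-2.94, 2.94]. Speed limits (rad/s): [2.57, 2.57, 3.14, 3.14, 3.14, 3.14, 3.14].

### API

Orientations are given as [roll, pitch, yaw] about the fixed x, y, z axes, in that order (R = Rz(yaw) Ry(pitch) Rx(roll)).
In Python, from cell import ctrl gives the robot as it stands. The module is installed in compiled form; this text tells all that it offers.
- The arm moves only by the tool servo_tool, never from a script. Its argument "rows" is a list of rows, each an object of numbers: "dx", "dy", "dz": the shift along the tool's x, y, z in units of 750 mm (1.0 is 750 mm); "wx", "wy", "wz": the turn, a rotation vector about the tool's x, y, z in units of 6 degrees (1.0 is 6 degrees); "fingers": the closure, from 0 (fully open) to 1 (shut). In form: [{"dx": .., "dy": .., "dz": .., "wx": .., "wy": .., "wz": .., "fingers": ..}, ...]. A call has 1 to 5 rows; each row shifts and turns the commanded pose from where the row before left it, along the tool's axes as they then stand; what a row does not reach is not made up. A row lasts 1/8 s, in which the tool goes at most 62.5 mm and 10.7 degrees, less where a joint would pass 70% of its speed; a pose out of reach is approached as far as the arm can. A call with a number of a shift or a turn outside -1 to 1 is refused whole. A call with a gripper value outside its range is refused whole. The fingers move at their own pace and stop on an object; the grip force is fixed at half the most. Time passes only in rows, so rows that do not move let the fingers close. It gives the time, the measured TCP pose, the force and the opening at its end, in the units of the state.
- ctrl.read_state(): the state, without advancing time (a new reading comes with each control period).
- ctrl.get_image(name): name is "side" or "top" or "wrist"; returns the picture (384x512x3 uint8, red, green, blue); there is no depth.
- ctrl.camera_info(name): a dict with "fovy" (degrees; the focal length in pixels is half the picture's height over the tangent of half this angle, whatever the lens; pixels are square), "cx", "cy" (the principal point, pixels), "k1" (the pictures are not rectified: a ray, as slopes to the right and down, at radius r is drawn at 1 + k1 r^2 times it, then the intrinsics apply), "R" (3x3) and "t" (3): a world point X has camera coordinates R X + t. Camera axes: x right, y down, z forward; pixel columns grow to the right and rows downward; lengths in mm; the calibration is good to about 2 mm. A picture is of the moment at which its call begins: read the wrist's pose just before it. camera_info takes no time and is no camera call; for the wrist camera it gives the pose at the moment of the call.
- ctrl.finish_job(): hands the job in, once; it reports no verdict.
Trained networks look in the newest picture that a camera, given by its name, has taken for a name from the list of things; names that differ only in an ending like _2 or _b are one class to them, and where a whole thing is asked for, a point or a joint stands for the part that bears it (a point fixed in the world has none). Each returns a list of dicts, best first, with "conf" (0 to 1); they miss things now and then, are a little off and sometimes report something else, mostly with a low value. They report only what shows in the picture. A call takes as long as a camera call. They do not tell look-alikes from the thing itself.
- ctrl.search_frame(label, camera): "extent" ([centre column, centre row, width, height] in pixels, round what is visible of it).
- ctrl.silhouettes(label, camera): "region" (384x512 bool, what is visible of it) and "extent" ([centre column, centre row, width, height] in pixels, round what is visible of it).
- ctrl.mark_of(label, camera): "point" ([column, row] in pixels: a listed point, or the origin of a listed thing).
The state is a dict: "clock": time; "qpos": joint angles; "qd": joint speeds; "tau": joint torques, N m; "eef_pos": TCP position; "tool_rot": TCP orientation; "force": force on the tool from outside, world axes, zero at the start; "torque": the same for the moment, N m; "width": finger opening in mm.
Only numpy, scipy, OpenCV 4.12 (cv2) and the standard library are available. Lean on these libraries where they do the work, as an engineer would, in place of code of your own. Each camera call takes 0.05 s, during which the arm holds its last target.

### The job

Pick up the steel cup and, from close above the tumbler's orange bowl, pour all six polishing stones out of it into the bowl. Stand the empty cup upright on the bench again, and once the bowl is loaded turn the tumbler's timer dial clockwise as far as it will go, to the red mark. Do not push or knock over anything else on the bench.

Things in the scene. Friction and masses are not known exactly. Their poses are not given: they have to be found in the camera images.
- cup: Open steel cup, loose, standing on the bench, half filled with six polishing stones. 85 mm tall; outside diameter 56 mm at the foot, 68 mm at the rim, straight tapered side, wall 3 mm, bottom 5 mm, no handle, about 120 g. Origin: centre of its underside; z towards the mouth
- cup_rim (a point): centre of the cup's mouth, 85 mm above its underside; moves with the cup
- tumbler: Bench polishing tumbler, fixed: round blue drive housing carrying an open orange bowl, blue console on its robot side. Local x -157 to +166 mm, 192 mm wide at the bowl, 130 at the console. The console's grey face slopes 29 deg, facing up and to local -x; edges 20 and 100 mm above the bench. Origin on the bench, 70 mm before the bowl's centre; x from console to bowl, z up
- bowl (a point): centre of the bowl's inner floor, 65 mm above the bench. Bowl round, open on top, inside about 136 mm across at the floor, 184 mm at the rim, wall 4 mm, rim 140 mm above the bench; a cone-shaped hub (32 mm wide, 44 mm high) stands in the middle of its floor
- dial (a joint): the tumbler's timer dial, rad, growing clockwise as seen facing the console: 0 is off, 3.4 the end stop at full (red mark). Stiff (about 0.08 N m), stays where left
- dial_grip (a point): on the dial's axis at grip height, 37 mm out from the console's face. z: dial axis, out of the face, 29 deg from vertical. x: along the grip bar, turning with the dial; upslope at dial 0. Black bar 57 mm long, 14 thick, 32 high (top 7 mm above this point) on a disc 60 mm wide, 8 thick; a white line on the bar's -x half is the pointer, at full it meets the red square on the face
- sleeve: bystander: brown sanding sleeve, a tube 62 mm in diameter and 55 mm tall standing on end; origin centre of its underside
- glue: bystander: yellow glue bottle, 60 mm in diameter, 170 mm tall; origin centre of its underside
- offcut: bystander: wooden offcut 110 x 45 x 22 mm lying flat; origin centre of its underside
- clamp: bystander: spring clamp lying flat, about 140 x 80 x 20 mm, red handles, black jaws; origin at its pivot, on the bench
- hammer: bystander: hammer lying flat, 260 mm long, wooden handle, steel head; origin under its middle
- tin: bystander: metal tin, 72 mm in diameter, 80 mm tall; origin centre of its underside
- stone1: polishing stone 1 of 6: a rounded ceramic piece, 22 mm long and 18 mm thick, 12 g, loose in the cup at the start. Origin on its side, 9 mm from its middle line (turns with the stone)
- stone2: polishing stone 2 of 6: a rounded ceramic piece, 22 mm long and 18 mm thick, 12 g, loose in the cup at the start. Origin on its side, 9 mm from its middle line (turns with the stone)
- stone3: polishing stone 3 of 6: a rounded ceramic piece, 22 mm long and 18 mm thick, 12 g, loose in the cup at the start. Origin on its side, 9 mm from its middle line (turns with the stone)
- stone4: polishing stone 4 of 6: a rounded ceramic piece, 22 mm long and 18 mm thick, 12 g, loose in the cup at the start. Origin on its side, 9 mm from its middle line (turns with the stone)
- stone5: polishing stone 5 of 6: a rounded ceramic piece, 22 mm long and 18 mm thick, 12 g, loose in the cup at the start. Origin on its side, 9 mm from its middle line (turns with the stone)
- stone6: polishing stone 6 of 6: a rounded ceramic piece, 22 mm long and 18 mm thick, 12 g, loose in the cup at the start. Origin on its side, 9 mm from its middle line (turns with the stone)
There are look-alikes about, which are no part of the job. Leave any blue look-alike of the cup alone.

How it is judged:
By the outcome, as a careful person would: the job done as asked, in the order asked, and still so for the second after the job is handed in, with the robot touching nothing.
It also fails if it takes over 72 s, if anything falls off the work surface, if the arm or the gripper's body presses on something with over 40 N, if the wrist force passes 120 N, or if a joint passes its speed limit or range.

## Working session

There is one attempt and no reset: what is moved stays moved. The work goes in short steps, Python scripts to look and compute and a tool call to move; the robot and the scene stay as the last step left them, time stands still between calls to the robot, and variables do not carry over. Pictures are saved under pics/ and viewed, and the job is handed in when it is done.

Besides the shell and the picture viewer there is one more tool, called by a JSON object that holds its "method" and its "body", one argument or row to a line. servo_tool: Moves the arm, as the interface text tells. Its arguments: {"type":"object","properties":{"rows":{"type":"array"}},"required":["rows"]}

```bash
mkdir -p pics; cat > h.py <<'E'
import numpy as np, cv2
from cell import ctrl
from scipy.spatial.transform import Rotation as Ro
def save(n,f,im=None):
    im=ctrl.get_image(n) if im is None else im
    cv2.imwrite('pics/'+f,cv2.cvtColor(np.asarray(im),cv2.COLOR_RGB2BGR)); return im
def K(n,ci=None):
    ci=ci or ctrl.camera_info(n); f=192/np.tan(np.radians(ci['fovy'])/2)
    return ci,f
def ray(n,p,ci=None):
    ci,f=K(n,ci); d=np.array([(p[0]-ci['cx'])/f,(p[1]-ci['cy'])/f]); u=d.copy()
    for _ in range(30): u=d/(1+ci['k1']*(u@u))
    R=np.array(ci['R']);t=np.array(ci['t']); v=R.T@np.array([u[0],u[1],1]); return -R.T@t, v/np.linalg.norm(v)
def atz(n,p,z,ci=None):
    o,v=ray(n,p,ci); return o+v*(z-o[2])/v[2]
def proj(n,X,ci=None):
    ci,f=K(n,ci); c=np.array(ci['R'])@np.array(X)+np.array(ci['t']); u=c[:2]/c[2]; u=u*(1+ci['k1']*(u@u)); return u*f+[ci['cx'],ci['cy']]
def tri(rs):
    A=np.zeros((3,3));b=np.zeros(3)
    for o,v in rs:
        P=np.eye(3)-np.outer(v,v);A+=P;b+=P@o
    X=np.linalg.solve(A,b); return X,[np.linalg.norm((np.eye(3)-np.outer(v,v))@(X-o)) for o,v in rs]
E
python3 - <<'E'
from h import *
np.set_printoptions(precision=3,suppress=True)
for n in ['side','top','wrist']:
    save(n,n+'0.png'); ci=ctrl.camera_info(n); print(n,ci)
    for l in ['cup','tumbler','dial','bowl','glue','tin','sleeve','hammer','clamp','offcut']:
        print(l,[(round(d['conf'],2),np.round(d['extent']).astype(int).tolist()) for d in ctrl.search_frame(l,n)][:4])
    for l in ['cup','cup_rim','bowl','dial_grip','tumbler']:
        print(l,[(round(d['conf'],2),np.round(d['point'],1).tolist()) for d in ctrl.mark_of(l,n)][:4])
print(ctrl.read_state())
E
```

```text
side {'fovy': 55.768266561099615, 'cx': 260.6827337590012, 'cy': 190.70735238723938, 'k1': -0.07733415760500353, 'R': array([[-0.706, -0.708,  0.008],
       [-0.445,  0.434, -0.784],
       [ 0.552, -0.557, -0.621]]), 't': array([ 384.196,  329.694, 1001.389])}
cup [(0.93, [244, 227, 21, 35]), (0.91, [282, 245, 25, 33]), (0.67, [282, 190, 17, 17])]
tumbler [(0.72, [262, 181, 82, 74])]
dial [(0.46, [282, 192, 16, 15])]
bowl [(0.38, [261, 184, 81, 72])]
glue [(0.86, [196, 187, 23, 48])]
tin [(0.59, [323, 147, 17, 24])]
sleeve [(0.57, [189, 256, 21, 24])]
hammer [(0.73, [144, 247, 84, 34])]
clamp [(0.85, [347, 172, 32, 20])]
offcut [(0.68, [200, 309, 33, 43])]
cup [(0.72, [281.6, 249.9]), (0.7, [243.1, 237.5])]
cup_rim [(0.97, [243.8, 221.9]), (0.86, [281.1, 233.3]), (0.22, [144.2, 243.8])]
bowl [(0.77, [248.3, 175.1]), (0.18, [258.1, 194.5])]
dial_grip [(0.45, [284.6, 188.6])]
tumbler [(0.66, [260.1, 199.2]), (0.16, [247.2, 236.5])]
top {'fovy': 50.08941509586442, 'cx': 262.8840429321306, 'cy': 194.40766447533903, 'k1': 0.024575135462625124, 'R': array([[ 0.028, -0.999,  0.018],
     
[... 1069 characters left out ...]
  0.   ],
       [-0.933, -0.236,  0.271],
       [-0.262, -0.066, -0.963]]), 't': array([-650.367,  -35.   ,  378.16 ])}
cup []
tumbler []
dial []
bowl []
glue []
tin []
sleeve []
hammer []
clamp []
offcut []
cup []
cup_rim []
bowl []
dial_grip []
tumbler []
{'clock': 2.4, 'qpos': array([ 1.256,  0.628,  0.039,  1.517, -0.027,  0.996, -0.02 ]), 'qd': array([ 0.001,  0.   , -0.   ,  0.   , -0.001,  0.001,  0.001]), 'tau': array([  0.   , -56.326,   1.226, -19.378,   0.011,   0.002,  -0.   ]), 'eef_pos': array([ 160.069, -629.983,  231.307]), 'tool_rot': array([1.825, 1.571, 0.503]), 'force': array([-0.256, -0.031, -0.275]), 'torque': array([-0.028,  0.027, -0.031]), 'width': 85.493577601131}
```

```bash
python3 - <<'E'
import cv2,numpy as np
s=cv2.imread('pics/side0.png')[110:340,110:390]; t=cv2.imread('pics/top0.png')[90:310,80:450]
cv2.imwrite('pics/s1.png',cv2.resize(s,None,fx=2.6,fy=2.6,interpolation=2)); cv2.imwrite('pics/t1.png',cv2.resize(t,None,fx=2.1,fy=2.1,interpolation=2))
E
```

```text
(no output)
```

View pics/s1.png

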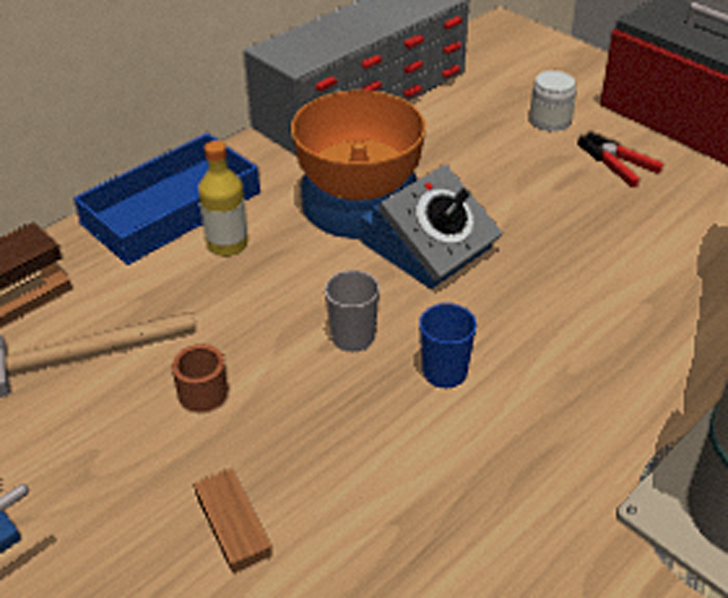

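View pics/t1.png

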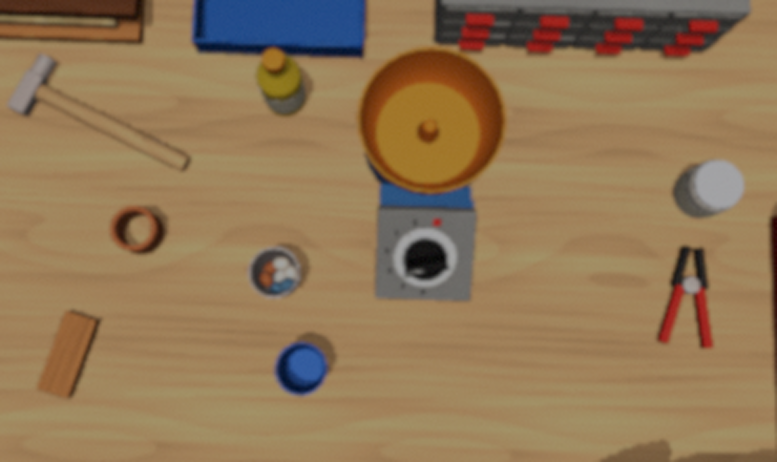

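The steel cup is grey with stones, at side (244,227) and top (209,219). The blue empty look-alike is at side (282,245), top (222,267). The tumbler sits at top (283,175), with the dial at (283,213).

```bash
python3 - <<'E'
from h import *
np.set_printoptions(precision=1,suppress=True)
for nm,s,t,z in [('rim',(243.8,221.9),(209.4,217.5),85),('cup',(243.1,237.5),(211.7,222.5),0),('bluerim',(281.1,233.3),(224.3,263.2),85),('bowl',(248.3,175.1),(282,154.3),65),('dialgrip',(284.6,188.6),(282.7,215.3),90),('tumb',(260.1,199.2),(282.3,178.8),0),('glue',(196,187),(216,130),85)]:
    print(nm,*tri([ray('side',s),ray('top',t)]),atz('side',s,z),atz('top',t,z))
print(Ro.from_euler('xyz',ctrl.read_state()['tool_rot']).as_matrix())
E
```

```text
rim [499.9 120.7  76.1] [np.float64(0.68748075833117), np.float64(0.6874807583313136)] [493.4 127.3  85. ] [498.7 119.2  85. ]
cup [494.5 124.1  10.3] [np.float64(5.579239309009258), np.float64(5.5792393090092425)] [506.7 120.7   0. ] [491.  121.5   0. ]
bluerim [378.   75.   79.8] [np.float64(1.9428711237238327), np.float64(1.9428711237237957)] [376.1  80.2  85. ] [376.6  73.4  85. ]
bowl [687.8 -76.5  63.9] [np.float64(0.772485203499726), np.float64(0.7724852034999303)] [687.4 -75.1  65. ] [686.9 -77.   65. ]
dialgrip [509.1 -80.9  96.5] [np.float64(0.5127733987779094), np.float64(0.5127733987778191)] [514.1 -87.6  90. ] [510.1 -81.   90. ]
tumb [632.8 -85.1 -27.6] [np.float64(0.0699903123415469), np.float64(0.0699903123415881)] [609.3 -61.5   0. ] [627.8 -83.3   0. ]
glue [753.  116.3  73.6] [np.float64(4.478088394929617), np.float64(4.478088394929786)] [744.8 126.5  85. ] [746.2 111.9  85. ]
[[ 0.   1.   0.2]
 [ 0.   0.2 -1. ]
 [-1.   0.  -0. ]]
```

{"method": "servo_tool", "body": {
  "rows": [
    {"dx": -0.08},
    {"dx": -0.04, "dy": 0.06, "wx": -0.8},
    {"dy": 0.08, "wx": -1},
    {"dy": 0.08, "wx": -1},
    {"dy": 0.08, "wx": -1}
  ]
}}

```text
schema error: expected keys dx, dy, dz, wx, wy, wz, fingers
```

```bash
cat >> h.py <<'E'
import json
def log():
    s=ctrl.read_state(); s={k:(v.tolist() if hasattr(v,'tolist') else v) for k,v in s.items()}
    open('log.jsonl','a').write(json.dumps(s)+'\n')
    print(round(s['clock'],2),np.round(s['qpos'],3),np.round(s['eef_pos'],1),np.round(s['tool_rot'],3),'F',np.round(s['force'],1),'w',round(s['width'],1)); return s
E
python3 -c "
from h import *
log()"
```

```text
2.4 [ 1.256  0.628  0.039  1.517 -0.027  0.996 -0.02 ] [ 160.1 -630.   231.3] [1.825 1.571 0.503] F [-0.3 -0.  -0.3] w 85.5
```

{"method": "servo_tool", "body": {
  "rows": [
    {"dy": 0.08, "wx": -1},
    {"dy": 0.08, "wx": -1},
    {"dy": 0.08, "wx": -1},
    {"dy": 0.08, "wx": -1},
    {"dy": 0.08, "wx": -1}
  ]
}}

```text
schema error: expected keys dx, dy, dz, wx, wy, wz, fingers
```

```bash
python3 -c "
from h import *
log()"
```

```text
2.4 [ 1.256  0.628  0.039  1.517 -0.027  0.996 -0.02 ] [ 160.1 -630.   231.3] [1.825 1.571 0.503] F [-0.3 -0.  -0.3] w 85.5
```

All keys are required in every row.

{"method": "servo_tool", "body": {
  "rows": [
    {"dx": -0.08, "dy": 0, "dz": 0, "wx": 0, "wy": 0, "wz": 0, "fingers": 0},
    {"dx": -0.04, "dy": 0.06, "dz": 0, "wx": -0.8, "wy": 0, "wz": 0, "fingers": 0},
    {"dx": 0, "dy": 0.08, "dz": 0, "wx": -1, "wy": 0, "wz": 0, "fingers": 0},
    {"dx": 0, "dy": 0.08, "dz": 0, "wx": -1, "wy": 0, "wz": 0, "fingers": 0},
    {"dx": 0, "dy": 0.08, "dz": 0, "wx": -1, "wy": 0, "wz": 0, "fingers": 0}
  ]
}}

```text
clock: 3.02
eef_pos: [367.9, -542.2, 321.4]
tool_rot: [0.019, 1.57, -0.902]
force: [0.1, -0.9, -0.3]
width: 85.7
```

```bash
python3 -c "
from h import *
log()"
```

```text
3.02 [ 0.975  0.563 -0.075  1.376  0.043  1.203 -0.025] [ 367.9 -542.2  321.4] [ 0.019  1.57  -0.902] F [ 0.1 -0.9 -0.3] w 85.7
```

{"method": "servo_tool", "body": {
  "rows": [
    {"dx": 0, "dy": 0.08, "dz": 0, "wx": -1, "wy": 0, "wz": 0, "fingers": 0},
    {"dx": 0, "dy": 0.08, "dz": 0, "wx": -1, "wy": 0, "wz": 0, "fingers": 0},
    {"dx": 0, "dy": 0.08, "dz": 0, "wx": -1, "wy": 0, "wz": 0, "fingers": 0},
    {"dx": 0, "dy": 0.08, "dz": 0, "wx": -1, "wy": 0, "wz": 0, "fingers": 0},
    {"dx": 0, "dy": 0.08, "dz": 0, "wx": -1, "wy": 0, "wz": 0, "fingers": 0}
  ]
}}

```text
clock: 3.65
eef_pos: [561.8, -317.3, 321.2]
tool_rot: [0.03, 1.57, -0.367]
force: [0.7, 0.1, -0.3]
width: 85.1
```

```bash
python3 -c "
from h import *
log()"
```

```text
3.65 [ 0.606  0.553 -0.231  1.404  0.13   1.198 -0.037] [ 561.8 -317.3  321.2] [ 0.03   1.57  -0.367] F [ 0.7  0.1 -0.3] w 85.1
```

{"method": "servo_tool", "body": {
  "rows": [
    {"dx": 0, "dy": 0.08, "dz": -0.02, "wx": -1, "wy": 0, "wz": 0, "fingers": 0},
    {"dx": 0, "dy": 0.08, "dz": -0.02, "wx": -1, "wy": 0, "wz": 0, "fingers": 0},
    {"dx": 0, "dy": 0.08, "dz": -0.02, "wx": -1, "wy": 0, "wz": 0, "fingers": 0},
    {"dx": 0, "dy": 0.08, "dz": -0.02, "wx": -1, "wy": 0, "wz": 0, "fingers": 0},
    {"dx": 0, "dy": 0.06, "dz": -0.02, "wx": -1, "wy": 0, "wz": 0, "fingers": 0}
  ]
}}

```text
clock: 4.28
eef_pos: [544.1, -25.1, 321.6]
tool_rot: [0.715, 1.57, 0.844]
force: [1.8, 0.2, 0.2]
width: 85.0
```

```bash
python3 -c "
from h import *
log(); save('wrist','w1.png')"
```

```text
4.28 [ 0.284  0.406 -0.419  1.681  0.181  1.092 -0.059] [544.1 -25.1 321.6] [0.715 1.57  0.844] F [1.8 0.2 0.2] w 85.0
```

View pics/w1.png

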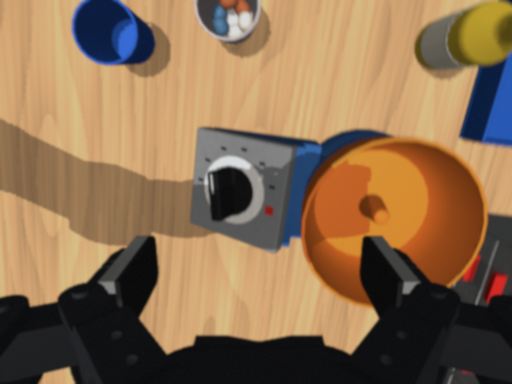

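```bash
cat > kin.py <<'E'
import numpy as np, json, itertools
from scipy.optimize import least_squares
from scipy.spatial.transform import Rotation as Ro
def fk(q,p,s):
    # zero: arm straight up; z-rot odd joints, y-rot even
    h,a,b,T,ox1,ox2,oy,ox3=p[:8]; th=p[8]
    R=np.eye(3); X=np.zeros(3)
    def rz(t): return Ro.from_euler('z',t).as_matrix()
    def ry(t): return Ro.from_euler('y',t).as_matrix()
    R=R@rz(s[0]*q[0]); X=X+R@[0,0,h]
    R=R@ry(s[1]*q[1]); R=R@rz(s[2]*q[2]); X=X+R@[ox1,oy,a]
    R=R@ry(s[3]*q[3]); R=R@rz(s[4]*q[4]); X=X+R@[ox2,p[9],b]
    R=R@ry(s[5]*q[5]); R=R@rz(s[6]*q[6]+th); X=X+R@[ox3,p[10],T]
    # tool x = z axis; 
    return X,R@np.array([[0,0,1.],[0,1,0],[-1,0,0]]).T.T
def load():
    L=[json.loads(l) for l in open('log.jsonl')]
    Q=[];P=[];M=[]
    for l in L: Q.append(l['qpos']);P.append(l['eef_pos']);M.append(Ro.from_euler('xyz',l['tool_rot']).as_matrix())
    return np.array(Q),np.array(P),np.array(M)
E
python3 - <<'E'
from kin import *
np.set_printoptions(precision=3,suppress=True)
Q,P,M=load()
# tool frame: columns x=R z ; find constant: R_f * C = M ; C cols: x=ez ; remaining handled by th
C=np.array([[0,0,1],[0,1,0],[-1,0,0]]).astype(float)  # placeholder
C=np.column_stack([[0,0,1],[0,1,0],[-1,0,0]]).astype(float)
best=[]
for s in itertools.product([1,-1],repeat=4):
  s=[s[0],1,s[1],1,s[2],1,s[3]]
  for th in [0,1.57,3.14,-1.57]:
    def res(p):
        r=[]
        for q,x,m in zip(Q,P,M):
            X,R=fk(q,p,s); R=R@np.linalg.inv(np.array([[0,0,1.],[0,1,0],[-1,0,0]]))
            import numpy as _n
            R0=R@C
            r+=list((X-x)/1)+list((R0-m).ravel()*500)
        r+=list(np.array(p[4:8])*.02)+list(np.array(p[9:])*.02)
        return r
    o=least_squares(res,[330,420,400,250,0,0,0,0,th,0,0],max_nfev=60)
    best.append((o.cost,s,th,o.x))
best.sort(key=lambda b:b[0])
for b in best[:4]: print(b)
E
```

```text
(np.float64(3.3687594470738174), [-1, 1, -1, 1, -1, 1, -1], 1.57, array([1032.958,  566.522,  383.495, 1057.436,    1.836,   -7.582,
        -28.003,   10.037,    0.   ,   49.742,  -49.562]))
(np.float64(3.368759447100926), [-1, 1, -1, 1, -1, 1, -1], 0, array([1032.971,  566.522,  383.495, 1057.449,    1.836,   -7.582,
        -28.003,   10.037,    0.   ,   49.742,  -49.563]))
(np.float64(3.368759447199788), [-1, 1, -1, 1, -1, 1, -1], 3.14, array([1032.96 ,  566.522,  383.495, 1057.438,    1.836,   -7.582,
        -28.003,   10.037,    0.   ,   49.742,  -49.562]))
(np.float64(3.368759447346804), [-1, 1, -1, 1, -1, 1, -1], -1.57, array([1032.948,  566.522,  383.496, 1057.426,    1.836,   -7.582,
        -28.003,   10.037,    0.   ,   49.742,  -49.563]))
```

{"method": "servo_tool", "body": {
  "rows": [
    {"dx": 0, "dy": 0.06, "dz": -0.02, "wx": 0, "wy": 0, "wz": -1, "fingers": 0},
    {"dx": 0, "dy": 0.06, "dz": -0.02, "wx": 0, "wy": 0, "wz": -1, "fingers": 0},
    {"dx": 0, "dy": 0.06, "dz": -0.02, "wx": 0, "wy": 0, "wz": -1, "fingers": 0},
    {"dx": 0, "dy": 0.06, "dz": -0.02, "wx": 0, "wy": 0, "wz": -1, "fingers": 0},
    {"dx": 0, "dy": 0.04, "dz": -0.02, "wx": 0, "wy": 0, "wz": -1, "fingers": 0}
  ]
}}

```text
clock: 4.95
eef_pos: [444.5, 167.0, 281.2]
tool_rot: [-1.566, 1.045, -1.442]
force: [0.3, 0.4, -0.1]
width: 85.3
```

```bash
cat > fit.py <<'E'
from kin import *
C=np.column_stack([[0,0,1],[0,1,0],[-1,0,0]]).astype(float)
S=[-1,1,-1,1,-1,1,-1]
A=np.array([[0,0,1.],[0,1,0],[-1,0,0]])
def FK(q,p):
    X,R=fk(q,p,S); return X,R@np.linalg.inv(A)@C
def fitp():
    Q,P,M=load()
    def res(p):
        r=[]
        for q,x,m in zip(Q,P,M):
            X,R=FK(q,p); r+=list(X-x)+list((R-m).ravel()*500)
        return r+list(np.array(p[4:8])*.02)+list(np.array(p[9:])*.02)
    o=least_squares(res,[330,420,400,250,0,0,0,0,0,0,0]); 
    Q,P,M=load(); e=[np.linalg.norm(FK(q,o.x)[0]-x) for q,x in zip(Q,P)]
    return o.x,e
E
python3 - <<'E'
from h import *; log()
from fit import *
np.set_printoptions(precision=2,suppress=True)
p,e=fitp(); print(p,e)
E
```

```text
4.95 [-0.486  0.49  -0.361  1.809  0.581  1.3   -0.997] [444.5 167.  281.2] [-1.566  1.045 -1.442] F [ 0.3  0.4 -0.1] w 85.3
[341.29 568.54 383.37 368.54  -1.2   -6.89 -26.81   9.44   0.    -2.45
   1.72] [np.float64(1.0509674665515618), np.float64(1.0509674665515618), np.float64(1.233953804342813), np.float64(0.7558146917494637), np.float64(2.3437166482664544), np.float64(0.11378392753625945)]
```

```bash
cat >> fit.py <<'E'
lo=np.array([-3.06,-.37,-1.25,.18,-1.1,.23,-2.94])+.03; hi=np.array([3.06,2.12,1.32,2.47,4.24,1.98,2.94])-.03
def tool(phi,th,roll=0,flip=1):
    # phi azimuth deg, th pitch-down deg, jaw axis z horizontal, then roll about tool x
    p,t=np.radians([phi,th]); x=np.array([np.cos(p)*np.cos(t),np.sin(p)*np.cos(t),-np.sin(t)])
    z=flip*np.array([-np.sin(p),np.cos(p),0]); y=np.cross(z,x)
    R=np.column_stack([x,y,z]); return R@Ro.from_euler('x',roll,degrees=True).as_matrix()
def IK(X,R,q0,p,n=1,reg=.3):
    best=None; rng=np.random.default_rng(0)
    for k in range(n):
        qs=np.clip(q0+(0 if k==0 else rng.normal(0,.6,7)),lo+1e-3,hi-1e-3)
        def res(q):
            x,r=FK(q,p); return np.r_[(x-X),(Ro.from_matrix(r.T@R).as_rotvec())*300,reg*(q-q0)]
        o=least_squares(res,qs,bounds=(lo,hi),max_nfev=80)
        x,r=FK(o.x,p); e=np.linalg.norm(x-X)+300*np.linalg.norm(Ro.from_matrix(r.T@R).as_rotvec())
        if best is None or o.cost<best[2]: best=(o.x,e,o.cost)
    return best
E
python3 - <<'E'
from h import *
from fit import *
np.set_printoptions(precision=2,suppress=True)
p,e=fitp(); np.save('p.npy',p); q0=np.array(ctrl.read_state()['qpos'])
print(ctrl.read_state()['tool_rot'], Ro.from_euler('xyz',ctrl.read_state()['tool_rot']).as_matrix())
cup=np.array([498,120,52.])
for phi in [-75,-60,-45,-30]:
  for fl in [1,-1]:
    for th in [18]:
      R=tool(phi,th,0,fl); q,e,c=IK(cup+27*R[:,0],R,q0,p,4)
      print(phi,fl,th,q,round(e,1))
E
```

```text
[-1.57  1.05 -1.44] [[ 0.06 -0.11  0.99]
 [-0.5   0.86  0.12]
 [-0.87 -0.5   0.  ]]
-75 1 18 [-0.8   1.22 -0.06  1.74  0.99  1.4  -1.45] 0.0
-75 -1 18 [-0.56  1.28 -0.47  1.78  1.16  1.71  1.49] 0.0
-60 1 18 [-0.83  1.21 -0.11  1.94  1.23  1.35 -1.62] 0.0
-60 -1 18 [-0.67  1.25 -0.36  1.98  1.31  1.57  1.41] 0.0
-45 1 18 [-0.8   1.24 -0.21  2.15  1.51  1.44 -1.82] 0.0
-45 -1 18 [-0.8   1.25 -0.23  2.19  1.52  1.46  1.26] 0.0
-30 1 18 [-0.74  1.32 -0.31  2.34  1.77  1.66 -2.  ] 0.0
-30 -1 18 [-1.79  1.95  1.17  2.15 -1.07  0.26 -2.6 ] 84.7
```

```bash
python3 - <<'E'
from h import *
from fit import *
np.set_printoptions(precision=2,suppress=True)
p=np.load('p.npy'); q0=np.array(ctrl.read_state()['qpos'])
cup=np.array([498,120,52.]);bowl=np.array([687,-76,65.])
for phi in [-70,-60,-45]:
  Rg=tool(phi,18); qg,_,_=IK(cup+27*Rg[:,0],Rg,q0,p,2)
  cg=Rg.T@[0,0,1]
  # shoulder/elbow/wrist heights
  for ph2 in [-70,-50,-30]:
   for th in [0,10,20]:
    for roll in [-135]:
      R=tool(ph2,th,roll); c=R@cg; lip=34*(-(np.array([0,0,1])-c*c[2])); lip=lip/np.linalg.norm(lip)*34
      off=33*c+lip
      G=bowl+[0,0,0]-off; G[2]=215
      q,e,_=IK(G+27*R[:,0],R,qg,p,2)
      print(phi,ph2,th,'tilt',np.degrees(np.arccos(c[2])).round(),q,round(e,1),'G',G,'lipz',G[2]+off[2])
E
```

```text
-70 -70 0 tilt 132.0 [-0.52  1.15  0.14  1.75  1.43  1.48  1.04] 0.0 G [685.89 -77.1  215.  ] lipz 167.64420098484499
-70 -70 10 tilt 127.0 [-0.47  1.04  0.06  1.79  1.42  1.38  1.1 ] 0.0 G [683.62 -80.33 215.  ] lipz 167.937826899372
-70 -70 20 tilt 122.0 [-0.39  0.94 -0.02  1.82  1.4   1.28  1.19] 0.0 G [681.57 -84.6  215.  ] lipz 168.72251127454976
-70 -50 0 tilt 132.0 [-0.71  1.2   0.45  2.06  1.78  1.18  0.62] 0.0 G [686.33 -77.41 215.  ] lipz 167.64420098484499
-70 -50 10 tilt 127.0 [-0.67  1.06  0.41  2.1   1.83  1.05  0.71] 0.0 G [685.31 -81.22 215.  ] lipz 167.937826899372
-70 -50 20 tilt 122.0 [-0.61  0.93  0.38  2.1   1.85  0.89  0.84] 0.0 G [684.84 -85.94 215.  ] lipz 168.72251127454976
-70 -30 0 tilt 132.0 [-0.73  1.35  0.68  2.3   2.33  1.28  0.05] 0.0 G [686.86 -77.55 215.  ] lipz 167.644200984845
-70 -30 10 tilt 127.0 [-0.68  1.18  0.65  2.33  2.5   1.16  0.14] 0.0 G [687.2  -81.49 215.  ] lipz 167.937826899372
-70 -30 20 tilt 122.0 [-0.66  1.03  0.68  2.32  2.66  0.95  0.2 ] 0.0 G [688.37 -86.08 215.  ] lipz 168.72251127454976
-60 -70 0 tilt 132.0 [-0.51  1.15  0.11 
[... 1375 characters left out ...]
 -50 0 tilt 132.0 [-0.67  1.18  0.39  2.06  1.79  1.23  0.64] 0.0 G [686.33 -77.41 215.  ] lipz 167.644200984845
-45 -50 10 tilt 127.0 [-0.66  1.06  0.4   2.1   1.83  1.06  0.72] 0.0 G [685.31 -81.22 215.  ] lipz 167.937826899372
-45 -50 20 tilt 122.0 [-0.61  0.93  0.39  2.1   1.85  0.88  0.83] 0.0 G [684.84 -85.94 215.  ] lipz 168.72251127454976
-45 -30 0 tilt 132.0 [-0.71  1.33  0.64  2.3   2.32  1.32  0.08] 0.0 G [686.86 -77.55 215.  ] lipz 167.644200984845
-45 -30 10 tilt 127.0 [-0.72  1.22  0.73  2.33  2.53  1.12  0.07] 0.0 G [687.2  -81.49 215.  ] lipz 167.937826899372
-45 -30 20 tilt 122.0 [-0.65  1.03  0.68  2.32  2.66  0.95  0.21] 0.0 G [688.37 -86.08 215.  ] lipz 168.72251127454976
```

```bash
cat >> fit.py <<'E'
def plan(X,R,n,s,dec=(4,2),fing=0,q=False):
    X0=np.array(s['eef_pos']);R0=Ro.from_euler('xyz',s['tool_rot']); rv=(R0.inv()*Ro.from_matrix(R)).as_rotvec()
    print('dist',np.linalg.norm(X-X0).round(1),'rot',np.degrees(np.linalg.norm(rv)).round(1))
    C=X0.copy();Rc=R0
    for k in range(1,n+1):
        tX=X0+(X-X0)*k/n; tR=R0*Ro.from_rotvec(rv*k/n)
        d=np.round(Rc.inv().apply(tX-C)/750,dec[0]); w=np.round(np.degrees((Rc.inv()*tR).as_rotvec())/6,dec[1])
        C=C+Rc.apply(d*750); Rc=Rc*Ro.from_rotvec(np.radians(w*6))
        print('{"dx": %g, "dy": %g, "dz": %g, "wx": %g, "wy": %g, "wz": %g, "fingers": %g}'%(*d,*w,fing))
E
python3 - <<'E'
from h import *
from fit import *
s=ctrl.read_state()
R=tool(-60,18); plan(np.array([420,225,160.]),R,8,s)
E
```

```text
dist 136.6 rot 47.5
{"dx": 0.0124, "dy": 0.0189, "dz": -0.0029, "wx": -0.31, "wy": -0.38, "wz": -0.86, "fingers": 0}
{"dx": 0.0106, "dy": 0.02, "dz": -0.0027, "wx": -0.31, "wy": -0.37, "wz": -0.86, "fingers": 0}
{"dx": 0.0086, "dy": 0.0209, "dz": -0.0024, "wx": -0.3, "wy": -0.38, "wz": -0.86, "fingers": 0}
{"dx": 0.0066, "dy": 0.0217, "dz": -0.0021, "wx": -0.31, "wy": -0.38, "wz": -0.86, "fingers": 0}
{"dx": 0.0045, "dy": 0.0222, "dz": -0.0016, "wx": -0.31, "wy": -0.37, "wz": -0.86, "fingers": 0}
{"dx": 0.0025, "dy": 0.0226, "dz": -0.0009, "wx": -0.31, "wy": -0.38, "wz": -0.86, "fingers": 0}
{"dx": 0.0004, "dy": 0.0228, "dz": -0.0003, "wx": -0.31, "wy": -0.38, "wz": -0.86, "fingers": 0}
{"dx": -0.0017, "dy": 0.0227, "dz": 0.0004, "wx": -0.31, "wy": -0.37, "wz": -0.86, "fingers": 0}
```

{"method": "servo_tool", "body": {
  "rows": [
    {"dx": 0.012, "dy": 0.019, "dz": -0.003, "wx": -0.31, "wy": -0.38, "wz": -0.86, "fingers": 0},
    {"dx": 0.01, "dy": 0.02, "dz": -0.003, "wx": -0.31, "wy": -0.38, "wz": -0.86, "fingers": 0},
    {"dx": 0.009, "dy": 0.021, "dz": -0.002, "wx": -0.31, "wy": -0.38, "wz": -0.86, "fingers": 0},
    {"dx": 0.007, "dy": 0.022, "dz": -0.002, "wx": -0.31, "wy": -0.38, "wz": -0.86, "fingers": 0},
    {"dx": 0.005, "dy": 0.022, "dz": -0.002, "wx": -0.31, "wy": -0.38, "wz": -0.86, "fingers": 0}
  ]
}}

```text
clock: 5.58
eef_pos: [429.6, 201.7, 204.8]
tool_rot: [-1.528, 0.588, -1.17]
force: [-0.1, 0.1, -0.2]
width: 85.6
```

{"method": "servo_tool", "body": {
  "rows": [
    {"dx": 0.003, "dy": 0.023, "dz": -0.001, "wx": -0.31, "wy": -0.38, "wz": -0.86, "fingers": 0},
    {"dx": 0, "dy": 0.023, "dz": 0, "wx": -0.31, "wy": -0.38, "wz": -0.86, "fingers": 0},
    {"dx": -0.002, "dy": 0.023, "dz": 0, "wx": -0.31, "wy": -0.38, "wz": -0.86, "fingers": 0},
    {"dx": 0, "dy": 0, "dz": 0, "wx": 0, "wy": 0, "wz": 0, "fingers": 0}
  ]
}}

```text
clock: 6.08
eef_pos: [418.5, 224.0, 156.9]
tool_rot: [-1.576, 0.316, -1.045]
force: [1.0, 0.7, 0.6]
width: 85.4
```

```bash
cat >> h.py <<'E'
def look(f,labs=('cup',),pts=('cup','cup_rim'),n='wrist'):
    ci=ctrl.camera_info(n); im=save(n,f)
    for l in labs: print(l,[(round(d['conf'],2),np.round(d['extent']).astype(int).tolist()) for d in ctrl.search_frame(l,n)][:4])
    for l in pts: print('pt',l,[(round(d['conf'],2),np.round(d['point'],1).tolist()) for d in ctrl.mark_of(l,n)][:4])
    import pickle; pickle.dump(ci,open('pics/'+f+'.ci','wb')); return ci,im
E
python3 -c "
from h import *
log(); look('w2.png')
from fit import *
p,e=fitp(); print(np.round(p,1),np.round(e,1)); np.save('p.npy',p)
"
```

```text
6.08 [-1.024  1.014 -0.217  1.875  0.962  1.555 -1.454] [418.5 224.  156.9] [-1.576  0.316 -1.045] F [1.  0.7 0.6] w 85.4
cup [(0.97, [110, 69, 93, 135]), (0.58, [271, 83, 82, 123])]
pt cup [(0.79, [113.3, 23.5]), (0.63, [269.1, 37.4])]
pt cup_rim [(0.93, [274.5, 135.3]), (0.7, [110.3, 126.7])]
[ 3.323e+02  5.680e+02  3.822e+02  3.578e+02 -2.700e+00 -3.900e+00
 -2.700e+01  5.400e+00  0.000e+00  3.000e-01 -7.000e-01] [1.2 1.2 0.9 1.  2.4 0.9 0.5]
```

View pics/w2.png

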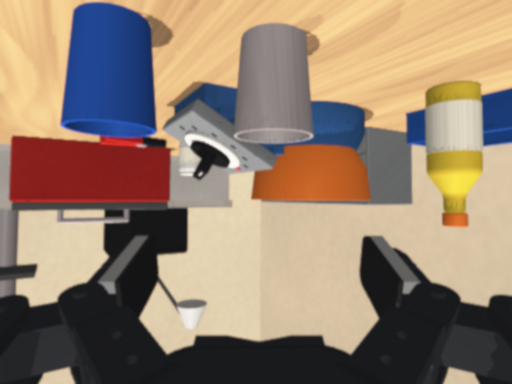

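```bash
python3 - <<'E'
from h import *; import pickle
np.set_printoptions(precision=1,suppress=True)
s=ctrl.read_state(); ci=pickle.load(open('pics/w2.png.ci','rb')); R=np.array(ci['R']);t=np.array(ci['t'])
c=-R.T@t; T=Ro.from_euler('xyz',s['tool_rot']).as_matrix()
print(c,'cam in tool',T.T@(c-s['eef_pos']),'viewdir tool',T.T@R[2]*100)
print(tri([ray('wrist',(274.5,135.3),ci),ray('side',(243.8,221.9)),ray('top',(209.4,217.5))]))
print(tri([ray('wrist',(269.1,37.4),ci),ray('side',(243.1,237.5)),ray('top',(211.7,222.5))]))
# silhouette of grey cup in wrist: mid edges
m=[d for d in ctrl.silhouettes('cup','wrist')]
for d in m:
    r=d['region']; 
    print(d['conf'],d['extent'],[(y,np.where(r[y])[0][[0,-1]].tolist()) for y in (40,70,100,120) if r[y].any()])
for l in ['sleeve','offcut']:
    pass
for nm,s_,t_ in [('sleeve',(189,256),(147,198)),('offcut',(200,309),(112,256))]: print(nm,tri([ray('side',s_),ray('top',t_)]))
E
```

```text
[339.2 358.9 136. ] cam in tool [-143.    73.1   -2.7] viewdir tool [ 96.3 -27.1   0.3]
(array([496.7, 120.6,  82.1]), [np.float64(3.9439332023018396), np.float64(3.827543424272299), np.float64(2.462949100093413)])
(array([492.6, 122.6,   5.3]), [np.float64(6.895233264229099), np.float64(9.22442262573971), np.float64(2.5718982835546274)])
0.95 [108.5, 69.6, 98.1, 133.5] [(40, [70, 150]), (70, [66, 152]), (100, [63, 154]), (120, [60, 155])]
0.84 [271.5, 82.8, 81.6, 120.3] [(40, [241, 305]), (70, [239, 308]), (100, [236, 309]), (120, [234, 311])]
sleeve (array([554.1, 308.5,  18.1]), [np.float64(2.0282814899045736), np.float64(2.028281489904628)])
offcut (array([384.7, 398.3,   8.8]), [np.float64(2.7300113024320773), np.float64(2.730011302431964)])
```

```bash
python3 - <<'E'
from h import *; import pickle
np.set_printoptions(precision=1,suppress=True)
ci=pickle.load(open('pics/w2.png.ci','rb'))
for X in [(498,120),(494,124),(500,116)]:
    print(X,[proj('wrist',(*X,z),ci) for z in (0,85)],[proj('top',(*X,z)) for z in (0,85)],[proj('side',(*X,z)) for z in (0,85)])
E
```

```text
(498, 120) [array([279.8,  38.4]), array([279.5, 136.8])] [array([212.3, 220.1]), array([209.1, 217.7])] [array([245. , 238.7]), array([244.5, 220.1])]
(494, 124) [array([278.5,  35.3]), array([278.1, 135.6])] [array([210.9, 221.5]), array([207.6, 219.2])] [array([245., 240.]), array([244.4, 221.3])]
(500, 116) [array([279.2,  40.7]), array([278.8, 137.7])] [array([213.7, 219.5]), array([210.6, 217. ])] [array([245.5, 237.8]), array([245. , 219.2])]
```

{"method": "servo_tool", "body": {
  "rows": [
    {"dx": 0, "dy": 0, "dz": 0, "wx": -1, "wy": 0, "wz": 0, "fingers": 0},
    {"dx": 0, "dy": 0, "dz": 0, "wx": -1, "wy": 0, "wz": 0, "fingers": 0},
    {"dx": 0, "dy": 0, "dz": 0, "wx": -1, "wy": 0, "wz": 0, "fingers": 0},
    {"dx": 0, "dy": 0, "dz": 0, "wx": -1, "wy": 0, "wz": 0, "fingers": 0},
    {"dx": 0, "dy": 0, "dz": 0, "wx": -1, "wy": 0, "wz": 0, "fingers": 0}
  ]
}}

```text
clock: 6.95
eef_pos: [420.6, 222.7, 160.7]
tool_rot: [-2.096, 0.318, -1.047]
force: [0.7, -0.2, -0.1]
width: 85.3
```

{"method": "servo_tool", "body": {
  "rows": [
    {"dx": 0, "dy": 0, "dz": 0, "wx": -1, "wy": 0, "wz": 0, "fingers": 0},
    {"dx": 0, "dy": 0, "dz": 0, "wx": -1, "wy": 0, "wz": 0, "fingers": 0},
    {"dx": 0, "dy": 0, "dz": 0, "wx": -1, "wy": 0, "wz": 0, "fingers": 0},
    {"dx": 0, "dy": 0, "dz": 0, "wx": -1, "wy": 0, "wz": 0, "fingers": 0},
    {"dx": 0, "dy": 0, "dz": 0, "wx": -1, "wy": 0, "wz": 0, "fingers": 0}
  ]
}}

```text
clock: 7.58
eef_pos: [420.6, 222.7, 160.8]
tool_rot: [-2.619, 0.318, -1.047]
force: [0.3, 0.2, 0.6]
width: 85.7
```

{"method": "servo_tool", "body": {
  "rows": [
    {"dx": 0, "dy": 0, "dz": 0, "wx": -1, "wy": 0, "wz": 0, "fingers": 0},
    {"dx": 0, "dy": 0, "dz": 0, "wx": -1, "wy": 0, "wz": 0, "fingers": 0},
    {"dx": 0, "dy": 0, "dz": 0, "wx": -1, "wy": 0, "wz": 0, "fingers": 0},
    {"dx": 0, "dy": 0, "dz": 0, "wx": -1, "wy": 0, "wz": 0, "fingers": 0},
    {"dx": 0, "dy": 0, "dz": 0, "wx": -1, "wy": 0, "wz": 0, "fingers": 0}
  ]
}}

```text
clock: 8.2
eef_pos: [420.7, 222.6, 160.8]
tool_rot: [3.14, 0.318, -1.047]
force: [0.3, 0.4, -0.2]
width: 85.4
```

{"method": "servo_tool", "body": {
  "rows": [
    {"dx": 0, "dy": 0, "dz": 0, "wx": -1, "wy": 0, "wz": 0, "fingers": 0},
    {"dx": 0, "dy": 0, "dz": 0, "wx": -1, "wy": 0, "wz": 0, "fingers": 0},
    {"dx": 0, "dy": 0, "dz": 0, "wx": -1, "wy": 0, "wz": 0, "fingers": 0},
    {"dx": 0, "dy": 0, "dz": 0, "wx": -1, "wy": 0, "wz": 0, "fingers": 0},
    {"dx": 0, "dy": 0, "dz": 0, "wx": -1, "wy": 0, "wz": 0, "fingers": 0}
  ]
}}

```text
clock: 8.82
eef_pos: [420.7, 222.6, 160.8]
tool_rot: [2.617, 0.317, -1.047]
force: [-0.9, -0.7, 0.2]
width: 85.3
```

```bash
python3 -c "
from h import *
log()"
```

```text
8.82 [-0.786  1.085 -0.599  1.868  1.074  1.835  0.49 ] [420.7 222.6 160.8] [ 2.617  0.317 -1.047] F [-0.9 -0.7  0.2] w 85.3
```

{"method": "servo_tool", "body": {
  "rows": [
    {"dx": 0, "dy": 0, "dz": 0, "wx": -1, "wy": 0, "wz": 0, "fingers": 0},
    {"dx": 0, "dy": 0, "dz": 0, "wx": -1, "wy": 0, "wz": 0, "fingers": 0},
    {"dx": 0, "dy": 0, "dz": 0, "wx": -1, "wy": 0, "wz": 0, "fingers": 0},
    {"dx": 0, "dy": 0, "dz": 0, "wx": -1, "wy": 0, "wz": 0, "fingers": 0},
    {"dx": 0, "dy": 0, "dz": 0, "wx": -1, "wy": 0, "wz": 0, "fingers": 0}
  ]
}}

```text
clock: 9.45
eef_pos: [420.7, 222.5, 160.8]
tool_rot: [2.093, 0.317, -1.047]
force: [0.7, 0.6, 1.6]
width: 85.5
```

{"method": "servo_tool", "body": {
  "rows": [
    {"dx": 0, "dy": 0, "dz": 0, "wx": -1, "wy": 0, "wz": 0, "fingers": 0},
    {"dx": 0, "dy": 0, "dz": 0, "wx": -1, "wy": 0, "wz": 0, "fingers": 0},
    {"dx": 0, "dy": 0, "dz": 0, "wx": -1, "wy": 0, "wz": 0, "fingers": 0},
    {"dx": 0, "dy": 0, "dz": 0, "wx": -1, "wy": 0, "wz": 0, "fingers": 0},
    {"dx": 0, "dy": 0, "dz": 0, "wx": -1, "wy": 0, "wz": 0, "fingers": 0}
  ]
}}

```text
clock: 10.07
eef_pos: [420.7, 222.5, 160.8]
tool_rot: [1.57, 0.317, -1.047]
force: [0.5, 0.4, -0.2]
width: 85.6
```

```bash
python3 - <<'E'
from h import *
from fit import *
np.set_printoptions(precision=2,suppress=True)
s=log(); ci,im=look('w3.png')
p,e=fitp(); print(p,np.round(e,1)); np.save('p.npy',p)
for c in [(498,120)]: print([proj('wrist',(*c,z),ci) for z in (0,85)])
E
```

```text
10.07 [-0.72  1.13 -0.72  1.87  1.1   1.93  1.49] [420.7 222.5 160.8] [ 1.57  0.32 -1.05] F [ 0.5  0.4 -0.2] w 85.6
cup [(0.92, [396, 257, 94, 110]), (0.82, [247, 240, 80, 109])]
pt cup [(0.95, [246.5, 271.1]), (0.6, [379.7, 291.4])]
pt cup_rim [(0.7, [399.0, 222.2]), (0.66, [245.0, 203.4])]
[333.94 558.05 382.38 357.46  -7.25  -8.73 -25.29  -1.11  -0.    -2.53
   0.19] [1.3 1.3 1.7 0.2 3.4 1.7 1.7 0.7 0.8]
[array([242.22, 269.22]), array([239.86, 203.57])]
```

View pics/w3.png

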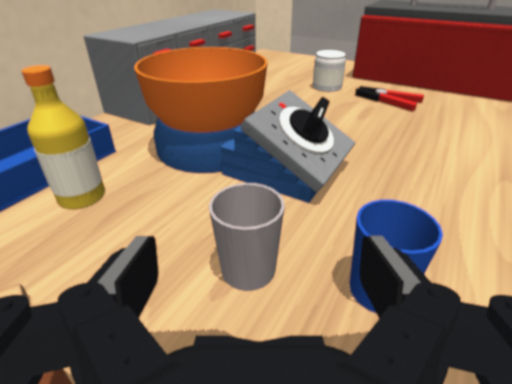

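```bash
cat >> fit.py <<'E'
def step(q,X,R,p,n):
    # pinv differential sim
    q=np.array(q,float); x0,R0=FK(q,p); rv=Ro.from_matrix(R0.T@R).as_rotvec(); path=[q.copy()]
    for k in range(1,n+1):
        tX=x0+(X-x0)*k/n; tR=R0@Ro.from_rotvec(rv*k/n).as_matrix()
        for _ in range(3):
            x,r=FK(q,p); e=np.r_[tX-x,300*Ro.from_matrix(tR@r.T).as_rotvec()]
            J=np.zeros((6,7))
            for i in range(7):
                d=np.zeros(7);d[i]=1e-5; x2,r2=FK(q+d,p); J[:,i]=np.r_[x2-x,300*Ro.from_matrix(r2@r.T).as_rotvec()]/1e-5
            q=q+np.linalg.pinv(J)@e
        path.append(q.copy())
    return np.array(path)
E
python3 - <<'E'
from h import *
from fit import *
import pickle
np.set_printoptions(precision=2,suppress=True)
p=np.load('p.npy'); q=np.array(ctrl.read_state()['qpos'])
c2=pickle.load(open('pics/w2.png.ci','rb'));c3=pickle.load(open('pics/w3.png.ci','rb'))
print(tri([ray('wrist',(274,135.5),c2),ray('wrist',(247,203.4),c3)]))
print(tri([ray('wrist',(274,135.5),c2),ray('wrist',(247,203.4),c3),ray('side',(243.8,221.9)),ray('top',(209.4,217.5))]))
print(tri([ray('wrist',(272,37.4),c2),ray('wrist',(246.5,271.1),c3)]))
cup=np.array([495.5,119,52])
for phi in (-60,-50,-40):
  for th in (10,15,20,30):
    R=tool(phi,th,0,-1); pa=step(q,cup+25*R[:,0],R,p,15)
    print(phi,th,pa[-1], 'q6max',pa[:,5].max())
E
```

```text
(array([494.33, 115.53,  83.6 ]), [np.float64(0.865729532589823), np.float64(0.865729532589899)])
(array([495.39, 119.7 ,  83.44]), [np.float64(2.3748614642653476), np.float64(4.4343856815378695), np.float64(5.526489273351677), np.float64(3.4064843864124206)])
(array([491.54, 119.83,   0.68]), [np.float64(1.1658269829990724), np.float64(1.1658269829990446)])
-60 10 [-0.57  1.37 -0.51  1.89  1.38  1.87  1.4 ] q6max 1.9311261567089177
-60 15 [-0.54  1.32 -0.55  1.92  1.39  1.82  1.42] q6max 1.9311261567089177
-60 20 [-0.5   1.28 -0.59  1.96  1.4   1.77  1.44] q6max 1.9311261567089177
-60 30 [-0.41  1.21 -0.67  2.01  1.43  1.66  1.49] q6max 1.9311261567089177
-50 10 [-0.6   1.38 -0.49  2.02  1.49  1.86  1.32] q6max 1.9311261567089177
-50 15 [-0.57  1.33 -0.53  2.06  1.51  1.82  1.35] q6max 1.9311261567089177
-50 20 [-0.52  1.29 -0.58  2.09  1.53  1.77  1.38] q6max 1.9311261567089177
-50 30 [-0.42  1.21 -0.67  2.14  1.56  1.66  1.45] q6max 1.9311261567089177
-40 10 [-0.63  1.4  -0.46  2.16  1.62  1.88  1.23] q6max 1.9311261567089177
-40 15 [-0.59  1.35 -0.5   2.19  1.64  1.84  1.27] q6max 1.9311261567089177
-40 20 [-0.54  1.31 -0.55  2.22  1.67  1.79  1.31] q6max 1.9311261567089177
-40 30 [-0.44  1.22 -0.65  2.26  1.71  1.68  1.42] q6max 1.9311261567089177
```

```bash
python3 - <<'E'
from h import *
from fit import *
s=ctrl.read_state(); cup=np.array([494.5,118,53]); R=tool(-55,18,0,-1)
print(cup+22*R[:,0],cup-85*R[:,0])
plan(cup-85*R[:,0],R,3,s)
E
```

```text
[506.50107936 100.86068243  46.20162612] [448.13219337 184.22009061  79.26644452]
dist 93.9 rot 5.0
{"dx": 0.0312, "dy": -0.0277, "dz": -0.002, "wx": -0.1, "wy": 0.26, "wz": 0.01, "fingers": 0}
{"dx": 0.0312, "dy": -0.0276, "dz": -0.0015, "wx": -0.09, "wy": 0.27, "wz": 0.01, "fingers": 0}
{"dx": 0.0312, "dy": -0.0277, "dz": -0.0008, "wx": -0.1, "wy": 0.26, "wz": 0.01, "fingers": 0}
```

{"method": "servo_tool", "body": {
  "rows": [
    {"dx": 0.031, "dy": -0.0277, "dz": -0.002, "wx": -0.1, "wy": 0.26, "wz": 0.01, "fingers": 0},
    {"dx": 0.031, "dy": -0.0277, "dz": -0.0015, "wx": -0.1, "wy": 0.26, "wz": 0.01, "fingers": 0},
    {"dx": 0.031, "dy": -0.0277, "dz": -0.0008, "wx": -0.1, "wy": 0.26, "wz": 0.01, "fingers": 0},
    {"dx": 0, "dy": 0, "dz": 0, "wx": 0, "wy": 0, "wz": 0, "fingers": 0},
    {"dx": 0, "dy": 0, "dz": 0, "wx": 0, "wy": 0, "wz": 0, "fingers": 0}
  ]
}}

```text
clock: 10.9
eef_pos: [447.1, 185.6, 79.3]
tool_rot: [1.567, 0.314, -0.96]
force: [-0.8, 0.3, -0.1]
width: 85.5
```

```bash
python3 - <<'E'
from h import *
from fit import *
np.set_printoptions(precision=1,suppress=True)
s=log(); ci,im=look('w4.png')
for c in [(494.5,118)]: print([proj('wrist',(*c,z),ci) for z in (0,85)])
for d in ctrl.silhouettes('cup','wrist'):
    r=d['region']; print(d['conf'],d['extent'],[(y,np.where(r[y])[0][[0,-1]].tolist()) for y in (220,240,260,300) if r[y].any()])
plan(np.array([506.5,100.9,46.2]),tool(-55,18,0,-1),4,s)
E
```

```text
10.9 [-0.7  1.3 -0.7  1.9  1.3  1.8  1.4] [447.1 185.6  79.3] [ 1.6  0.3 -1. ] F [-0.8  0.3 -0.1] w 85.5
cup [(0.83, [259, 196, 108, 145]), (0.83, [456, 229, 111, 150])]
pt cup [(0.71, [435.9, 282.4]), (0.61, [257.9, 243.2])]
pt cup_rim [(0.86, [261.6, 145.8]), (0.83, [481.5, 177.4])]
[array([257. , 242.1]), array([257.2, 145.9])]
0.77 [256.8, 196.4, 102.4, 143.1] [(220, [220, 298]), (240, [223, 295]), (260, [234, 284])]
0.59 [455.3, 229.2, 113.4, 151.1] [(220, [404, 511]), (240, [401, 511]), (260, [411, 511]), (300, [462, 482])]
dist 108.6 rot 0.2
{"dx": 0.0362, "dy": 0.0002, "dz": -0.0001, "wx": 0.01, "wy": 0, "wz": 0, "fingers": 0}
{"dx": 0.0362, "dy": 0.0002, "dz": -0, "wx": 0.01, "wy": 0, "wz": 0, "fingers": 0}
{"dx": 0.0362, "dy": 0.0002, "dz": -0.0001, "wx": 0.01, "wy": 0, "wz": 0, "fingers": 0}
{"dx": 0.0362, "dy": 0.0001, "dz": -0, "wx": 0, "wy": 0, "wz": 0, "fingers": 0}
```

View pics/w4.png

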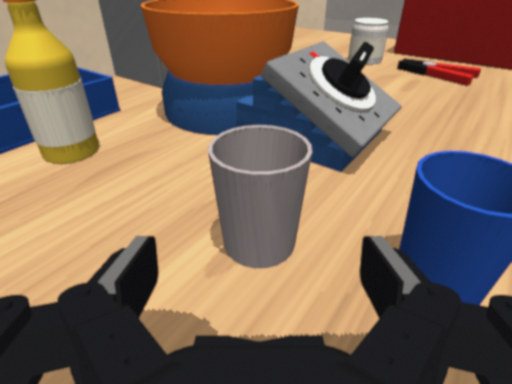

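The close crop confirms the grey cup is centred between the fingers at (259,196). The blue look-alike is off to the right at (456,229). I'll advance and grip.

{"method": "servo_tool", "body": {
  "rows": [
    {"dx": 0.036, "dy": 0, "dz": 0, "wx": 0, "wy": 0, "wz": 0, "fingers": 0},
    {"dx": 0.036, "dy": 0, "dz": 0, "wx": 0, "wy": 0, "wz": 0, "fingers": 0},
    {"dx": 0.03, "dy": 0, "dz": 0, "wx": 0, "wy": 0, "wz": 0, "fingers": 0},
    {"dx": 0.025, "dy": 0, "dz": 0, "wx": 0, "wy": 0, "wz": 0, "fingers": 0},
    {"dx": 0.017, "dy": 0, "dz": 0, "wx": 0, "wy": 0, "wz": 0, "fingers": 0}
  ]
}}

```text
clock: 11.78
eef_pos: [506.4, 100.1, 45.0]
tool_rot: [1.566, 0.314, -0.96]
force: [-0.2, 0.4, -1.0]
width: 85.6
```

```bash
python3 - <<'E'
from h import *
s=log(); save('wrist','w5.png')
E
```

```text
11.78 [-0.538  1.297 -0.561  2.014  1.451  1.779  1.4  ] [506.4 100.1  45. ] [ 1.566  0.314 -0.96 ] F [-0.2  0.4 -1. ] w 85.6
```

View pics/w5.png

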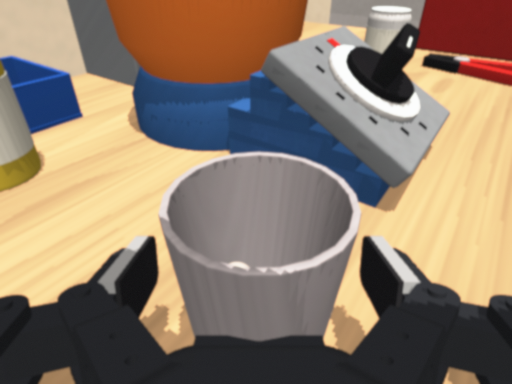

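{"method": "servo_tool", "body": {
  "rows": [
    {"dx": 0, "dy": 0, "dz": 0, "wx": 0, "wy": 0, "wz": 0, "fingers": 1},
    {"dx": 0, "dy": 0, "dz": 0, "wx": 0, "wy": 0, "wz": 0, "fingers": 1},
    {"dx": 0, "dy": 0, "dz": 0, "wx": 0, "wy": 0, "wz": 0, "fingers": 1},
    {"dx": 0, "dy": 0, "dz": 0, "wx": 0, "wy": 0, "wz": 0, "fingers": 1},
    {"dx": 0, "dy": 0, "dz": 0, "wx": 0, "wy": 0, "wz": 0, "fingers": 1}
  ]
}}

```text
clock: 12.45
eef_pos: [505.9, 101.2, 45.3]
tool_rot: [1.565, 0.314, -0.959]
force: [-2.3, 1.0, 2.7]
width: 61.4
```

```bash
python3 - <<'E'
from h import *
s=log()
E
```

```text
12.45 [-0.54   1.297 -0.562  2.014  1.449  1.78   1.4  ] [505.9 101.2  45.3] [ 1.565  0.314 -0.959] F [-2.3  1.   2.7] w 61.4
```

{"method": "servo_tool", "body": {
  "rows": [
    {"dx": -0.008, "dy": 0.025, "dz": 0, "wx": 0, "wy": 0, "wz": 0, "fingers": 1},
    {"dx": -0.012, "dy": 0.038, "dz": 0, "wx": 0, "wy": 0, "wz": 0, "fingers": 1},
    {"dx": -0.016, "dy": 0.05, "dz": 0, "wx": 0, "wy": 0, "wz": 0, "fingers": 1},
    {"dx": -0.016, "dy": 0.05, "dz": 0, "wx": 0, "wy": 0, "wz": 0, "fingers": 1},
    {"dx": -0.012, "dy": 0.038, "dz": 0, "wx": 0, "wy": 0, "wz": 0, "fingers": 1}
  ]
}}

```text
clock: 13.08
eef_pos: [507.0, 100.3, 205.3]
tool_rot: [1.566, 0.315, -0.96]
force: [-0.0, 1.0, -2.4]
width: 61.7
```

```bash
python3 - <<'E'
from h import *
s=log(); save('wrist','w6.png'); save('side','s6.png')
import cv2
a=cv2.imread('pics/w6.png'); b=cv2.resize(cv2.imread('pics/s6.png')[120:300,170:350],(384,384)); cv2.imwrite('pics/c6.png',np.hstack([a[:, :400],b]))
E
```

```text
13.07 [-0.494  0.984 -0.66   2.1    1.328  1.816  1.595] [507.  100.3 205.3] [ 1.566  0.315 -0.96 ] F [-0.   1.  -2.4] w 61.7
```

View pics/c6.png

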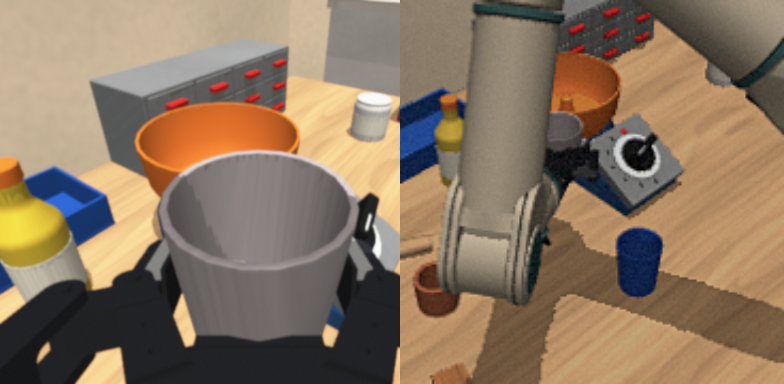

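```bash
python3 - <<'E'
from h import *
from fit import *
np.set_printoptions(precision=2,suppress=True)
s=ctrl.read_state()
p,e=fitp(); print(np.round(e,1)); np.save('p.npy',p); q=np.array(s['qpos'])
for phi in (-65,-55,-45):
  for th in (5,10):
    R=tool(phi,th,0,-1); G=np.array([687,-76,218])+20*np.array([-np.sin(np.radians(phi)),np.cos(np.radians(phi)),0]); X=G+25*R[:,0]
    pa=step(q,X,R,p,12); q2=pa[-1]; 
    Rm=R
    for k in (1,2,3): Rm=Rm@Ro.from_euler('x',50,degrees=True).as_matrix(); pb=step(q2,X,Rm,p,8); q2=pb[-1]; pa=np.vstack([pa,pb])
    print(phi,th,X,q2,'min',pa.min(0),'max',pa.max(0))
E
```

```text
[1.4 1.4 1.7 0.2 3.4 1.7 1.6 0.8 0.9 0.5 0.4 0.4 0.4]
-65 5 [715.65 -90.12 215.82] [-0.06  1.16 -0.61  1.74  1.83  1.97 -0.64] min [-0.49  0.98 -0.66  1.74  1.33  1.78 -0.64] max [-0.06  1.16 -0.38  2.1   1.83  1.97  1.93]
-65 10 [715.53 -89.86 213.66] [-0.04  1.11 -0.63  1.75  1.79  1.89 -0.61] min [-0.49  0.98 -0.66  1.75  1.33  1.73 -0.61] max [-0.04  1.11 -0.43  2.1   1.79  1.89  1.97]
-55 5 [717.67 -84.93 215.82] [ 0.06  1.19 -0.78  1.9   2.06  2.08 -0.61] min [-0.49  0.98 -0.78  1.9   1.33  1.74 -0.61] max [ 0.06  1.19 -0.37  2.1   2.06  2.08  1.85]
-55 10 [717.5  -84.7  213.66] [ 0.07  1.14 -0.8   1.91  2.    1.99 -0.59] min [-0.49  0.98 -0.8   1.91  1.33  1.68 -0.59] max [ 0.07  1.14 -0.42  2.1   2.    1.99  1.9 ]
-45 5 [718.75 -79.47 215.82] [ 0.18  1.26 -0.93  2.04  2.32  2.17 -0.49] min [-0.49  0.98 -0.93  2.04  1.33  1.73 -0.49] max [ 0.18  1.26 -0.35  2.12  2.32  2.17  1.77]
-45 10 [718.55 -79.27 213.66] [ 0.2   1.21 -0.96  2.05  2.24  2.08 -0.48] min [-0.49  0.98 -0.96  2.05  1.33  1.65 -0.48] max [ 0.2   1.21 -0.41  2.13  2.24  2.08  1.83]
```

```bash
python3 - <<'E'
from h import *
from fit import *
np.set_printoptions(precision=2,suppress=True)
s=ctrl.read_state()
p=np.load('p.npy'); q=np.array(s['qpos'])
for phi in (-75,-65,-55):
  for th in (18,):
    R=tool(phi,th,0,-1); G=np.array([687,-76,215])+18*np.array([-np.sin(np.radians(phi)),np.cos(np.radians(phi)),0]); X=G+25*R[:,0]
    pa=step(q,X,R,p,12); q2=pa[-1]; 
    Rm=R
    for k in (1,2,3): Rm=Rm@Ro.from_euler('x',55,degrees=True).as_matrix(); pb=step(q2,X,Rm,p,8); q2=pb[-1]; pa=np.vstack([pa,pb])
    c=Rm@R.T@[0,0,1]
    print(phi,th,X,'tilt',np.degrees(np.arccos(c[2])),q2,'min',pa.min(0),'max',pa.max(0))
phi=-65;R=tool(phi,18,0,-1); G=np.array([687,-76,225])+18*np.array([-np.sin(np.radians(phi)),np.cos(np.radians(phi)),0])
plan(G+25*R[:,0],R,7,s,fing=1)
E
```

```text
-75 18 [710.54 -94.31 207.27] tilt 141.09575441848915 [-0.11  1.04 -0.5   1.6   1.54  1.72 -0.8 ] min [-0.49  0.98 -0.66  1.6   1.33  1.72 -0.8 ] max [-0.11  1.04 -0.49  2.1   1.54  1.82  2.08]
-65 18 [713.36 -89.94 207.27] tilt 141.09575441848915 [-0.    1.05 -0.67  1.76  1.73  1.78 -0.83] min [-0.49  0.97 -0.67  1.76  1.33  1.64 -0.83] max [-0.    1.05 -0.5   2.1   1.73  1.82  2.03]
-55 18 [715.38 -85.15 207.27] tilt 141.09575441848918 [ 0.13  1.09 -0.86  1.92  1.94  1.87 -0.8 ] min [-0.49  0.96 -0.86  1.91  1.33  1.58 -0.8 ] max [ 0.13  1.09 -0.5   2.1   1.94  1.87  1.98]
dist 280.7 rot 10.1
{"dx": 0.0491, "dy": 0.0181, "dz": -0.0112, "wx": 0.07, "wy": -0.23, "wz": -0, "fingers": 1}
{"dx": 0.0487, "dy": 0.0179, "dz": -0.0125, "wx": 0.08, "wy": -0.23, "wz": -0, "fingers": 1}
{"dx": 0.0485, "dy": 0.0179, "dz": -0.0139, "wx": 0.07, "wy": -0.23, "wz": -0, "fingers": 1}
{"dx": 0.0481, "dy": 0.0178, "dz": -0.0151, "wx": 0.08, "wy": -0.22, "wz": -0, "fingers": 1}
{"dx": 0.0477, "dy": 0.0176, "dz": -0.0164, "wx": 0.07, "wy": -0.23, "wz": -0, "fingers": 1}
{"dx": 0.0474, "dy": 0.0175, "dz": -0.0177, "wx": 0.08, "wy": -0.23, "wz": -0, "fingers": 1}
{"dx": 0.0468, "dy": 0.0174, "dz": -0.0189, "wx": 0.07, "wy": -0.23, "wz": -0, "fingers": 1}
```

{"method": "servo_tool", "body": {
  "rows": [
    {"dx": 0.03, "dy": 0.02, "dz": -0.007, "wx": 0.07, "wy": -0.15, "wz": 0, "fingers": 1},
    {"dx": 0.049, "dy": 0.018, "dz": -0.0125, "wx": 0.08, "wy": -0.23, "wz": 0, "fingers": 1},
    {"dx": 0.0485, "dy": 0.018, "dz": -0.014, "wx": 0.07, "wy": -0.23, "wz": 0, "fingers": 1},
    {"dx": 0.048, "dy": 0.018, "dz": -0.015, "wx": 0.08, "wy": -0.23, "wz": 0, "fingers": 1},
    {"dx": 0.048, "dy": 0.0176, "dz": -0.0165, "wx": 0.07, "wy": -0.23, "wz": 0, "fingers": 1}
  ]
}}

```text
clock: 13.8
eef_pos: [645.6, -27.3, 215.7]
tool_rot: [1.566, 0.315, -1.079]
force: [0.2, 1.2, -3.3]
width: 61.6
```

```bash
python3 - <<'E'
from h import *
from fit import *
s=log(); phi=-65;R=tool(phi,18,0,-1); G=np.array([687,-76,220])+18*np.array([-np.sin(np.radians(phi)),np.cos(np.radians(phi)),0])
plan(G+25*R[:,0],R,3,s,fing=1)
E
```

```text
13.8 [-0.2    0.961 -0.553  1.919  1.57   1.708  1.897] [645.6 -27.3 215.7] [ 1.566  0.315 -1.079] F [ 0.2  1.2 -3.3] w 61.6
dist 92.3 rot 3.3
{"dx": 0.0373, "dy": 0.0106, "dz": -0.0134, "wx": 0.07, "wy": -0.17, "wz": 0, "fingers": 1}
{"dx": 0.0371, "dy": 0.0106, "dz": -0.0141, "wx": 0.07, "wy": -0.16, "wz": 0.01, "fingers": 1}
{"dx": 0.0368, "dy": 0.0104, "dz": -0.0148, "wx": 0.07, "wy": -0.17, "wz": -0, "fingers": 1}
```

{"method": "servo_tool", "body": {
  "rows": [
    {"dx": 0.037, "dy": 0.0106, "dz": -0.0134, "wx": 0.07, "wy": -0.17, "wz": 0, "fingers": 1},
    {"dx": 0.037, "dy": 0.0106, "dz": -0.014, "wx": 0.07, "wy": -0.17, "wz": 0, "fingers": 1},
    {"dx": 0.025, "dy": 0.007, "dz": -0.01, "wx": 0.05, "wy": -0.1, "wz": 0, "fingers": 1},
    {"dx": 0.012, "dy": 0.003, "dz": -0.005, "wx": 0.02, "wy": -0.06, "wz": 0, "fingers": 1},
    {"dx": 0, "dy": 0, "dz": 0, "wx": 0, "wy": 0, "wz": 0, "fingers": 1}
  ]
}}

```text
clock: 14.42
eef_pos: [712.6, -88.5, 212.7]
tool_rot: [1.572, 0.314, -1.134]
force: [0.4, -0.2, -3.4]
width: 61.5
```

```bash
python3 - <<'E'
from h import *
s=log(); save('top','t7.png'); save('side','s7.png')
a=cv2.imread('pics/t7.png')[70:270,180:380]; b=cv2.imread('pics/s7.png')[90:290,170:370]; cv2.imwrite('pics/c7.png',cv2.resize(np.hstack([a,b]),(800,400)))
E
```

```text
14.43 [-0.1    0.99  -0.502  1.767  1.652  1.642  2.035] [712.6 -88.5 212.7] [ 1.572  0.314 -1.134] F [ 0.4 -0.2 -3.4] w 61.5
```

View pics/c7.png

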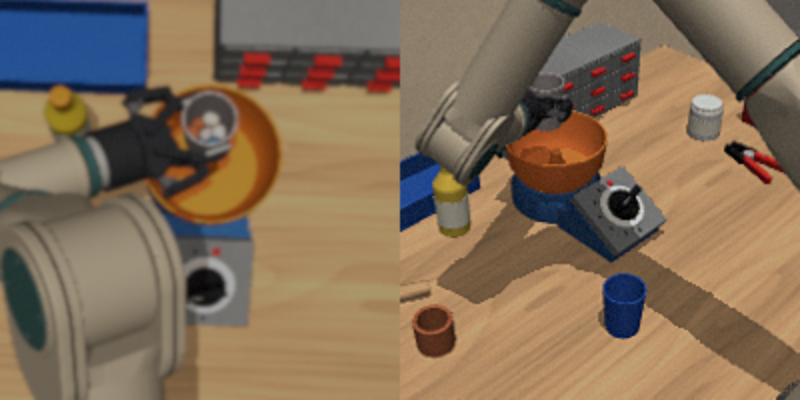

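{"method": "servo_tool", "body": {
  "rows": [
    {"dx": 0, "dy": 0, "dz": 0, "wx": 0.8, "wy": 0, "wz": 0, "fingers": 1},
    {"dx": 0, "dy": 0, "dz": 0, "wx": 1, "wy": 0, "wz": 0, "fingers": 1},
    {"dx": 0, "dy": 0, "dz": 0, "wx": 1, "wy": 0, "wz": 0, "fingers": 1},
    {"dx": 0, "dy": 0, "dz": 0, "wx": 1, "wy": 0, "wz": 0, "fingers": 1},
    {"dx": 0, "dy": 0, "dz": 0, "wx": 1, "wy": 0, "wz": 0, "fingers": 1}
  ]
}}

```text
clock: 15.15
eef_pos: [712.5, -87.0, 213.1]
tool_rot: [2.078, 0.315, -1.131]
force: [-0.1, 0.1, -2.5]
width: 61.5
```

{"method": "servo_tool", "body": {
  "rows": [
    {"dx": 0, "dy": 0, "dz": 0, "wx": 1, "wy": 0, "wz": 0, "fingers": 1},
    {"dx": 0, "dy": 0, "dz": 0, "wx": 1, "wy": 0, "wz": 0, "fingers": 1},
    {"dx": 0, "dy": 0, "dz": 0, "wx": 1, "wy": 0, "wz": 0, "fingers": 1},
    {"dx": 0, "dy": 0, "dz": 0, "wx": 1, "wy": 0, "wz": 0, "fingers": 1},
    {"dx": 0, "dy": 0, "dz": 0, "wx": 1, "wy": 0, "wz": 0, "fingers": 1}
  ]
}}

```text
clock: 15.78
eef_pos: [712.5, -87.0, 213.0]
tool_rot: [2.602, 0.315, -1.131]
force: [-0.1, 0.1, -1.2]
width: 61.8
```

```bash
python3 - <<'E'
from h import *
s=log(); save('top','t8.png'); save('side','s8.png')
a=cv2.imread('pics/t8.png')[70:270,180:380]; b=cv2.imread('pics/s8.png')[90:290,170:370]; cv2.imwrite('pics/c8.png',cv2.resize(np.hstack([a,b]),(800,400)))
E
```

```text
15.78 [-0.072  1.003 -0.555  1.767  1.673  1.683  1.011] [712.5 -87.  213. ] [ 2.602  0.315 -1.131] F [-0.1  0.1 -1.2] w 61.8
```

View pics/c8.png

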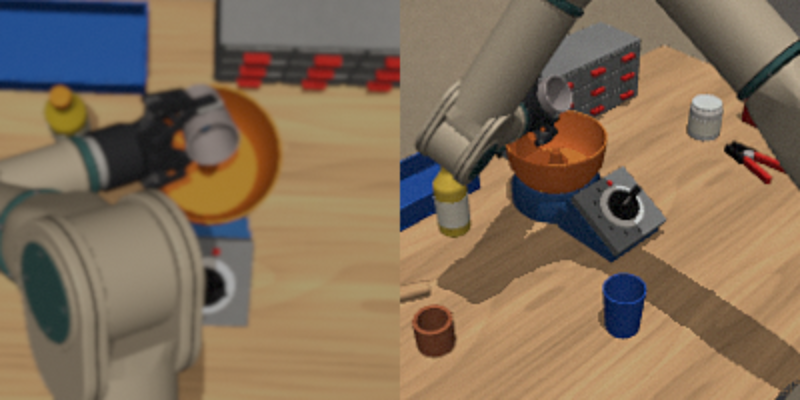

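{"method": "servo_tool", "body": {
  "rows": [
    {"dx": 0, "dy": 0, "dz": 0, "wx": 1, "wy": 0, "wz": 0, "fingers": 1},
    {"dx": 0, "dy": 0, "dz": 0, "wx": 1, "wy": 0, "wz": 0, "fingers": 1},
    {"dx": 0, "dy": 0, "dz": 0, "wx": 1, "wy": 0, "wz": 0, "fingers": 1},
    {"dx": 0, "dy": 0, "dz": 0, "wx": 1, "wy": 0, "wz": 0, "fingers": 1},
    {"dx": 0, "dy": 0, "dz": 0, "wx": 1, "wy": 0, "wz": 0, "fingers": 1}
  ]
}}

```text
clock: 16.5
eef_pos: [712.7, -87.6, 213.1]
tool_rot: [3.123, 0.314, -1.132]
force: [0.8, -0.1, -0.9]
width: 61.4
```

{"method": "servo_tool", "body": {
  "rows": [
    {"dx": 0, "dy": 0, "dz": 0, "wx": 1, "wy": 0, "wz": 0, "fingers": 1},
    {"dx": 0, "dy": 0, "dz": 0, "wx": 1, "wy": 0, "wz": 0, "fingers": 1},
    {"dx": 0, "dy": 0, "dz": 0, "wx": 1, "wy": 0, "wz": 0, "fingers": 1},
    {"dx": 0, "dy": 0, "dz": 0, "wx": 1, "wy": 0, "wz": 0, "fingers": 1},
    {"dx": 0, "dy": 0, "dz": 0, "wx": 1, "wy": 0, "wz": 0, "fingers": 1}
  ]
}}

```text
clock: 17.12
eef_pos: [712.7, -87.6, 213.3]
tool_rot: [-2.636, 0.314, -1.132]
force: [-0.3, -0.0, -1.8]
width: 61.5
```

{"method": "servo_tool", "body": {
  "rows": [
    {"dx": 0, "dy": 0, "dz": 0, "wx": 1, "wy": 0, "wz": 0, "fingers": 1},
    {"dx": 0, "dy": 0, "dz": 0, "wx": 1, "wy": 0, "wz": 0, "fingers": 1},
    {"dx": 0, "dy": 0, "dz": 0, "wx": 1, "wy": 0, "wz": 0, "fingers": 1},
    {"dx": 0, "dy": 0, "dz": 0, "wx": 1, "wy": 0, "wz": 0, "fingers": 1},
    {"dx": 0, "dy": 0, "dz": 0, "wx": 1, "wy": 0, "wz": 0, "fingers": 1}
  ]
}}

```text
clock: 17.75
eef_pos: [712.8, -87.7, 213.5]
tool_rot: [-2.113, 0.313, -1.132]
force: [0.1, -0.7, -1.2]
width: 61.7
```

```bash
python3 - <<'E'
from h import *
s=log(); save('top','t9.png'); save('side','s9.png')
a=cv2.imread('pics/t9.png')[70:270,180:380]; b=cv2.imread('pics/s9.png')[90:290,170:370]; cv2.imwrite('pics/c9.png',cv2.resize(np.hstack([a,b]),(800,400)))
E
```

```text
17.75 [-0.019  1.031 -0.651  1.764  1.715  1.76  -0.544] [712.8 -87.7 213.5] [-2.113  0.313 -1.132] F [ 0.1 -0.7 -1.2] w 61.7
```

View pics/c9.png

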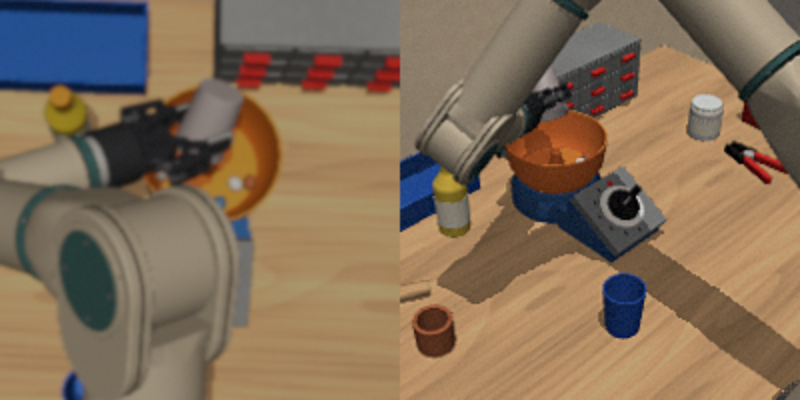

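{"method": "servo_tool", "body": {
  "rows": [
    {"dx": 0, "dy": 0, "dz": 0, "wx": 1, "wy": 0, "wz": 0, "fingers": 1},
    {"dx": 0, "dy": 0, "dz": 0, "wx": 1, "wy": 0, "wz": 0, "fingers": 1},
    {"dx": 0, "dy": 0, "dz": 0, "wx": 1, "wy": 0, "wz": 0, "fingers": 1},
    {"dx": 0, "dy": 0, "dz": 0, "wx": 0, "wy": 0, "wz": 0, "fingers": 1},
    {"dx": 0, "dy": 0, "dz": 0, "wx": 0, "wy": 0, "wz": 0, "fingers": 1}
  ]
}}

```text
clock: 18.48
eef_pos: [712.8, -88.3, 213.3]
tool_rot: [-1.803, 0.314, -1.133]
force: [0.2, -0.2, -1.7]
width: 61.5
```

```bash
python3 - <<'E'
from h import *
s=log(); save('wrist','w10.png'); save('top','t10.png'); save('side','s10.png')
a=cv2.imread('pics/t10.png')[100:200,220:320]; b=cv2.imread('pics/s10.png')[120:220,210:310]; cv2.imwrite('pics/c10.png',cv2.resize(np.hstack([a,b]),(800,400),interpolation=2))
E
```

```text
18.48 [-0.006  1.039 -0.672  1.764  1.725  1.777 -0.85 ] [712.8 -88.3 213.3] [-1.803  0.314 -1.133] F [ 0.2 -0.2 -1.7] w 61.5
```

View pics/c10.png

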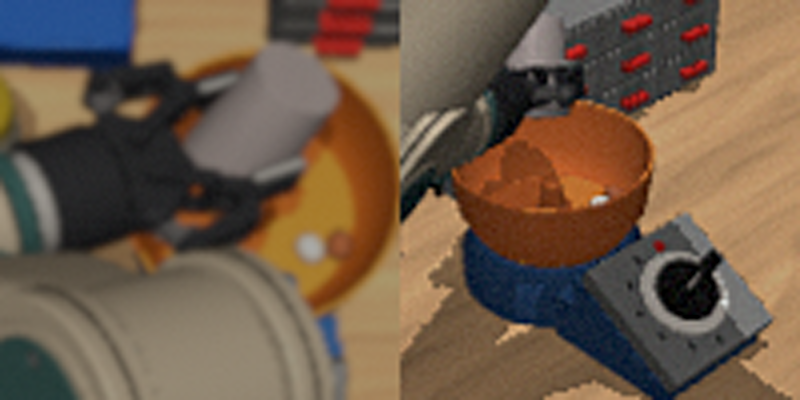

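View pics/w10.png

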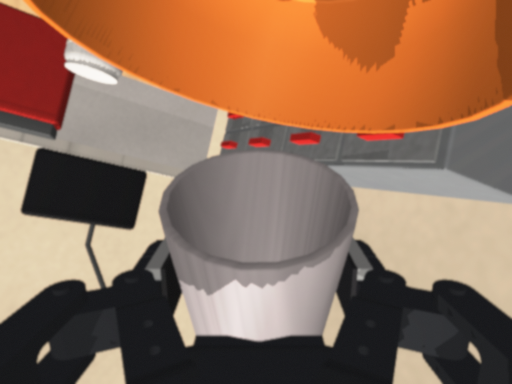

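{"method": "servo_tool", "body": {
  "rows": [
    {"dx": 0, "dy": 0, "dz": 0, "wx": -1, "wy": 0, "wz": 0, "fingers": 1},
    {"dx": 0, "dy": 0, "dz": 0, "wx": -1, "wy": 0, "wz": 0, "fingers": 1},
    {"dx": 0, "dy": 0, "dz": 0, "wx": -1, "wy": 0, "wz": 0, "fingers": 1},
    {"dx": 0, "dy": 0, "dz": 0, "wx": -1, "wy": 0, "wz": 0, "fingers": 1},
    {"dx": 0, "dy": 0, "dz": 0, "wx": -1, "wy": 0, "wz": 0, "fingers": 1}
  ]
}}

```text
clock: 19.25
eef_pos: [712.9, -88.5, 213.3]
tool_rot: [-2.328, 0.314, -1.133]
force: [-0.5, -0.3, -1.0]
width: 61.4
```

{"method": "servo_tool", "body": {
  "rows": [
    {"dx": 0, "dy": 0, "dz": 0, "wx": -1, "wy": 0, "wz": 0, "fingers": 1},
    {"dx": 0, "dy": 0, "dz": 0, "wx": -1, "wy": 0, "wz": 0, "fingers": 1},
    {"dx": 0, "dy": 0, "dz": 0, "wx": -1, "wy": 0, "wz": 0, "fingers": 1},
    {"dx": 0, "dy": 0, "dz": 0, "wx": -1, "wy": 0, "wz": 0, "fingers": 1},
    {"dx": 0, "dy": 0, "dz": 0, "wx": -1, "wy": 0, "wz": 0, "fingers": 1}
  ]
}}

```text
clock: 19.88
eef_pos: [712.9, -88.4, 213.2]
tool_rot: [-2.851, 0.314, -1.133]
force: [0.1, 0.5, -1.7]
width: 61.2
```

{"method": "servo_tool", "body": {
  "rows": [
    {"dx": 0, "dy": 0, "dz": 0, "wx": -1, "wy": 0, "wz": 0, "fingers": 1},
    {"dx": 0, "dy": 0, "dz": 0, "wx": -1, "wy": 0, "wz": 0, "fingers": 1},
    {"dx": 0, "dy": 0, "dz": 0, "wx": -1, "wy": 0, "wz": 0, "fingers": 1},
    {"dx": 0, "dy": 0, "dz": 0, "wx": -1, "wy": 0, "wz": 0, "fingers": 1},
    {"dx": 0, "dy": 0, "dz": 0, "wx": -1, "wy": 0, "wz": 0, "fingers": 1}
  ]
}}

```text
clock: 20.5
eef_pos: [712.9, -88.4, 213.3]
tool_rot: [2.908, 0.314, -1.133]
force: [0.1, 0.4, -1.6]
width: 61.7
```

{"method": "servo_tool", "body": {
  "rows": [
    {"dx": 0, "dy": 0, "dz": 0, "wx": -1, "wy": 0, "wz": 0, "fingers": 1},
    {"dx": 0, "dy": 0, "dz": 0, "wx": -1, "wy": 0, "wz": 0, "fingers": 1},
    {"dx": 0, "dy": 0, "dz": 0, "wx": -1, "wy": 0, "wz": 0, "fingers": 1},
    {"dx": 0, "dy": 0, "dz": 0, "wx": -1, "wy": 0, "wz": 0, "fingers": 1},
    {"dx": 0, "dy": 0, "dz": 0, "wx": -1, "wy": 0, "wz": 0, "fingers": 1}
  ]
}}

```text
clock: 21.12
eef_pos: [712.9, -88.4, 213.3]
tool_rot: [2.385, 0.314, -1.133]
force: [-0.1, 1.0, -0.8]
width: 61.5
```

```bash
python3 - <<'E'
from h import *
s=log(); save('top','t11.png'); save('side','s11.png')
a=cv2.imread('pics/t11.png')[100:200,220:320]; b=cv2.imread('pics/s11.png')[120:220,210:310]; cv2.imwrite('pics/c11.png',cv2.resize(np.hstack([a,b]),(800,400),interpolation=2))
from fit import *
plan(np.array([506.1,101.0,215.]),tool(-55,18,0,-1),8,s,fing=1)
E
```

```text
21.12 [-0.079  0.999 -0.54   1.766  1.668  1.672  1.227] [712.9 -88.4 213.3] [ 2.385  0.314 -1.133] F [-0.1  1.  -0.8] w 61.5
dist 280.4 rot 50.5
{"dx": -0.0412, "dy": 0.004, "dz": 0.0217, "wx": -1.03, "wy": 0.19, "wz": -0.08, "fingers": 1}
{"dx": -0.0416, "dy": 0.0013, "dz": 0.0212, "wx": -1.04, "wy": 0.18, "wz": -0.08, "fingers": 1}
{"dx": -0.0421, "dy": -0.0013, "dz": 0.0204, "wx": -1.03, "wy": 0.19, "wz": -0.08, "fingers": 1}
{"dx": -0.0424, "dy": -0.0038, "dz": 0.0193, "wx": -1.03, "wy": 0.18, "wz": -0.08, "fingers": 1}
{"dx": -0.0427, "dy": -0.0061, "dz": 0.018, "wx": -1.03, "wy": 0.19, "wz": -0.08, "fingers": 1}
{"dx": -0.043, "dy": -0.0084, "dz": 0.0163, "wx": -1.04, "wy": 0.19, "wz": -0.09, "fingers": 1}
{"dx": -0.0432, "dy": -0.0104, "dz": 0.0144, "wx": -1.03, "wy": 0.18, "wz": -0.08, "fingers": 1}
{"dx": -0.0433, "dy": -0.0123, "dz": 0.0124, "wx": -1.03, "wy": 0.19, "wz": -0.08, "fingers": 1}
```

View pics/c11.png

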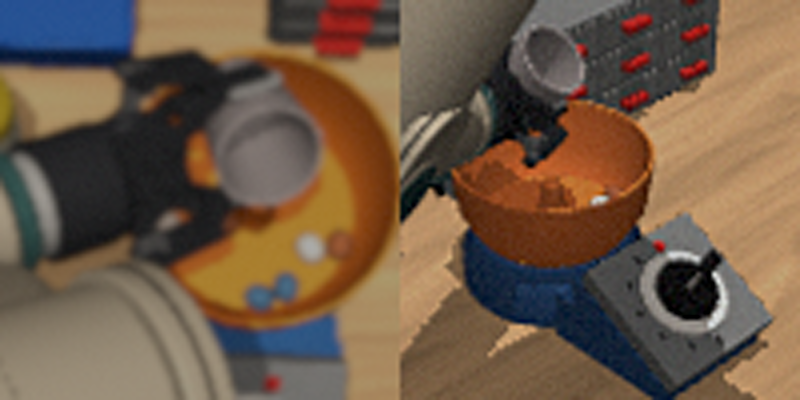

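{"method": "servo_tool", "body": {
  "rows": [
    {"dx": -0.025, "dy": 0.003, "dz": 0.014, "wx": -1, "wy": 0.19, "wz": -0.08, "fingers": 1},
    {"dx": -0.0415, "dy": 0.002, "dz": 0.021, "wx": -1, "wy": 0.18, "wz": -0.08, "fingers": 1},
    {"dx": -0.042, "dy": -0.001, "dz": 0.0204, "wx": -1, "wy": 0.19, "wz": -0.08, "fingers": 1},
    {"dx": -0.0424, "dy": -0.0038, "dz": 0.0193, "wx": -1, "wy": 0.18, "wz": -0.08, "fingers": 1},
    {"dx": -0.0427, "dy": -0.006, "dz": 0.018, "wx": -1, "wy": 0.19, "wz": -0.08, "fingers": 1}
  ]
}}

```text
clock: 21.85
eef_pos: [592.7, 21.1, 214.2]
tool_rot: [1.897, 0.296, -1.023]
force: [-0.7, -0.8, -2.0]
width: 61.5
```

```bash
python3 - <<'E'
from h import *
s=log(); save('top','t12.png'); 
a=cv2.imread('pics/t12.png')[100:240,180:320]; cv2.imwrite('pics/c12.png',cv2.resize(a,(560,560),interpolation=2))
from fit import *
plan(np.array([506.1,101.0,205.]),tool(-55,18,0,-1),4,s,fing=1)
E
```

```text
21.85 [-0.291  0.975 -0.615  2.019  1.505  1.791  1.434] [592.7  21.1 214.2] [ 1.897  0.296 -1.023] F [-0.7 -0.8 -2. ] w 61.5
dist 118.2 rot 20.1
{"dx": -0.0352, "dy": -0.0098, "dz": 0.0147, "wx": -0.82, "wy": 0.14, "wz": -0.07, "fingers": 1}
{"dx": -0.0354, "dy": -0.0112, "dz": 0.0133, "wx": -0.83, "wy": 0.13, "wz": -0.06, "fingers": 1}
{"dx": -0.0354, "dy": -0.0125, "dz": 0.0117, "wx": -0.82, "wy": 0.14, "wz": -0.07, "fingers": 1}
{"dx": -0.0355, "dy": -0.0137, "dz": 0.0102, "wx": -0.83, "wy": 0.14, "wz": -0.06, "fingers": 1}
```

View pics/c12.png

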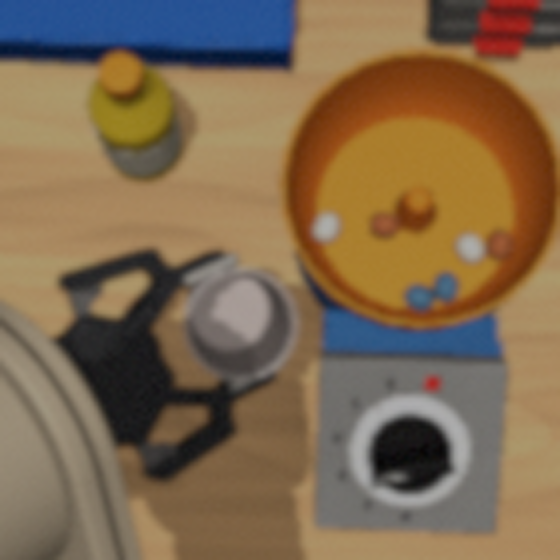

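{"method": "servo_tool", "body": {
  "rows": [
    {"dx": -0.0352, "dy": -0.01, "dz": 0.0147, "wx": -0.82, "wy": 0.14, "wz": -0.07, "fingers": 1},
    {"dx": -0.0354, "dy": -0.0112, "dz": 0.0133, "wx": -0.83, "wy": 0.14, "wz": -0.06, "fingers": 1},
    {"dx": -0.0354, "dy": -0.0125, "dz": 0.0117, "wx": -0.82, "wy": 0.14, "wz": -0.07, "fingers": 1},
    {"dx": -0.0355, "dy": -0.0137, "dz": 0.01, "wx": -0.83, "wy": 0.14, "wz": -0.06, "fingers": 1},
    {"dx": 0, "dy": 0, "dz": 0, "wx": 0, "wy": 0, "wz": 0, "fingers": 1}
  ]
}}

```text
clock: 22.52
eef_pos: [506.6, 102.7, 204.3]
tool_rot: [1.574, 0.316, -0.955]
force: [0.5, -1.0, -1.5]
width: 61.5
```

```bash
python3 - <<'E'
from h import *
from fit import *
s=log()
plan(np.array([505.9,101.2,47]),tool(-55,18,0,-1),5,s,fing=1)
E
```

```text
22.52 [-0.473  1.002 -0.704  2.099  1.335  1.854  1.579] [506.6 102.7 204.3] [ 1.574  0.316 -0.955] F [ 0.5 -1.  -1.5] w 61.5
dist 157.3 rot 0.3
{"dx": 0.0132, "dy": -0.0398, "dz": 0.0005, "wx": -0, "wy": -0.01, "wz": 0, "fingers": 1}
{"dx": 0.0133, "dy": -0.0398, "dz": 0.0005, "wx": -0.01, "wy": -0.01, "wz": 0.01, "fingers": 1}
{"dx": 0.0131, "dy": -0.0398, "dz": 0.0004, "wx": 0, "wy": -0.01, "wz": -0, "fingers": 1}
{"dx": 0.0132, "dy": -0.0399, "dz": 0.0004, "wx": -0, "wy": -0, "wz": 0, "fingers": 1}
{"dx": 0.0132, "dy": -0.0398, "dz": 0.0004, "wx": -0, "wy": -0.01, "wz": 0, "fingers": 1}
```

{"method": "servo_tool", "body": {
  "rows": [
    {"dx": 0.018, "dy": -0.055, "dz": 0.0006, "wx": 0, "wy": 0, "wz": 0, "fingers": 1},
    {"dx": 0.019, "dy": -0.058, "dz": 0.0006, "wx": 0, "wy": 0, "wz": 0, "fingers": 1},
    {"dx": 0.016, "dy": -0.048, "dz": 0.0005, "wx": 0, "wy": 0, "wz": 0, "fingers": 1},
    {"dx": 0.009, "dy": -0.026, "dz": 0.0003, "wx": 0, "wy": 0, "wz": 0, "fingers": 1},
    {"dx": 0, "dy": 0, "dz": 0, "wx": 0, "wy": 0, "wz": 0, "fingers": 1}
  ]
}}

```text
clock: 23.15
eef_pos: [506.6, 97.7, 55.9]
tool_rot: [1.572, 0.312, -0.961]
force: [-0.8, 0.3, -1.9]
width: 61.1
```

{"method": "servo_tool", "body": {
  "rows": [
    {"dx": 0.0013, "dy": -0.004, "dz": 0, "wx": 0, "wy": 0, "wz": 0, "fingers": 1},
    {"dx": 0.0013, "dy": -0.004, "dz": 0, "wx": 0, "wy": 0, "wz": 0, "fingers": 1},
    {"dx": 0, "dy": 0, "dz": 0, "wx": 0, "wy": 0, "wz": 0, "fingers": 1}
  ]
}}

```text
clock: 23.52
eef_pos: [506.6, 98.8, 51.2]
tool_rot: [1.573, 0.313, -0.959]
force: [-0.9, 0.1, -1.5]
width: 61.1
```

{"method": "servo_tool", "body": {
  "rows": [
    {"dx": 0.0012, "dy": -0.004, "dz": 0, "wx": 0, "wy": 0, "wz": 0, "fingers": 1},
    {"dx": 0.0006, "dy": -0.002, "dz": 0, "wx": 0, "wy": 0, "wz": 0, "fingers": 1},
    {"dx": 0, "dy": 0, "dz": 0, "wx": 0, "wy": 0, "wz": 0, "fingers": 1}
  ]
}}

```text
clock: 23.9
eef_pos: [506.3, 98.8, 45.8]
tool_rot: [1.571, 0.313, -0.96]
force: [-0.1, 1.2, -2.5]
width: 61.7
```

{"method": "servo_tool", "body": {
  "rows": [
    {"dx": 0.0003, "dy": -0.0012, "dz": 0, "wx": 0, "wy": 0, "wz": 0, "fingers": 1},
    {"dx": 0, "dy": 0, "dz": 0, "wx": 0, "wy": 0, "wz": 0, "fingers": 1}
  ]
}}

```text
clock: 24.15
eef_pos: [506.3, 98.9, 45.2]
tool_rot: [1.572, 0.313, -0.959]
force: [0.0, -0.7, 0.1]
width: 61.8
```

```bash
python3 - <<'E'
from h import *
log(); save('side','s13.png'); save('wrist','w13.png')
b=cv2.imread('pics/s13.png')[150:290,190:330]; cv2.imwrite('pics/c13.png',cv2.resize(b,(560,560),interpolation=2))
E
```

```text
24.15 [-0.514  1.311 -0.595  2.017  1.462  1.816  1.389] [506.3  98.9  45.2] [ 1.572  0.313 -0.959] F [ 0.  -0.7  0.1] w 61.8
```

View pics/c13.png

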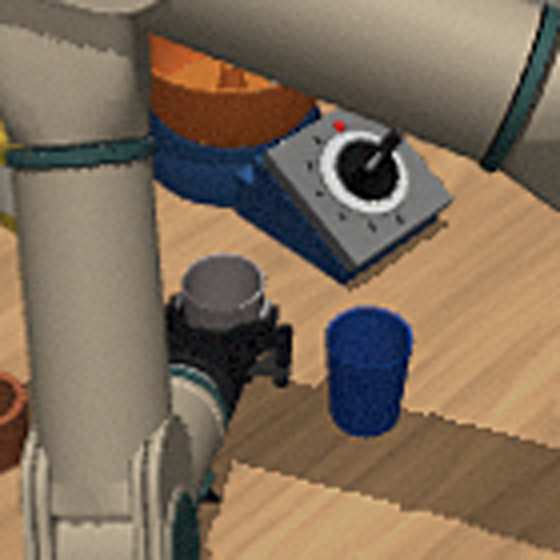

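{"method": "servo_tool", "body": {
  "rows": [
    {"dx": 0.0003, "dy": -0.0009, "dz": 0, "wx": 0, "wy": 0, "wz": 0, "fingers": 1},
    {"dx": 0, "dy": 0, "dz": 0, "wx": 0, "wy": 0, "wz": 0, "fingers": 1}
  ]
}}

```text
clock: 24.5
eef_pos: [506.3, 98.8, 45.2]
tool_rot: [1.572, 0.312, -0.959]
force: [-3.1, 1.9, 4.5]
width: 61.5
```

Contact: z has stopped falling and the force rose to +4.5 N. Opening the fingers.

{"method": "servo_tool", "body": {
  "rows": [
    {"dx": 0, "dy": 0, "dz": 0, "wx": 0, "wy": 0, "wz": 0, "fingers": 0},
    {"dx": 0, "dy": 0, "dz": 0, "wx": 0, "wy": 0, "wz": 0, "fingers": 0},
    {"dx": 0, "dy": 0, "dz": 0, "wx": 0, "wy": 0, "wz": 0, "fingers": 0},
    {"dx": 0, "dy": 0, "dz": 0, "wx": 0, "wy": 0, "wz": 0, "fingers": 0}
  ]
}}

```text
clock: 25.0
eef_pos: [506.3, 98.8, 44.2]
tool_rot: [1.572, 0.314, -0.96]
force: [-0.2, -0.0, 0.5]
width: 84.9
```

```bash
python3 - <<'E'
from h import *
log(); save('wrist','w14.png')
E
```

```text
25.0 [-0.514  1.312 -0.594  2.016  1.463  1.816  1.389] [506.3  98.8  44.2] [ 1.572  0.314 -0.96 ] F [-0.2 -0.   0.5] w 84.9
```

View pics/w14.png

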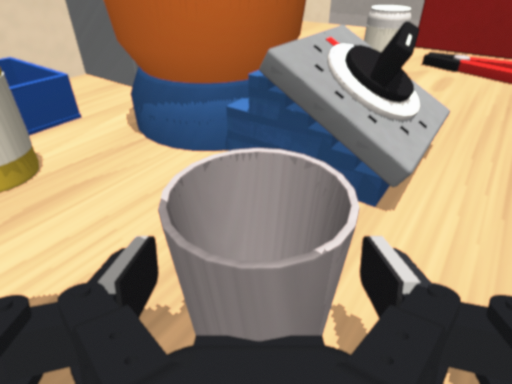

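{"method": "servo_tool", "body": {
  "rows": [
    {"dx": -0.03, "dy": 0, "dz": 0, "wx": 0, "wy": 0, "wz": 0, "fingers": 0},
    {"dx": -0.05, "dy": 0, "dz": 0, "wx": 0, "wy": 0, "wz": 0, "fingers": 0},
    {"dx": -0.06, "dy": 0, "dz": 0, "wx": 0, "wy": 0, "wz": 0, "fingers": 0},
    {"dx": -0.06, "dy": 0.03, "dz": 0, "wx": 0, "wy": 0, "wz": 0, "fingers": 0}
  ]
}}

```text
clock: 25.55
eef_pos: [427.2, 210.8, 111.4]
tool_rot: [1.569, 0.314, -0.96]
force: [1.0, 0.7, 0.7]
width: 85.2
```

```bash
python3 - <<'E'
from h import *
from fit import *
np.set_printoptions(precision=2,suppress=True)
s=log(); p,e=fitp(); np.save('p.npy',p); q=np.array(s['qpos'])
ci,im=look('w15.png',labs=('dial',),pts=('dial_grip','cup','bowl'))
D=np.array([511,-80.5,95]); qn=np.array([0.1,.9,-.3,2.1,.2,.6,0])
for fl in (1,-1):
  R=tool(1,61,0,fl); X=D+17*R[:,0]
  for q0 in (q,qn):
    a=IK(X,R,q0,p,6); print(fl,'start',a[0],round(a[1],1))
    R2=tool(1,61,195,fl); b=IK(X,R2,a[0],p,6); print('   end',b[0],round(b[1],1))
E
```

```text
25.55 [-0.72  1.22 -0.71  1.93  1.21  1.9   1.41] [427.2 210.8 111.4] [ 1.57  0.31 -0.96] F [1.  0.7 0.7] w 85.2
dial [(0.6, [335, 92, 40, 54])]
pt dial_grip []
pt cup [(0.91, [254.9, 240.4]), (0.77, [407.3, 274.3])]
pt bowl []
1 start [ 0.91  1.01 -1.22  2.43  2.05  0.92 -0.17] 0.0
   end [ 0.35  0.68 -0.26  2.42  2.99  0.44  1.66] 0.0
1 start [ 0.87  0.94 -1.12  2.43  2.11  0.83 -0.24] 0.0
   end [ 0.3   0.67 -0.19  2.42  3.08  0.44  1.57] 0.0
-1 start [ 0.63  0.76 -0.69  2.42  2.46  0.55  2.5 ] 0.0
   end [ 0.9   0.99 -1.19  2.43  2.06  0.9  -0.45] 0.0
-1 start [ 0.99  0.97 -1.22  2.29  1.76  0.74 -2.91] 59.2
   end [ 0.5   0.71 -0.48  2.42  2.7   0.48 -1.16] 0.0
```

View pics/w15.png

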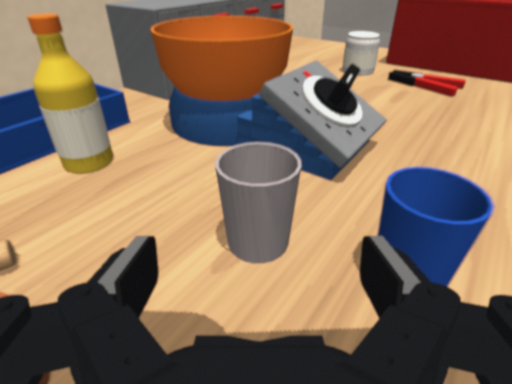

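```bash
cat > srch.py <<'E'
from h import *
from fit import *
np.set_printoptions(precision=2,suppress=True)
p=np.load('p.npy')
D=np.array([511,-80.5,95]); rng=np.random.default_rng(1); mid=(lo+hi)/2; hw=(hi-lo)/2
def ik2(X,R,qs):
    def res(q):
        x,r=FK(q,p); return np.r_[(x-X),(Ro.from_matrix(r.T@R).as_rotvec())*300,1.0*((q-mid)/hw)**4]
    o=least_squares(res,qs,bounds=(lo,hi),max_nfev=60); x,r=FK(o.x,p)
    return o.x,np.linalg.norm(x-X)+300*np.linalg.norm(Ro.from_matrix(r.T@R).as_rotvec()),1-np.max(np.abs((o.x-mid)/hw))
for fl in (1,-1):
  for roll in (0,65,130,195):
    R=tool(1,61,roll,fl); X=D+17*R[:,0]; out=[]
    for k in range(30):
        q,e,m=ik2(X,R,rng.uniform(lo,hi))
        if e<2: out.append((m,q))
    out.sort(key=lambda t:-t[0])
    print(fl,roll,len(out)); seen=[]
    for m,q in out:
        if all(np.linalg.norm(q-z)>.8 for z in seen): seen.append(q); print('   ',round(m,2),q)
E
timeout 500 python3 srch.py
```

```text
1 0 20
    0.02 [ 0.22  0.67 -0.08  2.42  3.24  0.44 -1.48]
    0.02 [ 0.57  0.73 -0.58  2.42  2.58  0.51 -0.77]
1 65 21
    0.02 [ 0.59  0.73 -0.61  2.42  2.55  0.52 -1.87]
    0.02 [-0.34  0.88  0.79  2.42  4.05  0.83  2.77]
1 130 21
    0.02 [-0.01  0.7   0.25  2.42  3.63  0.52  2.11]
    0.01 [ 0.79  0.86 -0.95  2.43  2.22  0.7  -2.65]
1 195 12
    0.02 [0.14 0.68 0.03 2.42 3.39 0.46 1.24]
    0.02 [ 0.48  0.7  -0.45  2.42  2.74  0.47  1.94]
-1 0 11
    0.02 [ 0.24  0.67 -0.1   2.42  3.21  0.44  1.7 ]
    0.02 [-0.07  0.71  0.33  2.42  3.71  0.55  1.15]
    0.02 [ 0.48  0.7  -0.45  2.42  2.74  0.47  2.2 ]
-1 65 17
    0.02 [0.15 0.67 0.03 2.42 3.37 0.46 0.38]
    0.02 [-0.13  0.74  0.42  2.42  3.79  0.6  -0.08]
    0.02 [ 0.61  0.74 -0.64  2.42  2.51  0.53  1.31]
-1 130 17
    0.02 [ 0.15  0.67  0.02  2.42  3.37  0.46 -0.75]
    0.02 [-0.13  0.74  0.43  2.42  3.8   0.6  -1.22]
    0.02 [ 0.63  0.75 -0.68  2.42  2.47  0.55  0.22]
-1 195 15
    0.02 [ 0.19  0.67 -0.03  2.42  3.31  0.45 -1.82]
    0.02 [ 0.44  0.69 -0.39  2.42  2.82  0.46 -1.29]
```

```bash
python3 - <<'E'
from h import *
from fit import *
np.set_printoptions(precision=2,suppress=True)
p=np.load('p.npy'); s=ctrl.read_state(); q=np.array(s['qpos'])
D=np.array([511,-80.5,95])
for th in (61,64,67):
  R=tool(1,th,0,-1); Xg=D+17*R[:,0]
  pa=step(q,np.array([420,120,300.]),tool(-28,40,0,-1),p,10)
  pb=step(pa[-1],Xg+[0,0,130],R,p,14)
  pc=step(pb[-1],Xg,R,p,8); pd=[pc]; qq=pc[-1]
  for k in range(1,4): pd.append(step(qq,Xg,tool(1,th,65*k,-1),p,10)); qq=pd[-1][-1]
  pd=np.vstack(pd)
  print(th,'A',pa[-1],pa.max(0)); print(' B',pb[-1],pb.max(0),pb.min(0)); print(' C',pc[-1],'\n D',pd[-1],pd.max(0),pd.min(0))
E
```

```text
61 A [-0.12  0.48 -1.26  2.44  1.27  1.46  1.99] [-0.12  1.22 -0.71  2.44  1.27  1.9   1.99]
 B [ 1.07  0.67 -1.37  2.33  1.56  0.67  3.33] [ 1.07  0.67 -1.26  2.53  1.69  1.46  3.33] [-0.12  0.45 -1.45  2.33  1.27  0.67  1.99]
 C [ 0.9   1.01 -1.21  2.43  2.05  0.92  2.97] 
 D [ 0.98  1.44 -1.74  2.43  1.86  1.52 -0.15] [ 1.07  1.44 -1.21  2.43  2.05  1.52  3.33] [ 0.9   0.67 -1.74  2.33  1.56  0.67 -0.15]
64 A [-0.12  0.48 -1.26  2.44  1.27  1.46  1.99] [-0.12  1.22 -0.71  2.44  1.27  1.9   1.99]
 B [ 1.07  0.69 -1.4   2.29  1.43  0.72  3.44] [ 1.07  0.69 -1.26  2.52  1.62  1.46  3.44] [-0.12  0.45 -1.46  2.29  1.27  0.72  1.99]
 C [ 0.9   0.99 -1.22  2.39  1.94  0.88  3.06] 
 D [ 0.98  1.36 -1.67  2.39  1.81  1.41 -0.14] [ 1.07  1.36 -1.22  2.39  1.94  1.41  3.44] [ 0.9   0.69 -1.67  2.29  1.43  0.72 -0.14]
67 A [-0.12  0.48 -1.26  2.44  1.27  1.46  1.99] [-0.12  1.22 -0.71  2.44  1.27  1.9   1.99]
 B [ 1.06  0.72 -1.43  2.25  1.33  0.79  3.53] [ 1.06  0.72 -1.26  2.51  1.55  1.46  3.53] [-0.12  0.44 -1.47  2.25  1.27  0.78  1.99]
 C [ 0.9   0.98 -1.22  2.35  1.83  0.87  3.15] 
 D [ 0.98  1.27 -1.58  2.35  1.75  1.29 -0.12] [ 1.06  1.27 -1.22  2.35  1.83  1.29  3.53] [ 0.9   0.72 -1.58  2.25  1.33  0.78 -0.12]
```

```bash
cat > fast.py <<'E'
import numpy as np
from fit import tool,lo,hi,S,FK
from scipy.spatial.transform import Rotation as Ro
p=np.load('p.npy')
def rz(t): c,s=np.cos(t),np.sin(t); return np.array([[c,-s,0],[s,c,0],[0,0,1.]])
def ry(t): c,s=np.cos(t),np.sin(t); return np.array([[c,0,s],[0,1.,0],[-s,0,c]])
CT=np.linalg.inv(np.array([[0,0,1.],[0,1,0],[-1,0,0]]))@np.column_stack([[0,0,1],[0,1,0],[-1,0,0]])
def _ctlast():
    X,R=FK(np.zeros(7),p); return R   # at zero config all joint rots = I (th~0)
C0=_ctlast()
def fj(q):
    h,a,b,T,ox1,ox2,oy,ox3,th,oy2,oy3=p
    R=np.eye(3);X=np.zeros(3);ax=[];pt=[]
    L={0:[0,0,h],2:[ox1,oy,a],4:[ox2,oy2,b],6:[ox3,oy3,T]}
    for i in range(7):
        if i%2==0: ax.append(-R[:,2]); pt.append(X.copy()); R=R@rz(-q[i]); X=X+R@np.array(L[i])
        else: ax.append(R[:,1].copy()); pt.append(X.copy()); R=R@ry(q[i])
    J=np.zeros((6,7))
    for i in range(7): J[:3,i]=np.cross(ax[i],X-pt[i]); J[3:,i]=300*ax[i]
    return X,R@C0,J
def rv(M):
    v=np.array([M[2,1]-M[1,2],M[0,2]-M[2,0],M[1,0]-M[0,1]])/2; n=np.linalg.norm(v)
    if n<1e-9: return v
    return v*np.arctan2(n,(np.trace(M)-1)/2)/n
def seg(q,X,R,vel=45.,ang=6.,lim=None):
    x0,R0,_=fj(q); w=Ro.from_matrix(R0.T@R).as_rotvec(); n=max(1,int(np.ceil(max(np.linalg.norm(X-x0)/vel,np.degrees(np.linalg.norm(w))/ang))))
    path=[]
    for k in range(1,n+1):
        tX=x0+(X-x0)*k/n; tR=R0@Ro.from_rotvec(w*k/n).as_matrix()
        for _ in range(2):
            x,r,J=fj(q); e=np.r_[tX-x,300*rv(tR@r.T)]; q=q+np.linalg.pinv(J,rcond=.02)@e
        path.append(q)
    return np.array(path)
def rollseg(q,X,phi,th,fl,r0,r1,ang=6.):
    P=[]; n=int(np.ceil(abs(r1-r0)/60))
    for k in range(1,n+1): P.append(seg(q,X,tool(phi,th,r0+(r1-r0)*k/n,fl))); q=P[-1][-1]
    return np.vstack(P)
E
cat > srch2.py <<'E'
from h import *; from fast import *
import time,sys
np.set_printoptions(precision=2,suppress=True)
q0=np.array(ctrl.read_state()['qpos']); rng=np.random.default_rng(int(sys.argv[1]))
D=np.array([511,-80.5,95]); mid=(lo+hi)/2;hw=(hi-lo)/2
def marg(P): return np.min(np.minimum(P-(lo-.03),(hi+.03)-P))
best=[];t=time.time()
while time.time()-t<200:
    th=63; R=tool(1,th,0,-1); Xg=D+17*R[:,0]
    n=rng.integers(1,4); q=q0; Ps=[]; ok=True; W=[]
    for k in range(n):
        X=np.array([rng.uniform(400,650),rng.uniform(-250,300),rng.uniform(280,450)]); ph=rng.uniform(-110,40); t_=rng.uniform(10,85); ro=rng.uniform(-180,180) if rng.random()<.5 else 0
        P=seg(q,X,tool(ph,t_,ro,-1)); 
        if marg(P)<.05: ok=False;break
        q=P[-1];Ps.append(P);W.append((X.round(),round(ph),round(t_),round(ro)))
    if not ok: continue
    P=seg(q,Xg+[0,0,130],R)
    if marg(P)<.04: continue
    Ps.append(P);P=seg(P[-1],Xg,R)
    if marg(P)<.02: continue
    Ps.append(P);P=rollseg(P[-1],Xg,1,th,-1,0,195)
    m=marg(P); 
    rows=sum(map(len,Ps))+len(P); best.append((min(m,.03)*1000-rows*.1,m,rows,W,Ps[-1][-1],P[-1])); best.sort(key=lambda b:-b[0]); best=best[:3]
for b in best: print(b)
E
python3 -c "
from h import *
from fast import *
q=np.array(ctrl.read_state()['qpos']); print(fj(q)[0],FK(q,p)[0],np.abs(fj(q)[1]-FK(q,p)[1]).max())"
(for i in 1 2 3 4; do timeout 300 python3 srch2.py $i & done; wait)
```

```text
[429.48102181 209.37775155 111.38752163] [429.48102181 209.37775155 111.38752163] 3.9389064926398376e-16
this script no longer has the robot
this script no longer has the robot
this script no longer has the robotException ignored in: <_io.TextIOWrapper mode='rw' encoding='UTF-8'>
Traceback (most recent call last):
BrokenPipeError: [Errno 32] Broken pipe
Exception ignored in: <_io.TextIOWrapper mode='rw' encoding='UTF-8'>
Traceback (most recent call last):
BrokenPipeError: [Errno 32] Broken pipe
Exception ignored in: <_io.TextIOWrapper mode='rw' encoding='UTF-8'>
Traceback (most recent call last):
BrokenPipeError: [Errno 32] Broken pipe
```

```bash
sed -i 's/^from h import \*; from fast import \*/import json\nfrom fast import */; s/^q0=np.array(ctrl.*; rng/q0=np.array(json.loads(open("log.jsonl").read().strip().split("\\n")[-1])["qpos"]); rng/' srch2.py; nproc
export OMP_NUM_THREADS=1 OPENBLAS_NUM_THREADS=1
(for i in 1 2 3 4; do timeout 300 python3 srch2.py $i & done; wait)
```

```text
4
```

```bash
cat > diag.py <<'E'
from fast import *
import json
from fit import IK
np.set_printoptions(precision=2,suppress=True)
D=np.array([511,-80.5,95])
lim=lambda P:np.min(np.minimum(P-(lo-.03),(hi+.03)-P))
for th in (63,70):
  R=tool(1,th,0,-1); Xg=D+17*R[:,0]
  for q3 in (-1.1,-.8,-.5,-.2,.1,.4,.7):
    q,e,c=IK(Xg,R,np.array([.3-.7*q3*.5,.7,q3,2.4,2.8,.5,2.]),p,3,reg=3.)
    if e>6: print(th,q3,'x',e); continue
    for _ in range(5):
        x,r,J=fj(q); q=q+np.linalg.pinv(J)@np.r_[Xg-x,300*rv(R@r.T)]
    P=rollseg(q,Xg,1,th,-1,0,195)
    U=seg(q,Xg+[0,0,130],R); 
    B=seg(U[-1],np.array([420,120,300.]),tool(-28,40,0,-1)); A=seg(B[-1],np.array([427,211,111.]),tool(-55,18,0,-1))
    print(th,q,'rollend',P[-1],'m',round(lim(P),2),'| up',U[-1],round(lim(U),2),'| B',B[-1],round(lim(B),2),'| A',A[-1],round(lim(A),2))
E
python3 diag.py
```

```text
63 [ 0.51  0.69 -0.49  2.39  2.6   0.42  2.34] rollend [ 0.94  1.06 -1.31  2.4   1.94  0.99 -0.32] m -0.06 | up [ 0.25  0.34 -0.1   2.28  2.43 -0.07  2.46] -0.3 | B [-0.83  0.27 -0.23  2.44  1.29  0.99  2.11] -0.17 | A [-1.08  1.09 -0.13  1.94  1.04  1.42  1.62] 0.06
63 [ 0.46  0.68 -0.42  2.39  2.7   0.4   2.23] rollend [ 0.92  1.03 -1.26  2.4   1.96  0.94 -0.35] m -0.01 | up [ 0.27  0.34 -0.13  2.28  2.58 -0.07  2.31] -0.3 | B [-1.07  0.27  0.07  2.44  1.29  0.9   2.13] -0.18 | A [-1.23  1.09  0.09  1.94  0.95  1.25  1.72] 0.06
63 [ 0.41  0.67 -0.35  2.39  2.79  0.38  2.13] rollend [ 0.91  0.99 -1.22  2.4   1.98  0.89 -0.38] m 0.03 | up [ 0.29  0.34 -0.15  2.28  2.7  -0.07  2.17] -0.3 | B [-1.32  0.29  0.4   2.44  1.28  0.79  2.17] -0.19 | A [-1.37  1.13  0.32  1.94  0.83  1.09  1.84] 0.05
63 [ 0.37  0.67 -0.3   2.39  2.88  0.37  2.03] rollend [ 0.89  0.96 -1.17  2.4   2.    0.85 -0.4 ] m 0.07 | up [ 0.3   0.34 -0.17  2.28  2.82 -0.07  2.06] -0.3 | B [-1.6   0.36  0.78  2.44  1.26  0.63  2.23] -0.19 | A [-1.5   1.19  0.53  1.94  0.68  0.95  2.01] 0.05
63 [ 0.33  0.66 -0.24  2.39  2
[... 1949 characters left out ...]
04 | up [ 0.31  0.37 -0.17  2.32  1.85 -0.02  3.04] -0.25 | B [-0.62  0.29 -0.49  2.44  1.29  1.07  2.08] -0.15 | A [-0.96  1.1  -0.31  1.93  1.1   1.56  1.55] 0.06
70 [ 0.48  0.66 -0.47  2.3   2.07  0.25  2.84] rollend [ 0.85  0.9  -1.11  2.31  1.73  0.74 -0.19] m 0.04 | up [ 0.31  0.37 -0.17  2.32  1.85 -0.02  3.04] -0.25 | B [-0.62  0.29 -0.5   2.44  1.29  1.07  2.08] -0.15 | A [-0.96  1.1  -0.31  1.93  1.1   1.56  1.55] 0.06
70 [ 0.48  0.66 -0.47  2.3   2.07  0.25  2.84] rollend [ 0.85  0.9  -1.11  2.31  1.73  0.74 -0.19] m 0.04 | up [ 0.31  0.37 -0.17  2.32  1.85 -0.02  3.04] -0.25 | B [-0.62  0.29 -0.5   2.44  1.29  1.07  2.08] -0.15 | A [-0.96  1.1  -0.31  1.93  1.1   1.56  1.55] 0.06
```

```bash
cat > srch3.py <<'E'
import json,time,sys
from fast import *
np.set_printoptions(precision=2,suppress=True)
q0=np.array(json.loads(open("log.jsonl").read().strip().split("\n")[-1])["qpos"]); rng=np.random.default_rng(int(sys.argv[1]))
D=np.array([511,-80.5,95])
def marg(P): return np.min(np.minimum(P-(lo-.03),(hi+.03)-P))
best=[];t=time.time();cnt=[0]*6
while time.time()-t<float(sys.argv[2]):
    th=rng.uniform(61,66); R=tool(1,th,0,-1); Xg=D+17*R[:,0]
    n=rng.integers(1,4); q=q0; Ps=[]; ok=True; W=[]; cnt[0]+=1
    for k in range(n):
        X=np.array([rng.uniform(380,650),rng.uniform(-250,300),rng.uniform(190,380)]); ph=rng.uniform(-110,40); t_=rng.uniform(10,85); ro=rng.uniform(-180,180) if rng.random()<.4 else 0
        P=seg(q,X,tool(ph,t_,ro,-1),60,8)
        if marg(P)<.04: ok=False;break
        q=P[-1];Ps.append(P);W.append((X.round(),round(ph),round(t_),round(ro)))
    if not ok: continue
    cnt[1]+=1
    P=seg(q,Xg+[-15,0,50],R,60,8)
    if marg(P)<.02: continue
    cnt[2]+=1
    Ps.append(P);P=seg(P[-1],Xg,R)
    if marg(P)<.02: continue
    cnt[3]+=1
    Ps.append(P);P=rollseg(P[-1],Xg,1,th,-1,0,197)
    m=marg(P); bad=np.where(np.min(np.minimum(P-(lo-.03),(hi+.03)-P),axis=1)<.015)[0]; frac=(bad[0] if len(bad) else len(P))/len(P)
    rows=sum(map(len,Ps))+len(P); best.append((frac*1000+min(m,.03)*1000-rows*.1,frac,m,rows,round(th,1),W,Ps[-1][-1],P[-1])); best.sort(key=lambda b:-b[0]); best=best[:2]
print(cnt)
for b in best: print(b)
E
export OMP_NUM_THREADS=1 OPENBLAS_NUM_THREADS=1
(for i in 1 2 3 4; do timeout 570 python3 srch3.py $i 480 & done; wait)
```

```text
[13630, 2238, 133, 133, 0, 0]
(np.float64(884.09781106291), np.float64(0.9166666666666666), np.float64(-0.026868855603756625), 57, 61.1, [(array([647., 225., 362.]), 19, 19, 61)], array([ 0.44,  0.69, -0.39,  2.42,  2.81,  0.45,  2.12]), array([ 0.93,  1.05, -1.28,  2.43,  2.01,  0.98, -0.42]))
(np.float64(874.0413768249549), np.float64(0.9166666666666666), np.float64(-0.03562528984171176), 70, 62.0, [(array([410.,  79., 351.]), -58, 32, 0), (array([594., 194., 329.]), 6, 38, 116)], array([ 0.46,  0.69, -0.42,  2.4 ,  2.74,  0.43,  2.19]), array([ 0.93,  1.05, -1.29,  2.42,  1.98,  0.97, -0.4 ]))
[13417, 2242, 125, 125, 0, 0]
(1022.0, 1.0, np.float64(0.049321217425575714), 80, 61.7, [(array([549., -37., 219.]), -8, 54, 170)], array([ 0.3 ,  0.67, -0.2 ,  2.41,  3.07,  0.41,  1.84]), array([ 0.87,  0.94, -1.11,  2.42,  2.09,  0.81, -0.52]))
(np.float64(883.3490900101514), np.float64(0.9166666666666666), np.float64(-0.02541757665651523), 79, 62.0, [(array([643., 295., 241.]), -37, 65, 117), (array([ 615., -241.,  199.]), -42, 52, 100)], array([ 0.45,  0.69, -0.4 ,  2.41,  2.76,  0.43, 
[... 446 characters left out ...]
), -26, 57, 153)], array([ 0.26,  0.67, -0.14,  2.41,  3.15,  0.41,  1.76]), array([ 0.84,  0.91, -1.06,  2.42,  2.12,  0.77, -0.56]))
[13543, 2213, 124, 124, 0, 0]
(1022.2, 1.0, np.float64(0.04558913305983925), 78, 61.5, [(array([ 610., -163.,  374.]), -24, 48, 153)], array([ 0.38,  0.68, -0.3 ,  2.41,  2.92,  0.43,  2.  ]), array([ 0.9 ,  1.  , -1.2 ,  2.42,  2.04,  0.9 , -0.46]))
(np.float64(710.0158412285703), np.float64(0.8055555555555556), np.float64(-0.08773971432698535), 78, 63.8, [(array([613., -75., 290.]), -58, 39, 120), (array([ 561., -126.,  209.]), -34, 45, -12)], array([ 0.54,  0.7 , -0.55,  2.38,  2.48,  0.42,  2.46]), array([ 0.94,  1.08, -1.34,  2.39,  1.9 ,  1.01, -0.32]))
```

```bash
cat > srch4.py <<'E'
import json,time,sys
from fast import *
np.set_printoptions(precision=2,suppress=True)
q0=np.array(json.loads(open("log.jsonl").read().strip().split("\n")[-1])["qpos"]); rng=np.random.default_rng(int(sys.argv[1]))
D=np.array([510,-80.8,96])
def marg(P): return np.min(np.minimum(P-(lo-.03),(hi+.03)-P))
L=seg(q0,np.array([430,208,220.]),tool(-55,18,0,-1)); print(L[-1],marg(L))
C=[((549,-37,300),-8,54,170),((612,178,367),-5,38,145),((610,-163,374),-24,48,153)]
best=[];t=time.time()
while time.time()-t<float(sys.argv[2]):
    c=C[rng.integers(3)]
    th=62.; R=tool(1.5,th,0,-1); Xg=D+17*R[:,0]
    X=np.array(c[0])+rng.normal(0,40,3); X[2]=max(X[2],260); ph,t_,ro=np.array(c[1:])+rng.normal(0,12,3)
    P=seg(L[-1],X,tool(ph,t_,ro,-1)); Ps=[P]; m1=marg(P)
    if m1<.05: continue
    P=seg(P[-1],Xg+[-10,0,55],R); m2=marg(P); Ps.append(P)
    if m2<.03: continue
    P=seg(P[-1],Xg,R); m3=marg(P); Ps.append(P)
    P=rollseg(P[-1],Xg,1.5,th,-1,0,197); m=marg(P); 
    rows=sum(map(len,Ps))+len(P); best.append((min(m1,m2,m3,m),m1,m2,m3,m,rows,X.round(),round(ph),round(t_),round(ro),Ps[0][-1],Ps[1][-1],Ps[2][-1],P[-1])); best.sort(key=lambda b:-b[0]); best=best[:2]
for b in best: print(b)
E
(for i in 1 2 3 4; do timeout 570 python3 srch4.py $i 150 & done; wait)
```

```text
[-0.68  1.02 -0.78  1.97  1.13  1.96  1.54] 0.02062147991154273
(np.float64(-0.05503246984267385), np.float64(0.054997542925782295), np.float64(0.030321918747631432), np.float64(0.06350486672245914), np.float64(-0.05503246984267385), 89, array([547., -86., 263.]), -30, 60, 143, array([ 0.55,  0.36, -0.79,  2.19,  1.21,  0.61,  0.54]), array([ 0.48,  0.53, -0.42,  2.4 ,  2.67,  0.26,  2.25]), array([ 0.48,  0.69, -0.45,  2.41,  2.71,  0.43,  2.23]), array([ 0.94,  1.06, -1.31,  2.42,  1.97,  0.98, -0.37]))
(np.float64(-0.06358025601565154), np.float64(0.052671799805202646), np.float64(0.03291467550296637), np.float64(0.06329523761820255), np.float64(-0.06358025601565154), 81, array([618., 174., 332.]), -16, 44, 129, array([ 0.05,  0.47, -0.94,  2.05,  1.48,  1.03,  0.4 ]), array([ 0.49,  0.53, -0.43,  2.4 ,  2.65,  0.26,  2.27]), array([ 0.49,  0.69, -0.46,  2.41,  2.69,  0.43,  2.25]), array([ 0.94,  1.07, -1.31,  2.42,  1.97,  0.99, -0.37]))
[-0.68  1.02 -0.78  1.97  1.13  1.96  1.54] 0.02062147991154273
(np.float64(-0.056632187550543334), np.float64(0.055172984419462834), np.float6
[... 2032 characters left out ...]
 348.]), -13, 44, 131, array([ 0.08,  0.46, -0.97,  2.02,  1.47,  1.  ,  0.46]), array([ 0.51,  0.54, -0.46,  2.4 ,  2.59,  0.27,  2.33]), array([ 0.52,  0.7 , -0.5 ,  2.41,  2.64,  0.45,  2.31]), array([ 0.95,  1.09, -1.34,  2.42,  1.96,  1.02, -0.35]))
(np.float64(-0.09185660972180743), np.float64(0.051770368017008295), np.float64(0.04002539911209094), np.float64(0.06255768398486472), np.float64(-0.09185660972180743), 83, array([556., 150., 388.]), -13, 48, 137, array([ 0.17,  0.22, -0.95,  2.09,  1.19,  0.84,  0.55]), array([ 0.51,  0.54, -0.47,  2.4 ,  2.59,  0.27,  2.33]), array([ 0.52,  0.7 , -0.5 ,  2.41,  2.64,  0.45,  2.31]), array([ 0.95,  1.09, -1.34,  2.42,  1.96,  1.02, -0.35]))
```

```bash
sed -e 's/^L=seg.*$/L=[q0]/' -e 's/\[-10,0,55\]/[-5,0,45]/' -e 's/m1<.05/m1<.06/' -e 's/m2<.03/m2<.025/' -e 's/th=62\./th=61.5/' -e 's/0,197/0,196/' srch4.py > srch5.py
sed -i 's/((549,-37,300),-8,54,170)/((612,178,367),-5,38,150)/' srch5.py
(for i in 1 2 3 4; do timeout 570 python3 srch5.py $i 150 & done; wait)
```

```text
(np.float64(0.04788626583758057), np.float64(0.11135231473091389), np.float64(0.04788626583758057), np.float64(0.059971148106831684), np.float64(0.04809306325177598), 93, array([ 613., -209.,  369.]), -25, 38, 157, array([ 0.86,  0.29, -0.84,  2.2 ,  1.93,  0.48, -0.08]), array([ 0.23,  0.54, -0.09,  2.4 ,  3.31,  0.29,  1.6 ]), array([ 0.21,  0.67, -0.05,  2.41,  3.29,  0.43,  1.62]), array([ 0.81,  0.86, -0.97,  2.42,  2.19,  0.7 , -0.61]))
(np.float64(0.0478102339940456), np.float64(0.11328301496105175), np.float64(0.05105581256343625), np.float64(0.059959918239799403), np.float64(0.0478102339940456), 91, array([ 640., -197.,  333.]), -24, 37, 153, array([ 0.83,  0.44, -0.93,  2.22,  2.07,  0.67, -0.12]), array([ 0.25,  0.54, -0.11,  2.4 ,  3.28,  0.28,  1.63]), array([ 0.22,  0.66, -0.07,  2.41,  3.26,  0.42,  1.65]), array([ 0.81,  0.87, -0.99,  2.42,  2.17,  0.71, -0.59]))
(np.float64(0.0490326692798253), np.float64(0.11126853857091823), np.float64(0.055986189163783034), np.float64(0.05990263790740746), np.float64(0.0490326692798253), 92, array([ 655., -208.,  423.]), -28, 29, 
[... 1763 characters left out ...]
359.]), -24, 30, 138, array([ 0.86,  0.46, -0.95,  2.25,  2.27,  0.78, -0.  ]), array([ 0.25,  0.54, -0.11,  2.4 ,  3.28,  0.28,  1.63]), array([ 0.22,  0.66, -0.07,  2.41,  3.26,  0.42,  1.65]), array([ 0.82,  0.87, -0.99,  2.42,  2.17,  0.71, -0.59]))
(np.float64(0.04748737321097485), np.float64(0.11424958480264702), np.float64(0.04859695537246947), np.float64(0.059925089632755224), np.float64(0.04748737321097485), 89, array([ 661., -142.,  310.]), -21, 37, 150, array([ 0.73,  0.52, -0.96,  2.23,  2.1 ,  0.8 , -0.1 ]), array([ 0.26,  0.54, -0.13,  2.4 ,  3.24,  0.28,  1.66]), array([ 0.24,  0.66, -0.1 ,  2.41,  3.23,  0.42,  1.68]), array([ 0.83,  0.88, -1.01,  2.42,  2.16,  0.73, -0.57]))
```

```bash
cat > go.py <<'E'
import sys
from h import *
from fit import *
np.set_printoptions(precision=3,suppress=True)
def go(X,R,vel=45,ang=6,fing=0,mx=None):
    s=log(); X0=np.array(s['eef_pos']);R0=Ro.from_euler('xyz',s['tool_rot']); rv=(R0.inv()*Ro.from_matrix(R)).as_rotvec()
    n=max(1,int(np.ceil(max(np.linalg.norm(np.array(X)-X0)/vel,np.max(np.abs(np.degrees(rv)))/ang))))
    print('n',n); plan(np.array(X),R,n,s,fing=fing)
E
python3 - <<'E'
from go import *
go([634,-187,403],tool(-33,39,152,-1))
E
```

```text
25.8 [-0.714  1.215 -0.708  1.934  1.208  1.901  1.413] [428.7 209.4 111.9] [ 1.572  0.313 -0.96 ] F [ 0.2 -0.4  0.3] w 85.5
n 23
dist 533.0 rot 142.4
{"dx": 0.0192, "dy": 0.024, "dz": 0.0034, "wx": 1, "wy": -0.15, "wz": -0.22, "fingers": 0}
{"dx": 0.0187, "dy": 0.0246, "dz": 0.0006, "wx": 0.99, "wy": -0.14, "wz": -0.23, "fingers": 0}
{"dx": 0.0181, "dy": 0.0249, "dz": -0.0023, "wx": 1, "wy": -0.15, "wz": -0.22, "fingers": 0}
{"dx": 0.0174, "dy": 0.025, "dz": -0.0051, "wx": 1, "wy": -0.14, "wz": -0.23, "fingers": 0}
{"dx": 0.0168, "dy": 0.0247, "dz": -0.008, "wx": 0.99, "wy": -0.15, "wz": -0.22, "fingers": 0}
{"dx": 0.016, "dy": 0.0241, "dz": -0.0108, "wx": 1, "wy": -0.15, "wz": -0.23, "fingers": 0}
{"dx": 0.0153, "dy": 0.0232, "dz": -0.0136, "wx": 1, "wy": -0.14, "wz": -0.22, "fingers": 0}
{"dx": 0.0145, "dy": 0.022, "dz": -0.0161, "wx": 0.99, "wy": -0.15, "wz": -0.23, "fingers": 0}
{"dx": 0.0138, "dy": 0.0205, "dz": -0.0185, "wx": 1, "wy": -0.14, "wz": -0.22, "fingers": 0}
{"dx": 0.013, "dy": 0.0188, "dz": -0.0208, "wx": 1, "wy": -0.15, "wz": -0.23, "fingers": 0}
{"dx": 0.0122, "dy
[... 506 characters left out ...]
wy": -0.14, "wz": -0.22, "fingers": 0}
{"dx": 0.0084, "dy": 0.0012, "dz": -0.0297, "wx": 0.99, "wy": -0.15, "wz": -0.23, "fingers": 0}
{"dx": 0.008, "dy": -0.0017, "dz": -0.0298, "wx": 1, "wy": -0.15, "wz": -0.22, "fingers": 0}
{"dx": 0.0076, "dy": -0.0045, "dz": -0.0296, "wx": 1, "wy": -0.14, "wz": -0.23, "fingers": 0}
{"dx": 0.0073, "dy": -0.0075, "dz": -0.0291, "wx": 0.99, "wy": -0.15, "wz": -0.22, "fingers": 0}
{"dx": 0.007, "dy": -0.0103, "dz": -0.0282, "wx": 1, "wy": -0.14, "wz": -0.23, "fingers": 0}
{"dx": 0.007, "dy": -0.013, "dz": -0.0272, "wx": 1, "wy": -0.15, "wz": -0.22, "fingers": 0}
{"dx": 0.0068, "dy": -0.0157, "dz": -0.0257, "wx": 0.99, "wy": -0.15, "wz": -0.23, "fingers": 0}
```

{"method": "servo_tool", "body": {
  "rows": [
    {"dx": 0.019, "dy": 0.024, "dz": 0.003, "wx": 1, "wy": -0.15, "wz": -0.22, "fingers": 0},
    {"dx": 0.019, "dy": 0.025, "dz": 0.001, "wx": 1, "wy": -0.15, "wz": -0.22, "fingers": 0},
    {"dx": 0.018, "dy": 0.025, "dz": -0.002, "wx": 1, "wy": -0.15, "wz": -0.22, "fingers": 0},
    {"dx": 0.017, "dy": 0.025, "dz": -0.005, "wx": 1, "wy": -0.15, "wz": -0.22, "fingers": 0},
    {"dx": 0.017, "dy": 0.025, "dz": -0.008, "wx": 1, "wy": -0.15, "wz": -0.22, "fingers": 0}
  ]
}}

```text
clock: 26.42
eef_pos: [473.1, 120.8, 175.3]
tool_rot: [2.078, 0.443, -1.013]
force: [-0.0, 0.6, 0.8]
width: 85.0
```

{"method": "servo_tool", "body": {
  "rows": [
    {"dx": 0.016, "dy": 0.024, "dz": -0.011, "wx": 1, "wy": -0.15, "wz": -0.22, "fingers": 0},
    {"dx": 0.015, "dy": 0.023, "dz": -0.014, "wx": 1, "wy": -0.15, "wz": -0.22, "fingers": 0},
    {"dx": 0.015, "dy": 0.022, "dz": -0.016, "wx": 1, "wy": -0.15, "wz": -0.22, "fingers": 0},
    {"dx": 0.014, "dy": 0.0205, "dz": -0.0185, "wx": 1, "wy": -0.15, "wz": -0.22, "fingers": 0},
    {"dx": 0.013, "dy": 0.019, "dz": -0.021, "wx": 1, "wy": -0.15, "wz": -0.22, "fingers": 0}
  ]
}}

```text
clock: 27.05
eef_pos: [517.3, 34.2, 238.7]
tool_rot: [2.616, 0.579, -0.986]
force: [0.0, -0.3, 0.1]
width: 85.2
```

{"method": "servo_tool", "body": {
  "rows": [
    {"dx": 0.012, "dy": 0.017, "dz": -0.023, "wx": 1, "wy": -0.15, "wz": -0.22, "fingers": 0},
    {"dx": 0.0116, "dy": 0.0146, "dz": -0.0247, "wx": 1, "wy": -0.15, "wz": -0.22, "fingers": 0},
    {"dx": 0.011, "dy": 0.012, "dz": -0.026, "wx": 1, "wy": -0.15, "wz": -0.22, "fingers": 0},
    {"dx": 0.01, "dy": 0.0096, "dz": -0.0275, "wx": 1, "wy": -0.15, "wz": -0.22, "fingers": 0},
    {"dx": 0.0095, "dy": 0.007, "dz": -0.0286, "wx": 1, "wy": -0.15, "wz": -0.22, "fingers": 0}
  ]
}}

```text
clock: 27.68
eef_pos: [560.6, -52.4, 301.8]
tool_rot: [-3.075, 0.681, -0.871]
force: [-0.3, 0.1, 0.1]
width: 85.9
```

```bash
python3 - <<'E'
from go import *
go([634,-187,403],tool(-33,39,152,-1))
E
```

```text
27.68 [ 0.107  0.497 -0.778  2.188  1.439  1.246  0.586] [560.6 -52.4 301.8] [-3.075  0.681 -0.871] F [-0.3  0.1  0.1] w 85.9
n 8
dist 183.7 rot 49.1
{"dx": 0.0088, "dy": 0.0031, "dz": -0.0291, "wx": 0.98, "wy": -0.15, "wz": -0.24, "fingers": 0}
{"dx": 0.0083, "dy": 0.0004, "dz": -0.0295, "wx": 0.99, "wy": -0.15, "wz": -0.23, "fingers": 0}
{"dx": 0.0079, "dy": -0.0025, "dz": -0.0295, "wx": 0.98, "wy": -0.16, "wz": -0.24, "fingers": 0}
{"dx": 0.0075, "dy": -0.0054, "dz": -0.0292, "wx": 0.99, "wy": -0.15, "wz": -0.24, "fingers": 0}
{"dx": 0.0072, "dy": -0.0081, "dz": -0.0286, "wx": 0.98, "wy": -0.15, "wz": -0.23, "fingers": 0}
{"dx": 0.007, "dy": -0.0109, "dz": -0.0278, "wx": 0.99, "wy": -0.15, "wz": -0.24, "fingers": 0}
{"dx": 0.0069, "dy": -0.0135, "dz": -0.0265, "wx": 0.98, "wy": -0.15, "wz": -0.24, "fingers": 0}
{"dx": 0.0068, "dy": -0.0161, "dz": -0.0252, "wx": 0.99, "wy": -0.16, "wz": -0.23, "fingers": 0}
```

{"method": "servo_tool", "body": {
  "rows": [
    {"dx": 0.009, "dy": 0.003, "dz": -0.029, "wx": 0.99, "wy": -0.15, "wz": -0.24, "fingers": 0},
    {"dx": 0.008, "dy": 0, "dz": -0.0295, "wx": 0.99, "wy": -0.15, "wz": -0.23, "fingers": 0},
    {"dx": 0.008, "dy": -0.0025, "dz": -0.0295, "wx": 0.98, "wy": -0.15, "wz": -0.24, "fingers": 0},
    {"dx": 0.0075, "dy": -0.0054, "dz": -0.029, "wx": 0.99, "wy": -0.15, "wz": -0.24, "fingers": 0},
    {"dx": 0.007, "dy": -0.008, "dz": -0.0286, "wx": 0.98, "wy": -0.15, "wz": -0.23, "fingers": 0}
  ]
}}

```text
clock: 28.3
eef_pos: [606.3, -136.0, 364.8]
tool_rot: [-2.438, 0.709, -0.685]
force: [0.0, -0.8, -0.3]
width: 85.7
```

{"method": "servo_tool", "body": {
  "rows": [
    {"dx": 0.007, "dy": -0.011, "dz": -0.028, "wx": 0.99, "wy": -0.15, "wz": -0.24, "fingers": 0},
    {"dx": 0.007, "dy": -0.0135, "dz": -0.0265, "wx": 0.98, "wy": -0.15, "wz": -0.24, "fingers": 0},
    {"dx": 0.007, "dy": -0.016, "dz": -0.025, "wx": 0.99, "wy": -0.15, "wz": -0.23, "fingers": 0}
  ]
}}

```text
clock: 28.68
eef_pos: [634.0, -186.4, 402.5]
tool_rot: [-2.058, 0.681, -0.577]
force: [0.2, -0.5, 0.0]
width: 85.3
```

```bash
python3 - <<'E'
from go import *
R=tool(1.5,61.5,0,-1); Xg=np.array([510,-80.8,96])+17*R[:,0]
go(Xg+[-5,0,60],R)
from fast import *
q=np.array(ctrl.read_state()['qpos'])
for u in (45,60,75):
  P=seg(q,Xg+[-5,0,u],R); print(u,P[-1],P.max(0),P.min(0)); 
ci,im=look('w16.png',labs=('dial',),pts=('dial_grip','bowl'))
look('t16.png',n='top',labs=('cup',),pts=('dial_grip','bowl','cup_rim'))
E
```

```text
28.68 [ 0.623  0.29  -0.754  2.074  1.575  0.652  0.176] [ 634.  -186.4  402.5] [-2.058  0.681 -0.577] F [ 0.2 -0.5  0. ] w 85.3
n 29
dist 306.9 rot 179.5
{"dx": 0.0019, "dy": 0.0118, "dz": 0.0075, "wx": -0.99, "wy": -0.14, "wz": -0.24, "fingers": 0}
{"dx": 0.0017, "dy": 0.0111, "dz": 0.0086, "wx": -1, "wy": -0.14, "wz": -0.23, "fingers": 0}
{"dx": 0.0016, "dy": 0.0101, "dz": 0.0097, "wx": -0.99, "wy": -0.14, "wz": -0.24, "fingers": 0}
{"dx": 0.0015, "dy": 0.0091, "dz": 0.0106, "wx": -1, "wy": -0.14, "wz": -0.24, "fingers": 0}
{"dx": 0.0014, "dy": 0.008, "dz": 0.0116, "wx": -0.99, "wy": -0.14, "wz": -0.23, "fingers": 0}
{"dx": 0.0015, "dy": 0.0068, "dz": 0.0123, "wx": -1, "wy": -0.14, "wz": -0.24, "fingers": 0}
{"dx": 0.0015, "dy": 0.0055, "dz": 0.0129, "wx": -0.99, "wy": -0.14, "wz": -0.23, "fingers": 0}
{"dx": 0.0015, "dy": 0.0041, "dz": 0.0134, "wx": -1, "wy": -0.13, "wz": -0.24, "fingers": 0}
{"dx": 0.0017, "dy": 0.0028, "dz": 0.0137, "wx": -0.99, "wy": -0.14, "wz": -0.24, "fingers": 0}
{"dx": 0.0018, "dy": 0.0014, "dz": 0.0139, "wx": -1, "wy": -0.14, "wz": -0.23, "fingers": 0}
{
[... 1904 characters left out ...]
 1.683] [ 0.269  0.292 -0.783  2.116  1.673  0.28   0.179]
60 [ 0.276  0.501 -0.145  2.384  3.237  0.229  1.664] [ 0.82   0.501 -0.145  2.412  3.237  0.629  1.664] [ 0.276  0.291 -0.784  2.115  1.671  0.229  0.181]
75 [ 0.284  0.462 -0.155  2.371  3.259  0.177  1.639] [ 0.833  0.462 -0.155  2.403  3.259  0.628  1.639] [ 0.284  0.29  -0.787  2.114  1.669  0.177  0.183]
dial []
pt dial_grip []
pt bowl []
cup [(0.9, [220, 265, 22, 25]), (0.71, [210, 221, 24, 27]), (0.55, [418, 178, 31, 24]), (0.29, [407, 232, 26, 51])]
pt dial_grip [(0.45, [286.5, 216.3])]
pt bowl [(0.67, [113.9, 256.6]), (0.56, [282.5, 155.6])]
pt cup_rim [(0.79, [222.3, 262.6]), (0.69, [211.1, 218.2]), (0.56, [282.1, 155.2])]
```

View pics/t16.png

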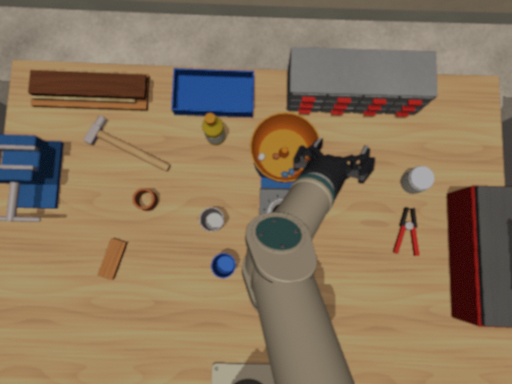

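{"method": "servo_tool", "body": {
  "rows": [
    {"dx": 0.002, "dy": 0.012, "dz": 0.0075, "wx": -1, "wy": -0.14, "wz": -0.24, "fingers": 0},
    {"dx": 0.002, "dy": 0.011, "dz": 0.0086, "wx": -1, "wy": -0.14, "wz": -0.24, "fingers": 0},
    {"dx": 0.002, "dy": 0.01, "dz": 0.01, "wx": -1, "wy": -0.14, "wz": -0.24, "fingers": 0},
    {"dx": 0.002, "dy": 0.009, "dz": 0.011, "wx": -1, "wy": -0.14, "wz": -0.24, "fingers": 0},
    {"dx": 0.0015, "dy": 0.008, "dz": 0.0116, "wx": -1, "wy": -0.14, "wz": -0.24, "fingers": 0}
  ]
}}

```text
clock: 29.75
eef_pos: [615.0, -164.0, 357.3]
tool_rot: [-2.484, 0.63, -0.4]
force: [-0.3, 0.1, 0.4]
width: 85.6
```

{"method": "servo_tool", "body": {
  "rows": [
    {"dx": 0.0015, "dy": 0.007, "dz": 0.0123, "wx": -1, "wy": -0.14, "wz": -0.24, "fingers": 0},
    {"dx": 0.0015, "dy": 0.0055, "dz": 0.013, "wx": -1, "wy": -0.14, "wz": -0.24, "fingers": 0},
    {"dx": 0.0015, "dy": 0.004, "dz": 0.0134, "wx": -1, "wy": -0.14, "wz": -0.24, "fingers": 0},
    {"dx": 0.0017, "dy": 0.003, "dz": 0.0137, "wx": -1, "wy": -0.14, "wz": -0.24, "fingers": 0},
    {"dx": 0.0018, "dy": 0.0014, "dz": 0.014, "wx": -1, "wy": -0.14, "wz": -0.24, "fingers": 0}
  ]
}}

```text
clock: 30.38
eef_pos: [593.9, -146.4, 312.0]
tool_rot: [-2.902, 0.642, -0.221]
force: [0.3, 0.1, 0.4]
width: 85.0
```

{"method": "servo_tool", "body": {
  "rows": [
    {"dx": 0.002, "dy": 0, "dz": 0.014, "wx": -1, "wy": -0.14, "wz": -0.24, "fingers": 0},
    {"dx": 0.0023, "dy": -0.0015, "dz": 0.014, "wx": -1, "wy": -0.14, "wz": -0.24, "fingers": 0},
    {"dx": 0.0024, "dy": -0.0027, "dz": 0.0136, "wx": -1, "wy": -0.14, "wz": -0.24, "fingers": 0},
    {"dx": 0.003, "dy": -0.004, "dz": 0.013, "wx": -1, "wy": -0.14, "wz": -0.24, "fingers": 0},
    {"dx": 0.003, "dy": -0.0054, "dz": 0.0126, "wx": -1, "wy": -0.14, "wz": -0.24, "fingers": 0}
  ]
}}

```text
clock: 31.0
eef_pos: [573.1, -128.9, 266.7]
tool_rot: [2.959, 0.711, -0.059]
force: [0.5, 0.7, 0.6]
width: 85.4
```

```bash
python3 - <<'E'
from go import *
R=tool(1.5,61.5,0,-1); Xg=np.array([510,-80.8,96])+17*R[:,0]
go(Xg+[-5,0,48],R)
from fast import *
q=np.array(ctrl.read_state()['qpos'])
P=seg(q,Xg+[-5,0,48],R); print(P[-1],P.max(0),P.min(0)); 
E
```

```text
31.0 [ 0.803  0.446 -0.726  2.426  2.857  0.514  0.697] [ 573.1 -128.9  266.7] [ 2.959  0.711 -0.059] F [0.5 0.7 0.6] w 85.4
n 14
dist 157.8 rot 85.5
{"dx": 0.004, "dy": -0.0067, "dz": 0.0128, "wx": -0.98, "wy": -0.14, "wz": -0.23, "fingers": 0}
{"dx": 0.0044, "dy": -0.0079, "dz": 0.0121, "wx": -0.98, "wy": -0.14, "wz": -0.24, "fingers": 0}
{"dx": 0.0048, "dy": -0.0089, "dz": 0.0111, "wx": -0.98, "wy": -0.15, "wz": -0.23, "fingers": 0}
{"dx": 0.0051, "dy": -0.0099, "dz": 0.01, "wx": -0.98, "wy": -0.14, "wz": -0.23, "fingers": 0}
{"dx": 0.0056, "dy": -0.0108, "dz": 0.0089, "wx": -0.98, "wy": -0.14, "wz": -0.24, "fingers": 0}
{"dx": 0.0059, "dy": -0.0115, "dz": 0.0077, "wx": -0.99, "wy": -0.14, "wz": -0.23, "fingers": 0}
{"dx": 0.0063, "dy": -0.012, "dz": 0.0064, "wx": -0.98, "wy": -0.14, "wz": -0.23, "fingers": 0}
{"dx": 0.0067, "dy": -0.0125, "dz": 0.005, "wx": -0.98, "wy": -0.14, "wz": -0.24, "fingers": 0}
{"dx": 0.0071, "dy": -0.0127, "dz": 0.0036, "wx": -0.98, "wy": -0.15, "wz": -0.23, "fingers": 0}
{"dx": 0.0075, "dy": -0.0129, "dz": 0.0022, "wx": -0.98, "wy": -0.14, "wz": -0.24, "fingers": 0}
{"dx": 0.0077, "dy": -0.0128, "dz": 0.0007, "wx": -0.98, "wy": -0.14, "wz": -0.23, "fingers": 0}
{"dx": 0.0081, "dy": -0.0126, "dz": -0.0006, "wx": -0.98, "wy": -0.14, "wz": -0.23, "fingers": 0}
{"dx": 0.0084, "dy": -0.0123, "dz": -0.0021, "wx": -0.98, "wy": -0.14, "wz": -0.24, "fingers": 0}
{"dx": 0.0087, "dy": -0.0118, "dz": -0.0034, "wx": -0.98, "wy": -0.15, "wz": -0.23, "fingers": 0}
[ 0.269  0.532 -0.137  2.394  3.227  0.27   1.677] [ 0.799  0.532 -0.137  2.426  3.227  0.494  1.677] [ 0.269  0.454 -0.707  2.393  2.903  0.27   0.761]
```

{"method": "servo_tool", "body": {
  "rows": [
    {"dx": 0.004, "dy": -0.007, "dz": 0.013, "wx": -0.98, "wy": -0.14, "wz": -0.23, "fingers": 0},
    {"dx": 0.0044, "dy": -0.008, "dz": 0.012, "wx": -0.98, "wy": -0.14, "wz": -0.24, "fingers": 0},
    {"dx": 0.005, "dy": -0.009, "dz": 0.011, "wx": -0.98, "wy": -0.15, "wz": -0.23, "fingers": 0},
    {"dx": 0.005, "dy": -0.01, "dz": 0.01, "wx": -0.98, "wy": -0.14, "wz": -0.23, "fingers": 0},
    {"dx": 0.0056, "dy": -0.011, "dz": 0.009, "wx": -0.98, "wy": -0.14, "wz": -0.24, "fingers": 0}
  ]
}}

```text
clock: 31.62
eef_pos: [551.7, -110.9, 217.3]
tool_rot: [2.525, 0.826, 0.056]
force: [-0.1, 0.3, 0.1]
width: 85.6
```

{"method": "servo_tool", "body": {
  "rows": [
    {"dx": 0.006, "dy": -0.0115, "dz": 0.0077, "wx": -0.98, "wy": -0.14, "wz": -0.23, "fingers": 0},
    {"dx": 0.0063, "dy": -0.012, "dz": 0.0064, "wx": -0.98, "wy": -0.14, "wz": -0.23, "fingers": 0},
    {"dx": 0.0067, "dy": -0.0125, "dz": 0.005, "wx": -0.98, "wy": -0.14, "wz": -0.24, "fingers": 0},
    {"dx": 0.007, "dy": -0.0127, "dz": 0.0036, "wx": -0.98, "wy": -0.15, "wz": -0.23, "fingers": 0}
  ]
}}

```text
clock: 32.12
eef_pos: [534.7, -97.1, 178.1]
tool_rot: [2.143, 0.936, 0.093]
force: [0.0, 0.2, -0.5]
width: 85.6
```

```bash
python3 - <<'E'
from go import *
R=tool(1.5,61.5,0,-1); Xg=np.array([510,-80.8,96])+17*R[:,0]
go(Xg+[-5,0,48],R)
ci,im=look('w17.png',labs=('dial',),pts=('dial_grip','bowl'))
print(proj('wrist',(510,-80.8,96),ci))
E
```

```text
32.12 [ 0.564  0.505 -0.42   2.419  3.155  0.35   1.332] [534.7 -97.1 178.1] [2.143 0.936 0.093] F [ 0.   0.2 -0.5] w 85.6
n 5
dist 56.1 rot 30.6
{"dx": 0.0074, "dy": -0.0128, "dz": 0.0024, "wx": -0.98, "wy": -0.14, "wz": -0.23, "fingers": 0}
{"dx": 0.0077, "dy": -0.0128, "dz": 0.001, "wx": -0.99, "wy": -0.14, "wz": -0.24, "fingers": 0}
{"dx": 0.008, "dy": -0.0126, "dz": -0.0005, "wx": -0.98, "wy": -0.14, "wz": -0.23, "fingers": 0}
{"dx": 0.0083, "dy": -0.0123, "dz": -0.0019, "wx": -0.98, "wy": -0.14, "wz": -0.24, "fingers": 0}
{"dx": 0.0086, "dy": -0.0118, "dz": -0.0032, "wx": -0.98, "wy": -0.15, "wz": -0.23, "fingers": 0}
dial [(0.79, [293, 296, 81, 92])]
pt dial_grip [(0.57, [292.0, 313.0])]
pt bowl [(0.88, [222.4, 105.1])]
[289.102 299.094]
```

View pics/w17.png

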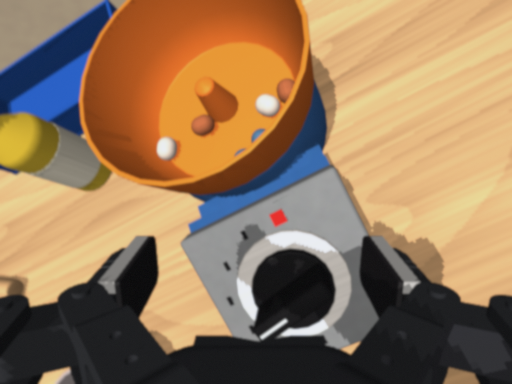

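```bash
cat > dial.py <<'E'
from h import *; import pickle
def frame(yaw,a):
    y=np.radians(yaw); c=np.array([np.cos(y),np.sin(y),0]); n=-np.sin(np.radians(29))*c+np.cos(np.radians(29))*np.array([0,0,1]); u=np.cos(np.radians(29))*c+np.sin(np.radians(29))*np.array([0,0,1])
    r=Ro.from_rotvec(-a*n); return n,r.apply(u)
def draw(f,D,yaw,angs,out,n='wrist',box=(180,200,400,384),sc=3):
    ci=pickle.load(open('pics/'+f+'.ci','rb')); im=cv2.imread('pics/'+f); x0,y0,x1,y1=box; im=cv2.resize(im[y0:y1,x0:x1],None,fx=sc,fy=sc,interpolation=2)
    P=lambda X:tuple(int(v) for v in (proj(n,X,ci)-[x0,y0])*sc)
    for a,col in angs:
        nn,x=frame(yaw,a); z=np.cross(nn,x); c=[D+nn*7+sx*28.5*x+sy*7*z for sx,sy in ((1,1),(1,-1),(-1,-1),(-1,1))]
        for i in range(4): cv2.line(im,P(c[i]),P(c[(i+1)%4]),col,1)
        cv2.line(im,P(D+nn*7),P(D+nn*7-28*x),col,2)
    nn,_=frame(yaw,0)
    C=D-nn*29; _,u=frame(yaw,0); v=np.cross(nn,u)
    pts=[P(C+30*(np.cos(t)*u+np.sin(t)*v)) for t in np.linspace(0,6.28,40)]
    for i in range(39): cv2.line(im,pts[i],pts[i+1],(0,255,255),1)
    cv2.imwrite('pics/'+out,im)
E
python3 - <<'E'
from dial import *
draw('w17.png',np.array([510,-80.8,96]),1.5,[(0,(0,255,0)),(0.6,(255,0,255)),(1.2,(255,255,0))],'d17.png')
E
```

```text
(no output)
```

View pics/d17.png

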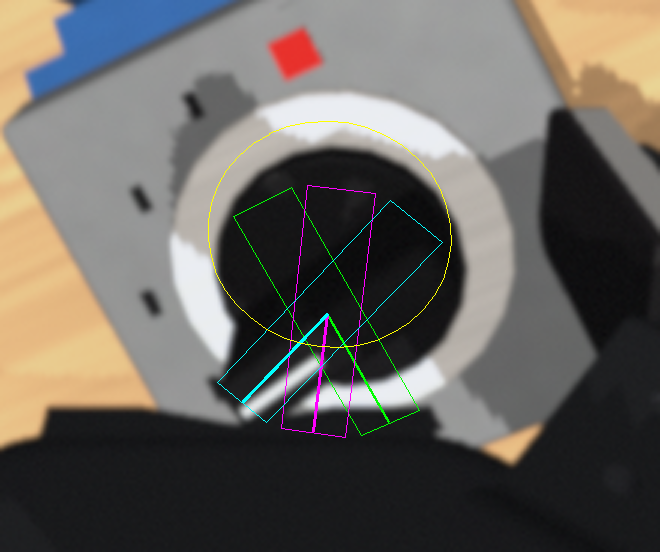

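```bash
python3 - <<'E'
from dial import *
np.set_printoptions(precision=1,suppress=True)
ci=pickle.load(open('pics/w17.png.ci','rb'))
# white ring ellipse fits
def ring(f,box,thr=150):
    im=cv2.imread('pics/'+f); x0,y0,x1,y1=box; c=im[y0:y1,x0:x1].astype(int); 
    m=((c.min(2)>thr)&(c.max(2)-c.min(2)<40)).astype(np.uint8); cs,_=cv2.findContours(m,cv2.RETR_EXTERNAL,cv2.CHAIN_APPROX_NONE)
    pts=np.vstack([k for k in cs if len(k)>8]); h=cv2.convexHull(pts); e=cv2.fitEllipse(h); return (e[0][0]+x0,e[0][1]+y0),e[1],m.sum()
t=ring('top0.png',(262,195,305,232)); s=ring('side0.png',(262,170,305,215)); print(t,s)
w=ring('w17.png',(225,220,360,345),130); print('w',w)
print(tri([ray('top',t[0]),ray('side',s[0])])); print(tri([ray('top',t[0]),ray('side',s[0]),ray('wrist',w[0],ci)]))
print('w17 networks', tri([ray('top',(282.7,215.3)),ray('side',(284.6,188.6)),ray('wrist',(292,313),ci)]))
n,u=frame(1.5,0)
for D in [(510,-80.8,96),(505,-81,96),(503,-81,94)]: print(D, np.array(D)-37*n, proj('top',np.array(D)-37*n),proj('side',np.array(D)-37*n),proj('wrist',np.array(D)-37*n,ci))
# bowl hub
print('bowl',proj('wrist',(687,-76,65),ci),proj('wrist',(687,-76,109),ci))
E
```

```text
((282.05138969421387, 212.16637229919434), (26.13817024230957, 28.032428741455078), np.uint64(159)) ((280.6027488708496, 192.5032615661621), (18.301128387451172, 22.889995574951172), np.uint64(129))
w ((290.6588897705078, 274.2496032714844), (162.20616149902344, 170.8769073486328), np.uint64(8049))
(array([521.8, -79. ,  72.5]), [np.float64(1.815655732687897), np.float64(1.8156557326878402)])
(array([524.4, -81.1,  69.4]), [np.float64(3.7322513429758035), np.float64(1.3244321762882583), np.float64(2.802990047918863)])
w17 networks (array([505.7, -79.7,  99.3]), [np.float64(3.5523946528076484), np.float64(1.3173941812080527), np.float64(4.3233512279731405)])
(510, -80.8, 96) [527.9 -80.3  63.6] [282.  209.8] [280.  193.6] [289.5 274.1]
(505, -81, 96) [522.9 -80.5  63.6] [282.  211.6] [281.1 194.2] [292.3 280.3]
(503, -81, 94) [520.9 -80.5  61.6] [281.9 212.3] [281.4 194.9] [293.9 282.8]
bowl [218.7 113.4] [195.7  89.5]
```

```bash
python3 - <<'E'
from go import *
R=tool(1.5,61.5,77,-1); Xg=np.array([507,-80.5,96])+17*R[:,0]
X=Xg+[-5,0,52]
go(X,R)
from fast import *
q=np.array(ctrl.read_state()['qpos'])
P=seg(q,X,R); print(P[-1],P.max(0),P.min(0)); P=seg(P[-1],Xg,R);print(P[-1]); P=rollseg(P[-1],Xg,1.5,61.5,-1,77,197); print(P[-1],P.max(0),P.min(0))
E
```

```text
32.33 [ 0.565  0.505 -0.422  2.419  3.154  0.351  1.328] [535.  -97.1 178.6] [2.148 0.935 0.093] F [-0.1 -0.1 -0.1] w 85.4
n 8
dist 54.6 rot 47.8
{"dx": 0.0038, "dy": -0.0081, "dz": 0.0015, "wx": 0.98, "wy": -0.16, "wz": -0.06, "fingers": 0}
{"dx": 0.0039, "dy": -0.0079, "dz": 0.0023, "wx": 0.98, "wy": -0.17, "wz": -0.06, "fingers": 0}
{"dx": 0.004, "dy": -0.0076, "dz": 0.0029, "wx": 0.98, "wy": -0.16, "wz": -0.06, "fingers": 0}
{"dx": 0.0041, "dy": -0.0073, "dz": 0.0037, "wx": 0.98, "wy": -0.17, "wz": -0.06, "fingers": 0}
{"dx": 0.0042, "dy": -0.0068, "dz": 0.0044, "wx": 0.99, "wy": -0.16, "wz": -0.07, "fingers": 0}
{"dx": 0.0043, "dy": -0.0063, "dz": 0.0049, "wx": 0.98, "wy": -0.17, "wz": -0.06, "fingers": 0}
{"dx": 0.0044, "dy": -0.0057, "dz": 0.0055, "wx": 0.98, "wy": -0.16, "wz": -0.06, "fingers": 0}
{"dx": 0.0046, "dy": -0.0051, "dz": 0.0059, "wx": 0.98, "wy": -0.17, "wz": -0.06, "fingers": 0}
[ 0.49   0.542 -0.433  2.401  2.677  0.285  0.901] [ 0.547  0.542 -0.417  2.421  3.087  0.349  1.276] [ 0.49   0.508 -0.433  2.401  2.677  0.285  0.901]
[ 0.494  0.695 -0.462  2.42   2.72   0.455  0.885]
[ 0.836  0.889 -1.033  2.43   2.15   0.748 -0.586] [ 0.836  0.889 -0.487  2.43   2.686  0.748  0.825] [ 0.512  0.7   -1.033  2.421  2.15   0.462 -0.586]
```

All joints stay inside their ranges on this path. The pointer sits at about 1.3 rad rather than 0, so I'll align the jaws to that.

{"method": "servo_tool", "body": {
  "rows": [
    {"dx": 0.004, "dy": -0.008, "dz": 0.0015, "wx": 0.98, "wy": -0.16, "wz": -0.06, "fingers": 0},
    {"dx": 0.004, "dy": -0.008, "dz": 0.0023, "wx": 0.98, "wy": -0.16, "wz": -0.06, "fingers": 0},
    {"dx": 0.004, "dy": -0.0076, "dz": 0.003, "wx": 0.98, "wy": -0.16, "wz": -0.06, "fingers": 0},
    {"dx": 0.004, "dy": -0.0073, "dz": 0.0037, "wx": 0.98, "wy": -0.17, "wz": -0.06, "fingers": 0},
    {"dx": 0.004, "dy": -0.007, "dz": 0.0044, "wx": 0.98, "wy": -0.16, "wz": -0.06, "fingers": 0}
  ]
}}

```text
clock: 32.95
eef_pos: [519.1, -87.3, 150.1]
tool_rot: [2.611, 1.017, 0.028]
force: [0.9, -0.4, 0.0]
width: 85.2
```

{"method": "servo_tool", "body": {
  "rows": [
    {"dx": 0.0043, "dy": -0.0063, "dz": 0.005, "wx": 0.98, "wy": -0.17, "wz": -0.06, "fingers": 0},
    {"dx": 0.0044, "dy": -0.0057, "dz": 0.0055, "wx": 0.98, "wy": -0.16, "wz": -0.06, "fingers": 0},
    {"dx": 0.0046, "dy": -0.005, "dz": 0.006, "wx": 0.98, "wy": -0.17, "wz": -0.06, "fingers": 0},
    {"dx": 0, "dy": 0, "dz": 0, "wx": 0, "wy": 0, "wz": 0, "fingers": 0}
  ]
}}

```text
clock: 33.45
eef_pos: [509.8, -81.1, 132.9]
tool_rot: [2.912, 1.072, 0.024]
force: [0.5, -0.1, -0.1]
width: 85.4
```

```bash
python3 - <<'E'
from dial import *
log(); ci,im=look('w18.png',labs=('dial',),pts=('dial_grip',))
print(proj('wrist',(507,-80.5,96),ci))
draw('w18.png',np.array([507,-80.5,96]),1.5,[(1.3,(0,255,0))],'d18.png',box=(130,190,390,384))
E
```

```text
33.45 [ 0.481  0.565 -0.447  2.422  2.677  0.334  0.89 ] [509.8 -81.1 132.9] [2.912 1.072 0.024] F [ 0.5 -0.1 -0.1] w 85.4
dial [(0.89, [289, 223, 94, 117])]
pt dial_grip []
[292.64610013 226.57642538]
```

View pics/d18.png

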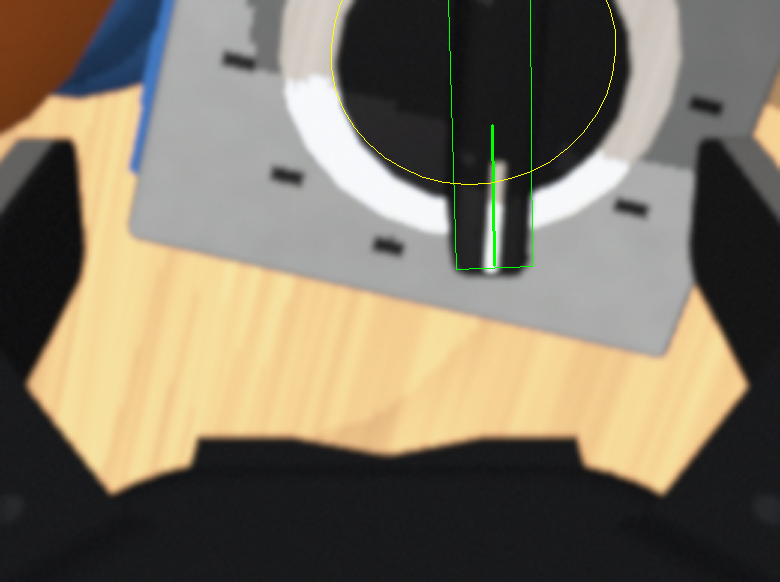

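```bash
python3 - <<'E'
from go import *
R=tool(1.5,61.5,75,-1); D=np.array([505.2,-80.5,99.2])
go(D+15*R[:,0],R,vel=14)
from fast import *
q=np.array(ctrl.read_state()['qpos']); P=seg(q,D+15*R[:,0],R); print(P[-1])
E
```

```text
33.6 [ 0.481  0.565 -0.446  2.423  2.677  0.334  0.89 ] [509.7 -81.4 133.1] [2.91  1.072 0.023] F [-0.5  0.8 -1. ] w 85.3
n 4
dist 47.1 rot 1.9
{"dx": 0.0142, "dy": -0.0019, "dz": 0.0065, "wx": -0.08, "wy": -0, "wz": -0, "fingers": 0}
{"dx": 0.0142, "dy": -0.0019, "dz": 0.0064, "wx": -0.08, "wy": -0, "wz": -0.01, "fingers": 0}
{"dx": 0.0142, "dy": -0.002, "dz": 0.0065, "wx": -0.07, "wy": -0.01, "wz": -0, "fingers": 0}
{"dx": 0.0142, "dy": -0.002, "dz": 0.0064, "wx": -0.08, "wy": 0, "wz": -0.01, "fingers": 0}
[ 0.491  0.679 -0.454  2.425  2.73   0.442  0.906]
```

{"method": "servo_tool", "body": {
  "rows": [
    {"dx": 0.0142, "dy": -0.002, "dz": 0.0065, "wx": -0.08, "wy": 0, "wz": 0, "fingers": 0},
    {"dx": 0.0142, "dy": -0.002, "dz": 0.0065, "wx": -0.08, "wy": 0, "wz": 0, "fingers": 0},
    {"dx": 0.0142, "dy": -0.002, "dz": 0.0065, "wx": -0.08, "wy": 0, "wz": 0, "fingers": 0},
    {"dx": 0.0142, "dy": -0.002, "dz": 0.0065, "wx": -0.08, "wy": 0, "wz": 0, "fingers": 0},
    {"dx": 0, "dy": 0, "dz": 0, "wx": 0, "wy": 0, "wz": 0, "fingers": 0}
  ]
}}

```text
clock: 34.22
eef_pos: [511.6, -79.8, 84.8]
tool_rot: [2.879, 1.074, 0.025]
force: [0.6, 0.2, 0.5]
width: 85.8
```

```bash
python3 - <<'E'
from dial import *
log(); ci,im=look('w19.png',labs=(),pts=())
draw('w19.png',np.array([505.2,-80.5,99.2]),1.5,[(1.3,(0,255,0))],'d19.png',box=(130,120,390,314))
save('side','s19.png'); cv2.imwrite('pics/s19c.png',cv2.resize(cv2.imread('pics/s19.png')[120:250,210:340],None,fx=4,fy=4,interpolation=2))
E
```

```text
34.23 [ 0.476  0.703 -0.461  2.445  2.726  0.49   0.896] [511.6 -79.8  84.8] [2.879 1.074 0.025] F [0.6 0.2 0.5] w 85.8
```

View pics/d19.png

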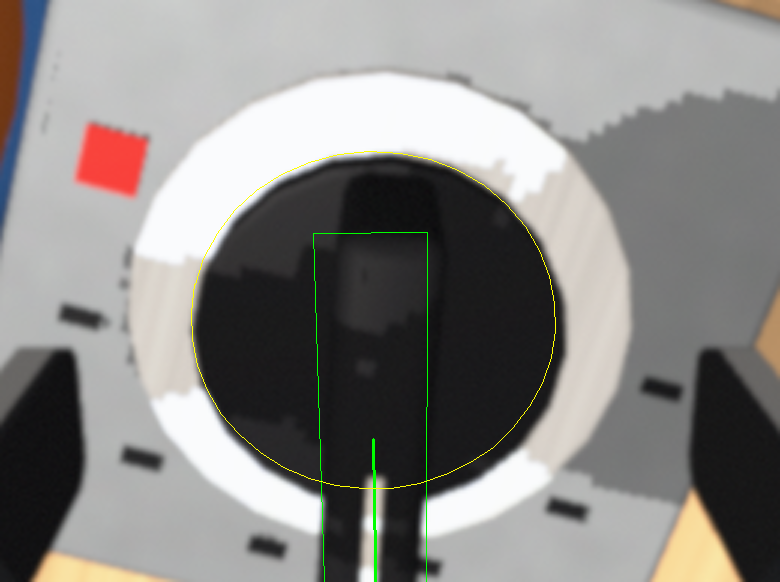

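View pics/s19c.png

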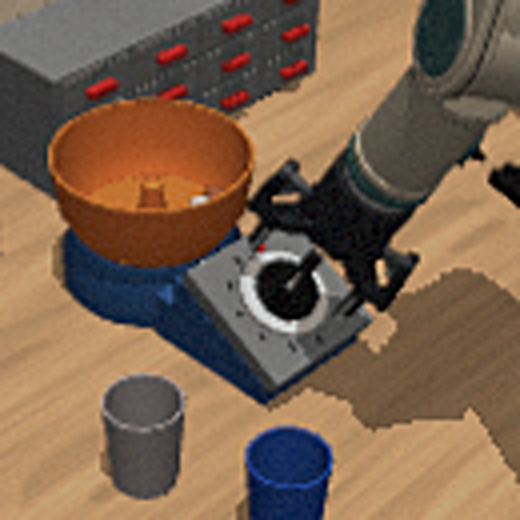

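```bash
python3 - <<'E'
from go import *
R=tool(1.5,63.5,73.5,-1)
go(np.array([511.6,-79.8,85.0]),R)
from fast import *
q=np.array(ctrl.read_state()['qpos']); x=fj(q)[0]; P=seg(q,x,R); print(P[-1]); P=rollseg(P[-1],x,1.5,63.5,-1,74,194);print(P[-1],P.max(0))
E
```

```text
34.33 [ 0.476  0.702 -0.462  2.445  2.726  0.489  0.896] [512.  -79.9  85.7] [2.878 1.073 0.024] F [ 0.3 -0.1  0.3] w 85.3
n 1
dist 0.8 rot 2.5
{"dx": 0.0006, "dy": -0.0004, "dz": 0.0008, "wx": -0.25, "wy": -0.32, "wz": -0.1, "fingers": 0}
[ 0.446  0.68  -0.42   2.414  2.7    0.409  0.937]
[ 0.793  0.856 -0.986  2.424  2.117  0.699 -0.539] [ 0.793  0.856 -0.445  2.424  2.665  0.699  0.878]
```

{"method": "servo_tool", "body": {
  "rows": [
    {"dx": 0, "dy": 0, "dz": 0, "wx": -0.25, "wy": -0.32, "wz": -0.1, "fingers": 0},
    {"dx": 0, "dy": 0, "dz": 0, "wx": 0, "wy": 0, "wz": 0, "fingers": 1},
    {"dx": 0, "dy": 0, "dz": 0, "wx": 0, "wy": 0, "wz": 0, "fingers": 1},
    {"dx": 0, "dy": 0, "dz": 0, "wx": 0, "wy": 0, "wz": 0, "fingers": 1},
    {"dx": 0, "dy": 0, "dz": 0, "wx": 0, "wy": 0, "wz": 0, "fingers": 1}
  ]
}}

```text
clock: 34.95
eef_pos: [512.3, -79.9, 85.9]
tool_rot: [2.853, 1.107, 0.026]
force: [-8.3, -4.6, 17.7]
width: 12.9
```

{"method": "servo_tool", "body": {
  "rows": [
    {"dx": 0, "dy": 0, "dz": 0, "wx": 0, "wy": 0, "wz": 0, "fingers": 1},
    {"dx": 0, "dy": 0, "dz": 0, "wx": 0, "wy": 0, "wz": 0, "fingers": 1},
    {"dx": 0, "dy": 0, "dz": 0, "wx": 0, "wy": 0, "wz": 0, "fingers": 1}
  ]
}}

```text
clock: 35.33
eef_pos: [512.3, -80.0, 86.0]
tool_rot: [2.852, 1.107, 0.025]
force: [-2.3, 0.3, 4.8]
width: 12.6
```

```bash
python3 - <<'E'
from dial import *
s=log(); print(s['torque']); save('wrist','w20.png')
E
```

```text
35.33 [ 0.445  0.68  -0.42   2.415  2.702  0.412  0.934] [512.3 -80.   86. ] [2.852 1.107 0.025] F [-2.3  0.3  4.8] w 12.6
[0.0026279449907585795, -0.2520584382655608, 0.12872733864225944]
```

View pics/w20.png

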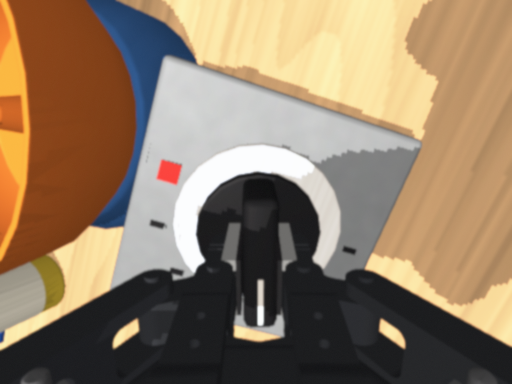

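{"method": "servo_tool", "body": {
  "rows": [
    {"dx": -0.001, "dy": 0, "dz": 0, "wx": 0.6, "wy": 0, "wz": 0, "fingers": 1},
    {"dx": 0, "dy": 0, "dz": 0, "wx": 1, "wy": 0, "wz": 0, "fingers": 1},
    {"dx": 0, "dy": 0, "dz": 0, "wx": 1, "wy": 0, "wz": 0, "fingers": 1},
    {"dx": 0, "dy": 0, "dz": 0, "wx": 1, "wy": 0, "wz": 0, "fingers": 1}
  ]
}}

```text
clock: 35.88
eef_pos: [512.4, -79.9, 86.2]
tool_rot: [-3.049, 1.107, 0.026]
force: [2.6, 0.8, -3.9]
width: 12.8
```

```bash
python3 - <<'E'
from dial import *
s=log(); print(s['torque']); save('wrist','w21.png')
E
```

```text
35.88 [ 0.511  0.698 -0.519  2.413  2.563  0.438  0.699] [512.4 -79.9  86.2] [-3.049  1.107  0.026] F [ 2.6  0.8 -3.9] w 12.8
[0.1764132141713256, -0.3697534391524025, 0.18106994959784314]
```

View pics/w21.png

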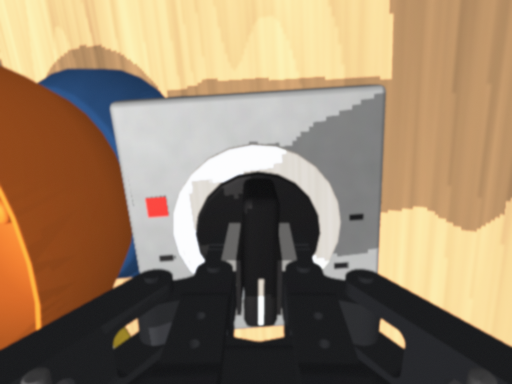

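{"method": "servo_tool", "body": {
  "rows": [
    {"dx": 0, "dy": 0, "dz": 0, "wx": 1, "wy": 0, "wz": 0, "fingers": 1},
    {"dx": 0, "dy": 0, "dz": 0, "wx": 1, "wy": 0, "wz": 0, "fingers": 1},
    {"dx": 0, "dy": 0, "dz": 0, "wx": 1, "wy": 0, "wz": 0, "fingers": 1},
    {"dx": 0, "dy": 0, "dz": 0, "wx": 1, "wy": 0, "wz": 0, "fingers": 1},
    {"dx": 0, "dy": 0, "dz": 0, "wx": 1, "wy": 0, "wz": 0, "fingers": 1}
  ]
}}

```text
clock: 36.55
eef_pos: [512.7, -79.9, 86.3]
tool_rot: [-2.528, 1.107, 0.026]
force: [3.1, 0.7, -4.4]
width: 12.6
```

{"method": "servo_tool", "body": {
  "rows": [
    {"dx": 0, "dy": 0, "dz": 0, "wx": 1, "wy": 0, "wz": 0, "fingers": 1},
    {"dx": 0, "dy": 0, "dz": 0, "wx": 1, "wy": 0, "wz": 0, "fingers": 1},
    {"dx": 0, "dy": 0, "dz": 0, "wx": 1, "wy": 0, "wz": 0, "fingers": 1},
    {"dx": 0, "dy": 0, "dz": 0, "wx": 1, "wy": 0, "wz": 0, "fingers": 1},
    {"dx": 0, "dy": 0, "dz": 0, "wx": 1, "wy": 0, "wz": 0, "fingers": 1}
  ]
}}

```text
clock: 37.17
eef_pos: [512.5, -80.3, 86.3]
tool_rot: [-2.005, 1.107, 0.024]
force: [2.9, 1.0, -4.2]
width: 12.9
```

{"method": "servo_tool", "body": {
  "rows": [
    {"dx": 0, "dy": 0, "dz": 0, "wx": 1, "wy": 0, "wz": 0, "fingers": 1},
    {"dx": 0, "dy": 0, "dz": 0, "wx": 1, "wy": 0, "wz": 0, "fingers": 1},
    {"dx": 0, "dy": 0, "dz": 0, "wx": 1, "wy": 0, "wz": 0, "fingers": 1},
    {"dx": 0, "dy": 0, "dz": 0, "wx": 1, "wy": 0, "wz": 0, "fingers": 1}
  ]
}}

```text
clock: 37.67
eef_pos: [512.4, -80.3, 86.2]
tool_rot: [-1.586, 1.107, 0.024]
force: [2.7, 0.9, -3.8]
width: 13.0
```

```bash
python3 - <<'E'
from dial import *
s=log(); print(s['torque']); save('wrist','w22.png')
E
```

```text
37.67 [ 0.755  0.827 -0.919  2.407  2.15   0.645 -0.316] [512.4 -80.3  86.2] [-1.586  1.107  0.024] F [ 2.7  0.9 -3.8] w 13.0
[-0.15145201311562356, -0.3555835631866477, 0.04235331473403975]
```

View pics/w22.png

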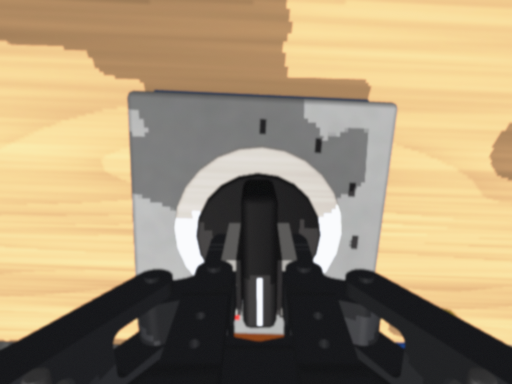

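{"method": "servo_tool", "body": {
  "rows": [
    {"dx": 0, "dy": 0, "dz": 0, "wx": 1, "wy": 0, "wz": 0, "fingers": 1},
    {"dx": 0, "dy": 0, "dz": 0, "wx": 1, "wy": 0, "wz": 0, "fingers": 1},
    {"dx": 0, "dy": 0, "dz": 0, "wx": 0.5, "wy": 0, "wz": 0, "fingers": 1}
  ]
}}

```text
clock: 38.1
eef_pos: [512.3, -80.3, 86.2]
tool_rot: [-1.326, 1.107, 0.025]
force: [3.2, 0.7, -3.3]
width: 12.9
```

```bash
python3 - <<'E'
from dial import *
s=log(); print(s['torque'],'roll',np.degrees(s['tool_rot'][0]-np.pi/2)%360)
E
```

```text
38.1 [ 0.79   0.859 -0.986  2.406  2.101  0.694 -0.519] [512.3 -80.3  86.2] [-1.326  1.107  0.025] F [ 3.2  0.7 -3.3] w 12.9
[-0.16605532261457395, -0.2707305825301237, -0.030398462423292694] roll 194.0247614166525
```

{"method": "servo_tool", "body": {
  "rows": [
    {"dx": 0, "dy": 0, "dz": 0, "wx": 0.3, "wy": 0, "wz": 0, "fingers": 1},
    {"dx": 0, "dy": 0, "dz": 0, "wx": 0.3, "wy": 0, "wz": 0, "fingers": 1}
  ]
}}

```text
clock: 38.35
eef_pos: [512.3, -80.3, 86.2]
tool_rot: [-1.264, 1.107, 0.025]
force: [5.1, -1.0, -8.3]
width: 12.8
```

```bash
python3 - <<'E'
from dial import *
s=log(); print(s['torque'],'roll',np.degrees(s['tool_rot'][0]-np.pi/2)%360); save('wrist','w23.png')
E
```

```text
38.35 [ 0.798  0.866 -1.001  2.406  2.091  0.706 -0.569] [512.3 -80.3  86.2] [-1.264  1.107  0.025] F [ 5.1 -1.  -8.3] w 12.8
[-0.642128308873265, -0.3596073093704635, 0.722091662564112] roll 197.5682057251138
```

View pics/w23.png

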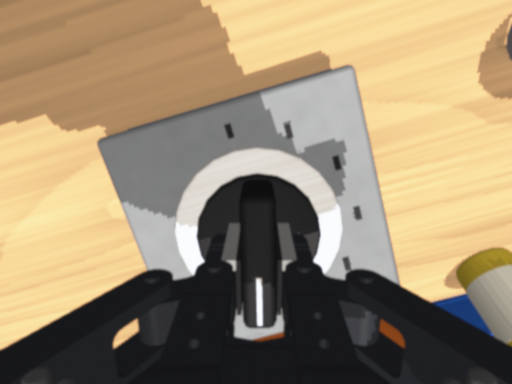

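{"method": "servo_tool", "body": {
  "rows": [
    {"dx": 0, "dy": 0, "dz": 0, "wx": 0, "wy": 0, "wz": 0, "fingers": 0},
    {"dx": 0, "dy": 0, "dz": 0, "wx": 0, "wy": 0, "wz": 0, "fingers": 0},
    {"dx": 0, "dy": 0, "dz": 0, "wx": 0, "wy": 0, "wz": 0, "fingers": 0},
    {"dx": 0, "dy": 0, "dz": 0, "wx": 0, "wy": 0, "wz": 0, "fingers": 0},
    {"dx": 0, "dy": 0, "dz": 0, "wx": 0, "wy": 0, "wz": 0, "fingers": 0}
  ]
}}

```text
clock: 39.02
eef_pos: [511.6, -79.9, 86.4]
tool_rot: [-1.262, 1.108, 0.026]
force: [-0.0, -0.0, 0.8]
width: 85.1
```

```bash
python3 - <<'E'
from go import *
from fast import *
s=log(); q=np.array(s['qpos']); x,R,_=fj(q)
for d in ([0,0,60],[0,0,100],[-15,0,60],[0,0,150]):
    P=seg(q,x+np.array(d),R,20); print(d,P[-1],P.max(0)[3],P.min(0)[[2,5]])
print(R.T@[0,0,1])
E
```

```text
39.02 [ 0.798  0.866 -1.002  2.407  2.09   0.706 -0.57 ] [511.6 -79.9  86.4] [-1.262  1.108  0.026] F [-0.  -0.   0.8] w 85.1
[0, 0, 60] [ 0.824  0.674 -0.993  2.372  1.881  0.525 -0.417] 2.3977656971464336 [-1.005  0.525]
[0, 0, 100] [ 0.832  0.542 -0.954  2.339  1.659  0.397 -0.219] 2.3977656971464336 [-1.005  0.397]
[-15, 0, 60] [ 0.844  0.67  -1.015  2.408  1.912  0.538 -0.455] 2.4106458016073806 [-1.016  0.538]
[0, 0, 150] [ 0.903  0.423 -1.004  2.288  1.22   0.352  0.198] 2.398406401659541 [-1.005  0.341]
[-0.895 -0.425  0.136]
```

{"method": "servo_tool", "body": {
  "rows": [
    {"dx": -0.024, "dy": -0.0113, "dz": 0.0036, "wx": 0, "wy": 0, "wz": 0, "fingers": 0},
    {"dx": -0.024, "dy": -0.0113, "dz": 0.0036, "wx": 0, "wy": 0, "wz": 0, "fingers": 0},
    {"dx": -0.03, "dy": -0.014, "dz": 0.0045, "wx": 0, "wy": 0, "wz": 0, "fingers": 0},
    {"dx": -0.03, "dy": -0.014, "dz": 0.0045, "wx": 0, "wy": 0, "wz": 0, "fingers": 0},
    {"dx": -0.03, "dy": -0.014, "dz": 0.0045, "wx": 0, "wy": 0, "wz": 0, "fingers": 0}
  ]
}}

```text
clock: 39.65
eef_pos: [510.8, -79.8, 202.5]
tool_rot: [-1.262, 1.108, 0.026]
force: [-1.0, -1.0, -0.4]
width: 85.5
```

```bash
python3 - <<'E'
from dial import *
log(); ci,im=look('w24.png',labs=('dial',),pts=('dial_grip',)); save('side','s24.png'); save('top','t24.png')
draw('w24.png',np.array([506,-80.3,98]),1.5,[(3.4,(0,255,0))],'d24.png',box=(130,150,390,344))
a=cv2.imread('pics/s24.png')[110:310,160:360]; b=cv2.imread('pics/t24.png')[90:290,160:360]; cv2.imwrite('pics/c24.png',cv2.resize(np.hstack([a,b]),(800,400)))
E
```

```text
39.65 [ 0.82   0.487 -0.917  2.315  1.514  0.344 -0.08 ] [510.8 -79.8 202.5] [-1.262  1.108  0.026] F [-1.  -1.  -0.4] w 85.5
dial [(0.62, [237, 116, 73, 89])]
pt dial_grip [(0.74, [235.9, 119.3])]
```

View pics/w24.png

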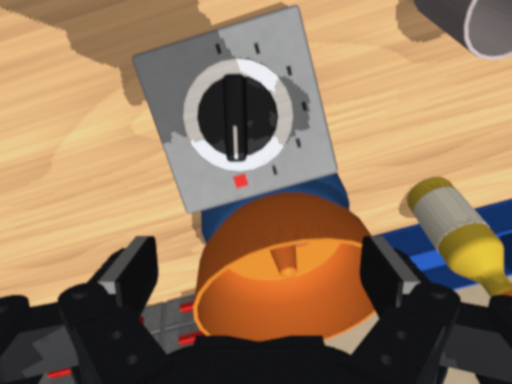

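View pics/c24.png

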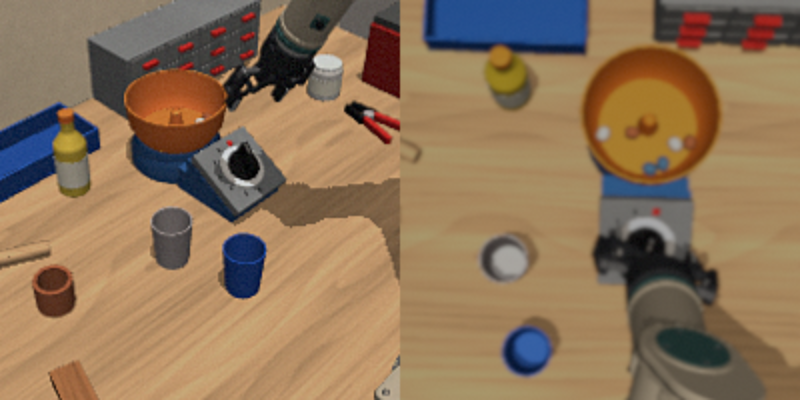

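View pics/d24.png

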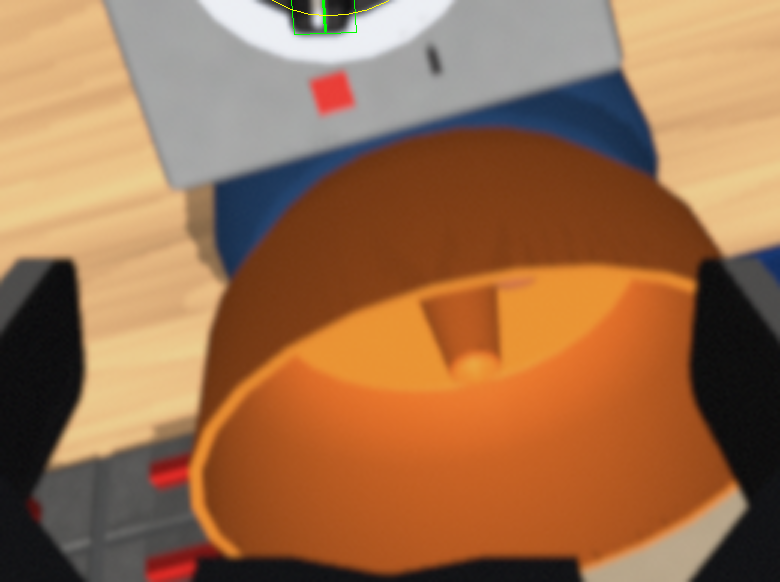

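The pointer at (236,145) points at the red square (240,181). The cup stands upright and empty, all six stones are in the bowl, and the arm touches nothing. Handing in.

```bash
python3 -c "
from cell import ctrl
print(ctrl.finish_job())"
```

```text
the job is handed in; nothing more can be done
None
```

I carried out the whole task and handed it in at about 40 s of the 72 s; the hand-in reports no verdict.

**What I did**
- **Pour:** I gripped the grey steel cup from the side and tipped it just above the bowl. The top picture showed all six stones in the bowl (two white, two orange, two blue).
- **Cup:** I set the cup down about where it had stood. It is upright and empty in both the wrist and side pictures.
- **Dial:** I gripped the bar and turned it clockwise until the moment rose to about 0.9 N m, which I took for the end stop. The tool had turned to about 197°, against a stop at about 195°. After release the pointer still lined up with the red square.
- **Other things:** The blue cup and the other bystanders look untouched. The arm was clear of everything at the end, with the wrist force near zero. The highest force I read was about 20 N, while the fingers closed on the dial; that was checked after each move, not continuously.

**Checks that disagreed**
- The dial started at about 1.3 rad, not at off.
- The different views placed the dial and the bowl a few millimetres apart, so I corrected the dial position from a close view before gripping.

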